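# Put the microscope objectives away by length

### The job

Slide the clear cover of the storage case fully open, stand every microscope objective from the bench upright on the green row headed by the yellow sample of its own length, wholly on the strip, then slide the cover fully shut. Leave the other things on the bench where they are.

Things in the scene. Friction and masses are not known exactly. Their poses are not given: they have to be found in the camera images.
- short_1: Short microscope objective: round black barrel 30 mm in diameter with a steel foot band and a narrower steel nose (20 mm in diameter, top 8 mm), 40 mm tall, about 0.1 kg, heavy at the foot. Stands upright with its nose up. Origin: centre of its underside, z up along the barrel. May be absent.
- short_2: Short microscope objective: round black barrel 30 mm in diameter with a steel foot band and a narrower steel nose (20 mm in diameter, top 8 mm), 40 mm tall, about 0.1 kg, heavy at the foot. Stands upright with its nose up. Origin: centre of its underside, z up along the barrel. May be absent.
- medium_1: Medium microscope objective: round black barrel 30 mm in diameter with a steel foot band and a narrower steel nose (20 mm in diameter, top 8 mm), 50 mm tall, about 0.1 kg, heavy at the foot. Stands upright with its nose up. Origin: centre of its underside, z up along the barrel. May be absent.
- medium_2: Medium microscope objective: round black barrel 30 mm in diameter with a steel foot band and a narrower steel nose (20 mm in diameter, top 8 mm), 50 mm tall, about 0.1 kg, heavy at the foot. Stands upright with its nose up. Origin: centre of its underside, z up along the barrel. May be absent.
- medium_3: Medium microscope objective: round black barrel 30 mm in diameter with a steel foot band and a narrower steel nose (20 mm in diameter, top 8 mm), 50 mm tall, about 0.1 kg, heavy at the foot. Stands upright with its nose up. Origin: centre of its underside, z up along the barrel. May be absent.
- long_1: Long microscope objective: round black barrel 30 mm in diameter with a steel foot band and a narrower steel nose (20 mm in diameter, top 8 mm), 60 mm tall, about 0.1 kg, heavy at the foot. Stands upright with its nose up. Origin: centre of its underside, z up along the barrel. May be absent.
- long_2: Long microscope objective: round black barrel 30 mm in diameter with a steel foot band and a narrower steel nose (20 mm in diameter, top 8 mm), 60 mm tall, about 0.1 kg, heavy at the foot. Stands upright with its nose up. Origin: centre of its underside, z up along the barrel. May be absent.
- row_short: Row for short objectives: flat green strip 48 mm wide (x) along y on the case's floor, headed at its -y end by a fixed yellow sample 30 mm in diameter, 40 mm tall (axis at y = -91 mm). Objectives stand on the free strip, centres within y = -52 to 52 mm. Origin: middle of that, at floor level; axes as the case's. Rows are 70 mm apart; their order varies.
- row_medium: Row for medium objectives: flat green strip 48 mm wide (x) along y on the case's floor, headed at its -y end by a fixed yellow sample 30 mm in diameter, 50 mm tall (axis at y = -91 mm). Objectives stand on the free strip, centres within y = -52 to 52 mm. Origin: middle of that, at floor level; axes as the case's. Rows are 70 mm apart; their order varies.
- row_long: Row for long objectives: flat green strip 48 mm wide (x) along y on the case's floor, headed at its -y end by a fixed yellow sample 30 mm in diameter, 60 mm tall (axis at y = -91 mm). Objectives stand on the free strip, centres within y = -52 to 52 mm. Origin: middle of that, at floor level; axes as the case's. Rows are 70 mm apart; their order varies.
- case: Storage case, fixed, floor top 4 mm above the table. Origin on the table under its open bay; x across the rows, y along them. The bay is 280 mm wide in x, from y = -95 to 115 mm, walls 66 mm high, 13 mm thick; track rails along both long walls reach 72 mm. Beyond, y = 115 to 325 mm, is a closed block 66 mm high over which the cover slides.
- cover (a joint): Clear sliding cover of the case, in m along the case's +y: 0 fully shut over the bay, 0.210 fully open (end stops at both). Slides with about 1.5 N friction and stays where it is left. Its underside is 68 mm and its top 72 mm above the table.
- cover_handle (a point): Top centre of the cover's blue handle, a bar 80 mm long in the case's x, 14 mm thick in y and 34 mm high above the cover (top 106 mm above the table); it moves with the cover and lies over the middle of the bay when shut.
- oil_jar: Small closed jar, 40 mm in diameter, 48 mm tall, among the objectives; not part of the job. Origin: centre of its underside.
- blue_cap: Blue bottle cap, 38 mm in diameter, 20 mm tall, among the objectives; not part of the job. Origin: centre of its underside.
- glass_bottle: Glass bottle with blue cap, 62 mm in diameter, 115 mm tall; not part of the job. Origin: centre of its underside.
- stain_bottle: Amber bottle, 44 mm in diameter, 90 mm tall; not part of the job. Origin: centre of its underside.
- phone: Black phone lying flat, 75 by 150 by 9 mm; not part of the job. Origin: centre of its underside.
- beaker: Glass beaker, 68 mm in diameter at the rim, 75 mm tall; not part of the job. Origin: centre of its underside.

How it is judged:
On the way, in this order (a step that is already met when the one before it is completed fails the run):
1. the cover is slid fully open (value of joint cover above 0.195 m), for 0.2 s.
2. every objective stands in the row of its length (x of short_1 in the frame of row_short between -0.01 and 0.01 m and y of short_1 in the frame of row_short between -0.062 and 0.062 m and z of each of short_1, short_2 in the frame of row_short below 0.004 m and angle between each of short_1, short_2, medium_1, medium_2, medium_3, long_1, long_2's own z axis and vertical below 0.12 rad and linear speed of each of short_1, short_2, medium_1, medium_2, medium_3, long_1, long_2 below 0.02 m/s and x of short_2 in the frame of row_short between -0.01 and 0.01 m and y of short_2 in the frame of row_short between -0.062 and 0.062 m and x of medium_1 in the frame of row_medium between -0.01 and 0.01 m and y of medium_1 in the frame of row_medium between -0.062 and 0.062 m and z of each of medium_1, medium_2, medium_3 in the frame of row_medium below 0.004 m and x of medium_2 in the frame of row_medium between -0.01 and 0.01 m and y of medium_2 in the frame of row_medium between -0.062 and 0.062 m and x of medium_3 in the frame of row_medium between -0.01 and 0.01 m and y of medium_3 in the frame of row_medium between -0.062 and 0.062 m and x of long_1 in the frame of row_long between -0.01 and 0.01 m and y of long_1 in the frame of row_long between -0.062 and 0.062 m and z of each of long_1, long_2 in the frame of row_long below 0.004 m and x of long_2 in the frame of row_long between -0.01 and 0.01 m and y of long_2 in the frame of row_long between -0.062 and 0.062 m), for 0.2 s.
At the end, for the whole second after the job is handed in: Every objective present stands upright (within 0.12 rad) and at rest on the floor of the row of its own length, its axis within 10 mm of the row's centre line and 62 mm of the row's origin along it; the cover is shut to within 8 mm (all of step 2 and value of joint cover below 0.008 m); the robot touches nothing.
It fails at once if another thing on the bench is knocked over or pushed more than 6 cm (distance of any of oil_jar, blue_cap, glass_bottle, stain_bottle, phone, beaker from where it was at the start of the episode above 0.06 m or angle between any of oil_jar, blue_cap, glass_bottle, stain_bottle, phone, beaker's own z axis and vertical above 0.6 rad).
Of short_1, short_2, medium_1, medium_2, medium_3, long_1, long_2 only 5 to 7 are there at a start; the rules pass over those that are not, and their reading is None.
At some moment in a run one of short_1, short_2, medium_1, medium_2, medium_3, long_1, long_2 may be knocked a few centimetres aside while the robot is not near it.
It also fails if it takes over 210 s, if anything falls off the work surface, if the arm or the gripper's body presses on something with over 40 N, if the wrist force passes 120 N, or if a joint passes its speed limit or range.

### The arm

A 7-joint arm with a two-finger parallel gripper is mounted at the origin on the work surface. World frame = base frame: x ahead of the robot, y to its left, z up, the work surface at z = 0. Lengths are in m, angles in rad, forces in N, time in s.
With the tool pointing down it reaches from about 0.35 to 0.9 m from the base axis. Payload 7.2 kg.
Tool frame: the origin (TCP) lies at the very end of the fingers, on their centre line; the grasp point (between the pads) lies 19 mm behind it (bot.grip_point_offset is the distance from the TCP to the grasp point, in m); y points along the fingers, x is the direction in which the jaws open and shut, and the axes are right-handed (so a half turn about y gives the same grasp; the last joint's range is limited). The gripper opens to 88 mm and grips with 3 to 60 N. Pads are 20 mm wide; open, the fingers measure 115 mm over their backs; the gripper's body (75 mm by 178 mm) begins 61 mm behind the grasp point.
Start: joints at [-1.291, 0.411, -0.013, 1.596, 0.006, 1.134, -0.082], TCP at [0.213, 0.588, 0.183] pointing down, gripper open.
Joint ranges: [-2.95, 2.95], [-0.29, 1.99], [-1.47, 1.44], [0.14, 2.54], [-1.03, 4.17], [0.13, 1.85], [-2.86, 2.86]. Speed limits (rad/s): [2.39, 2.39, 3.01, 3.01, 3.14, 3.14, 3.14].

### API

Orientations are given as a rotation vector (axis times angle).
In Python, from bench import bot, viewer gives the robot as it stands. The module is installed in compiled form; this text tells all that it offers.
- The arm moves only by the tool move_arm, never from a script. Its argument "steps" is a list of rows, each an object of numbers: "grip": the opening, from -1 (shut) to 1 (fully open); "dx", "dy", "dz": the shift along the tool's x, y, z each as a share of 0.2 m, from -1 to 1; "ax", "ay", "az": the turn, a rotation vector about the tool's x, y, z each as a share of 90 degrees, from -1 to 1. In form: [{"grip": .., "dx": .., "dy": .., "dz": .., "ax": .., "ay": .., "az": ..}, ...]. A call has 1 to 5 rows; each row shifts and turns the commanded pose from where the row before left it, along the tool's axes as they then stand; what a row does not reach is not made up. A row lasts 1/10 s, in which the tool goes at most 50 mm and 8.59 degrees, less where a joint would pass 70% of its speed; a pose out of reach is approached as far as the arm can. A call with a number of a shift or a turn outside -1 to 1 is refused whole. A call with a gripper value outside its range is refused whole. The fingers move at their own pace and stop on an object; the grip force is fixed at half the most. Time passes only in rows, so rows that do not move let the fingers close. It gives the time, the measured TCP pose, the force and the opening at its end, in the units of the state.
- bot.observe(): the state, without advancing time (a new reading comes with each control period).
- viewer.camera(name): name is "scene" or "side" or "wrist"; returns a dict with "pixels" (400x640x3 uint8, red, green, blue), "vertical_fov" (degrees; the focal length in pixels is half the picture's height over the tangent of half this angle, whatever the lens; pixels are square), "cx", "cy" (the principal point, pixels), "distortion" ([k1, k2, p1, p2, k3] as OpenCV has them; the pictures are not rectified), "R" (3x3) and "t" (3): a world point X has camera coordinates R X + t; the wrist camera has in their place "tool_from_camera" (4x4, takes a point from camera to tool coordinates, whose origin is the TCP and whose axes are the tool frame's). Camera axes: x right, y down, z forward; pixel columns grow to the right and rows downward; lengths in m; the calibration is good to about 2 mm. A picture is of the moment at which its call begins: read the wrist's pose just before it. There is no depth.
- bot.hand_in(): hands the job in, once; it reports no verdict.
Trained networks look in a picture, given as the dict that the camera call returned (one of the last four; its "shot" number tells which), for a name from the list of things; names that differ only in an ending like _2 or _b are one class to them, and where a whole thing is asked for, a point or a joint stands for the part that bears it (a point fixed in the world has none). Each returns a list of dicts, best first, with "conf" (0 to 1); they miss things now and then, are a little off and sometimes report something else, mostly with a low value. They report only what shows in the picture. A call takes as long as a camera call.
- viewer.find_in(name, picture): "box" ([centre column, centre row, width, height] in pixels, round what is visible of it).
- viewer.trace(name, picture): "pixels" (400x640 bool, what is visible of it) and "box" ([centre column, centre row, width, height] in pixels, round what is visible of it).
- viewer.landmark_of(name, picture): "xy" ([column, row] in pixels: a listed point, or the origin of a listed thing).
The state is a dict: "time": time; "qpos": joint angles; "dq": joint speeds; "joint_torque": joint torques, N m; "tcp_pos": TCP position; "eef_rot": TCP orientation; "force": force on the tool from outside, world axes, zero at the start; "wrist_torque": the same for the moment, N m; "width": opening from 0.0 (shut) to 1.0 (fully open).
Only numpy, scipy, OpenCV 4.12 (cv2) and the standard library are available. Lean on these libraries where they do the work, as an engineer would, in place of code of your own. Each camera call takes 0.05 s, during which the arm holds its last target. There are 200 camera calls.

## Working session

There is one attempt and no reset: what is moved stays moved. The work goes in short steps, Python scripts to look and compute and a tool call to move; the robot and the scene stay as the last step left them, time stands still between calls to the robot, and variables do not carry over. Pictures are saved under pics/ and viewed, about 12 in all and at most 16, crops included, and the job is handed in when it is done.

Besides the shell and the picture viewer there is one more tool, called after "Emit:" as name([rows], argument=value, ...), one row to a line, values as JSON. move_arm: Moves the arm, as the interface text tells. Shift numbers are shares of 0.2 m and turn numbers shares of 90 degrees, none past 1 either way. Its arguments: {"type":"object","properties":{"steps":{"type":"array","items":{"type":"object","properties":{"grip":{"type":"number"},"dx":{"type":"number","minimum":-1,"maximum":1},"dy":{"type":"number","minimum":-1,"maximum":1},"dz":{"type":"number","minimum":-1,"maximum":1},"ax":{"type":"number","minimum":-1,"maximum":1},"ay":{"type":"number","minimum":-1,"maximum":1},"az":{"type":"number","minimum":-1,"maximum":1}}}}},"required":["steps"]}

```bash
mkdir -p pics
cat > h.py <<'E'
import numpy as np, cv2
from bench import bot, viewer
from scipy.spatial.transform import Rotation as Ro
def K(c):
    f=200/np.tan(np.radians(c["vertical_fov"])/2)
    return np.array([[f,0,c["cx"]],[0,f,c["cy"]],[0,0,1]])
def cam(name):
    s=bot.observe(); c=viewer.camera(name)
    if name=="wrist":
        T=np.eye(4); T[:3,:3]=Ro.from_rotvec(s["eef_rot"]).as_matrix(); T[:3,3]=s["tcp_pos"]
        W=np.linalg.inv(T@np.array(c["tool_from_camera"])); c["R"]=W[:3,:3]; c["t"]=W[:3,3]
    return c
def toplane(c,uv,z):
    n=cv2.undistortPoints(np.array([[uv]],float),K(c),np.array(c["distortion"],float))[0,0]
    R=np.array(c["R"]);t=np.array(c["t"]); o=-R.T@t; d=R.T@np.array([n[0],n[1],1])
    return o+d*(z-o[2])/d[2]
def proj(c,X):
    return cv2.projectPoints(np.array(X,float).reshape(-1,1,3),cv2.Rodrigues(np.array(c["R"],float))[0],np.array(c["t"],float),K(c),np.array(c["distortion"],float))[0][:,0]
def save(c,n,s=1): cv2.imwrite(f"pics/{n}.png",cv2.resize(c["pixels"][:,:,::-1],None,fx=s,fy=s))
E
python3 - <<'E'
from h import *
s=bot.observe(); print(s["time"],s["tcp_pos"],s["eef_rot"],Ro.from_rotvec(s["eef_rot"]).as_matrix().round(3).tolist(),bot.grip_point_offset)
for n in ["scene","side","wrist"]:
    c=cam(n); save(c,n+"0",1.25); print(n,(-np.array(c["R"]).T@np.array(c["t"])).round(3),c["vertical_fov"])
    for k in ["short_1","medium_1","long_1","oil_jar","blue_cap","case","cover_handle","row_short","row_medium","row_long"]:
        for d in viewer.landmark_of(k,c):
            if d["conf"]>.2: print(k,np.round(d["xy"]),round(d["conf"],2),toplane(c,d["xy"],{"cover_handle":.106}.get(k,.004 if "row" in k else 0))[:2].round(3))
E
```

```text
0.0 [0.21287959 0.58701819 0.18240208] [-1.35494322 -0.94841612  0.9504753 ] [[0.341, -0.0, -0.94], [0.94, -0.002, 0.341], [-0.002, -1.0, -0.0]] 0.0187
scene [ 1.367 -0.27   0.877] 43.230714384975364
short_1 [248. 225.] 0.58 [ 0.616 -0.333]
medium_1 [249. 171.] 0.76 [ 0.437 -0.325]
medium_1 [322. 169.] 0.72 [ 0.454 -0.141]
medium_1 [283. 194.] 0.61 [ 0.527 -0.246]
long_1 [247. 193.] 0.8 [ 0.516 -0.332]
long_1 [289. 221.] 0.58 [ 0.614 -0.238]
long_1 [351. 273.] 0.51 [ 0.773 -0.123]
oil_jar [336. 224.] 0.84 [ 0.637 -0.134]
blue_cap [277. 173.] 0.65 [ 0.455 -0.254]
case [427. 184.] 0.89 [0.538 0.109]
case [288. 219.] 0.3 [ 0.608 -0.241]
cover_handle [452. 145.] 0.86 [0.519 0.159]
side [ 0.302 -0.863  0.608] 52.16973813772073
short_1 [363. 274.] 0.73 [ 0.619 -0.334]
medium_1 [270. 297.] 0.89 [ 0.424 -0.325]
medium_1 [306. 257.] 0.86 [ 0.527 -0.244]
medium_1 [259. 238.] 0.65 [ 0.45  -0.144]
medium_1 [319. 286.] 0.5 [ 0.524 -0.332]
long_1 [259. 238.] 0.72 [ 0.449 -0.144]
long_1 [343. 244.] 0.67 [ 0.62  -0.234]
long_1 [335. 215.] 0.5 [ 0.646 -0.128]
oil_jar [333. 213.] 0.86 [ 0.647 -0.116]
blue_cap [274. 269.] 0.85 [ 0.452 -0.253]
case [262. 179.] 0.67 [0.522 0.101]
cover_handle [257. 135.] 0.78 [0.532 0.162]
row_short [270. 296.] 0.52 [ 0.423 -0.325]
row_short [260. 172.] 0.45 [0.525 0.133]
row_medium [343. 244.] 0.6 [ 0.618 -0.237]
row_medium [238. 177.] 0.58 [0.462 0.128]
row_long [282. 166.] 0.54 [0.595 0.144]
wrist [0.136 0.616 0.385] 68.38310734698949
```

View pics/scene0.png

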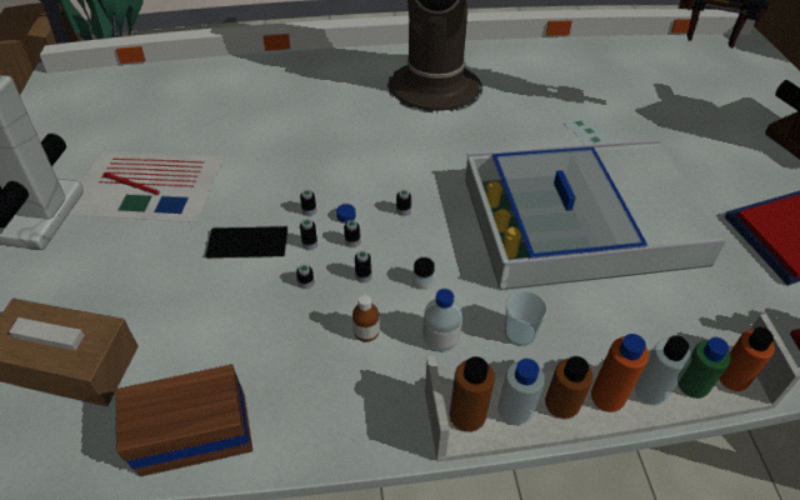

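View pics/side0.png

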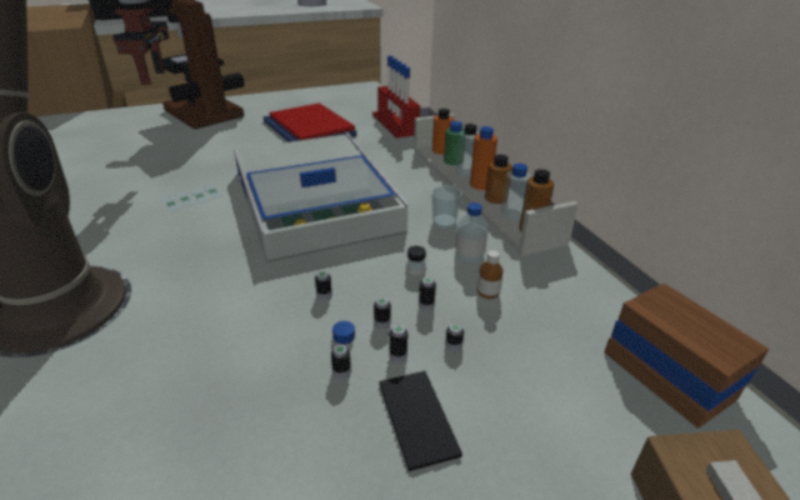

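The scene shows six objectives (1 short, 3 medium, 2 long), and the case with its cover shut and the handle at about (452,145). Next I'll get the case yaw from the cover's corners.

Run:
```python
from h import *
for n in ["scene","side"]:
    c=cam(n)
    for k in ["cover","cover_handle"]:
        for d in viewer.trace(k,c)[:1]:
            m=d["pixels"].astype(np.uint8); cs=max(cv2.findContours(m,0,2)[0],key=cv2.contourArea); h=cv2.convexHull(cs)
            a=cv2.approxPolyDP(h,0.03*cv2.arcLength(h,True),True)[:,0]
            z=.072 if k=="cover" else .106
            print(n,k,d["conf"],d["box"],[(p.tolist(),toplane(c,p,z)[:2].round(3).tolist()) for p in a])
    if n=="scene":
        for p in [(493,155),(598,148),(645,243),(525,255)]: print("eye",toplane(c,np.array(p)/1.25,.072)[:2].round(3))
    else:
        for p in [(247,177),(357,157),(392,193),(262,215)]: print("eye",toplane(c,np.array(p)/1.25,.072)[:2].round(3))
    for k in ["stain_bottle","glass_bottle","beaker","phone"]:
        for d in viewer.landmark_of(k,c)[:1]: print(k,toplane(c,d["xy"],0)[:2].round(3),d["conf"])
```

```text
scene cover 0.92 [456.0, 162.6, 122.0, 87.7] [([473, 118], [0.382, 0.27]), ([516, 195], [0.664, 0.273]), ([424, 205], [0.668, 0.054]), ([393, 124], [0.384, 0.051])]
scene cover_handle 0.58 [354.1, 256.2, 31.2, 48.4] [([357, 231], [0.748, -0.111]), ([368, 247], [0.79, -0.097]), ([368, 271], [0.845, -0.108]), ([349, 280], [0.86, -0.146]), ([339, 272], [0.841, -0.162]), ([340, 248], [0.786, -0.151])]
eye [0.385 0.054]
eye [0.385 0.284]
eye [0.663 0.274]
eye [0.664 0.046]
stain_bottle [ 0.744 -0.243] 0.97
glass_bottle [ 0.774 -0.12 ] 0.84
beaker [0.775 0.013] 0.86
phone [ 0.511 -0.444] 0.57
side cover 0.9 [256.9, 150.3, 123.1, 54.1] [([314, 153], [0.667, 0.068]), ([211, 175], [0.383, 0.05]), ([197, 139], [0.378, 0.268]), ([287, 124], [0.657, 0.277])]
side cover_handle 0.73 [256.5, 152.2, 120.6, 51.5] [([314, 154], [0.642, 0.004]), ([211, 175], [0.377, -0.008]), ([198, 138], [0.377, 0.202]), ([289, 124], [0.64, 0.203])]
eye [0.378 0.25 ]
eye [0.649 0.267]
eye [0.663 0.061]
eye [0.382 0.066]
stain_bottle [ 0.73  -0.243] 0.66
glass_bottle [ 0.758 -0.127] 0.96
beaker [0.524 0.123] 0.7
phone [ 0.424 -0.329] 0.65
```

Emit:
move_arm([
  {"dy": -0.2,"ay": 0.09,"grip": 0},
  {"dx": -0.2,"ay": 0.09,"grip": 0},
  {"dx": -0.2,"ay": 0.09,"grip": 0},
  {"dx": -0.2,"grip": 0},
  {"dx": -0.2,"grip": 0},
])

```text
invalid input at $.steps[0]: expected keys grip, dx, dy, dz, ax, ay, az
```

Emit:
move_arm([
  {"grip": 0,"dx": 0,"dy": -0.2,"dz": 0,"ax": 0,"ay": -0.078,"az": 0},
  {"grip": 0,"dx": 0,"dy": -0.2,"dz": 0,"ax": 0,"ay": -0.078,"az": 0},
  {"grip": 0,"dx": 0,"dy": 0,"dz": 0,"ax": 0,"ay": -0.078,"az": 0},
  {"grip": 0,"dx": -0.19,"dy": 0,"dz": -0.14,"ax": 0,"ay": 0,"az": 0},
  {"grip": 0,"dx": -0.19,"dy": 0,"dz": -0.14,"ax": 0,"ay": 0,"az": 0},
])

```text
time: 2.85
tcp_pos: [0.2702, 0.5125, 0.2631]
eef_rot: [-1.198, -1.226, 1.226]
force: [1.0, -0.2, 0.0]
width: 0.582
```

Emit:
move_arm([
  {"grip": 0,"dx": -0.19,"dy": 0,"dz": -0.14,"ax": 0,"ay": 0,"az": 0},
  {"grip": 0,"dx": -0.19,"dy": 0,"dz": -0.14,"ax": 0,"ay": 0,"az": 0},
  {"grip": 0,"dx": -0.19,"dy": 0,"dz": -0.14,"ax": 0,"ay": 0,"az": 0},
  {"grip": 0,"dx": -0.19,"dy": 0,"dz": -0.14,"ax": 0,"ay": 0,"az": 0},
  {"grip": 0,"dx": -0.19,"dy": 0,"dz": -0.14,"ax": 0,"ay": 0,"az": 0},
])

```text
time: 3.35
tcp_pos: [0.4152, 0.3238, 0.2636]
eef_rot: [-1.2, -1.224, 1.223]
force: [1.3, -0.6, 0.3]
width: 0.5
```

Emit:
move_arm([
  {"grip": 0,"dx": -0.19,"dy": 0,"dz": -0.14,"ax": 0,"ay": 0,"az": 0},
  {"grip": 0,"dx": -0.19,"dy": 0,"dz": -0.14,"ax": 0,"ay": 0,"az": 0},
  {"grip": 0,"dx": -0.19,"dy": 0,"dz": -0.14,"ax": 0,"ay": 0,"az": 0},
  {"grip": 0,"dx": -0.19,"dy": 0,"dz": -0.14,"ax": 0,"ay": 0,"az": 0},
  {"grip": 0,"dx": 0,"dy": 0,"dz": 0,"ax": 0,"ay": 0,"az": 0},
])

```text
time: 3.85
tcp_pos: [0.5328, 0.1686, 0.2634]
eef_rot: [-1.208, -1.217, 1.218]
force: [-0.1, -0.1, 0.8]
width: 0.499
```

```bash
cat > w.py <<'E'
import sys; from h import *
c=cam("wrist"); save(c,sys.argv[1],1.25); s=bot.observe()
R=Ro.from_rotvec(s["eef_rot"]).as_matrix(); print(round(s["time"],2),s["tcp_pos"].round(4) if hasattr(s["tcp_pos"],'round') else s["tcp_pos"],"yaw",np.degrees(np.arctan2(R[1,0],R[0,0])).round(2),"width",s["width"],"down",R[:,1].round(3))
for k in sys.argv[2:]:
    for d in viewer.landmark_of(k,c):
        if d["conf"]>.2: print(k,np.round(d["xy"]),round(d["conf"],2),toplane(c,d["xy"],{"cover_handle":.106}.get(k,.004 if "row" in k else 0))[:2].round(4))
    for d in viewer.trace(k,c):
        if d["conf"]>.3:
            m=d["pixels"].astype(np.uint8); cs=max(cv2.findContours(m,0,2)[0],key=cv2.contourArea); print("  trace",round(d["conf"],2),np.round(d["box"]),[np.round(p).tolist() for p in cv2.boxPoints(cv2.minAreaRect(cs))])
E
python3 w.py w1 cover_handle cover row_short row_medium row_long
```

```text
3.9 [0.5309 0.1722 0.2632] yaw 90.77 width 0.5003659474462003 down [ 0.001 -0.001 -1.   ]
cover_handle [304. 171.] 0.77 [0.524  0.1548]
  trace 0.89 [313. 156. 185. 216.] [[222.0, 48.0], [402.0, 48.0], [402.0, 260.0], [222.0, 260.0]]
  trace 0.51 [ 68. 211.  43.  29.] [[43.0, 213.0], [84.0, 198.0], [91.0, 216.0], [50.0, 232.0]]Traceback (most recent call last):
  File "w.py", line 5, in <module>
    for d in viewer.landmark_of(k,c):
             ~~~~~~~~~~~~~~~~~~^^^^^
ValueError: it knows: beaker, blue_cap, case, cover_handle, glass_bottle, long, medium, oil_jar, phone, row_long, row_medium, row_short, short, stain_bottle
```

View pics/w1.png

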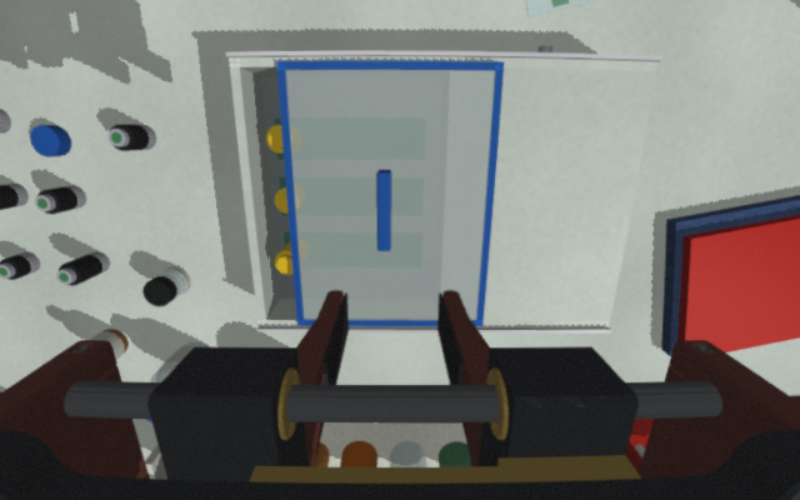

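The handle runs from (384,170) to (384,250) in the enlarged view, with the rows and the yellow samples at the left. Computing the frame from hand-picked points.

```bash
sed -i 's/"cover", //' w.py
python3 - <<'E'
from h import *
c=cam("wrist")
P=lambda p,z:toplane(c,np.array(p)/1.25,z)[:2].round(4).tolist()
print("handle ends",P((384.5,171),.106),P((384.5,249),.106))
print("cover",[P(p,.072) for p in [(280,63),(503,63),(482,325),(299,325)]])
print("rail",[P(p,.072) for p in [(229,54),(659,58),(259,327),(610,327)]])
print("strip +y ends",[P(p,.004) for p in [(425,118),(424,158),(424,179),(423,214),(423,233),(421,267)]])
for k in ["row_short","row_medium","row_long","case"]:
    for d in viewer.landmark_of(k,c): print(k,np.round(d["xy"]),round(d["conf"],2),toplane(c,d["xy"],.004)[:2].round(4))
for k in ["short","medium","long"]:
    for d in viewer.landmark_of(k,c): print(k,np.round(d["xy"]),round(d["conf"],2),toplane(c,d["xy"],.0)[:2].round(4))
E
```

```text
handle ends [0.4786, 0.1673] [0.5567, 0.1684]
cover [[0.379, 0.0629], [0.3747, 0.2809], [0.6597, 0.2856], [0.6643, 0.0667]]
rail [[0.371, 0.0131], [0.3636, 0.4368], [0.6683, 0.0181], [0.6605, 0.4426]]
strip +y ends [[0.4246, 0.2123], [0.4709, 0.2131], [0.4963, 0.2142], [0.5403, 0.2149], [0.5653, 0.216], [0.6119, 0.2154]]
row_long [ 58. 158.] 0.25 [ 0.526  -0.2401]
case [272. 157.] 0.8 [0.5202 0.1093]
short [ 13. 212.] 0.89 [ 0.6229 -0.3524]
short [272. 161.] 0.46 [0.5266 0.1083]
short [ 54. 157.] 0.41 [ 0.5251 -0.2495]
medium [112. 112.] 0.85 [ 0.4535 -0.1379]
medium [ 55. 155.] 0.67 [ 0.5221 -0.2482]
long [ 74. 208.] 0.92 [ 0.613  -0.2354]
long [ 54. 159.] 0.64 [ 0.5289 -0.2502]
long [112. 112.] 0.6 [ 0.4543 -0.1388]
long [  9. 153.] 0.55 [ 0.5187 -0.3292]
```

Run:
```python
from h import *
c=cam("wrist")
im=c["pixels"]; hsv=cv2.cvtColor(im,cv2.COLOR_RGB2HSV)
m=cv2.inRange(hsv,(18,110,90),(35,255,255)); m[:,300:]=0
n,l,st,ce=cv2.connectedComponentsWithStats(m)
for i in range(1,n):
    if st[i,4]>30: print(st[i],ce[i],[toplane(c,ce[i],z)[:2].round(3).tolist() for z in (.04,.06)])
cv2.imwrite("pics/crop1.png",cv2.resize(im[40:270,180:410,::-1],None,fx=2.6,fy=2.6,interpolation=cv2.INTER_CUBIC))
s=bot.observe();print(s["tcp_pos"])
```

```text
[207 102  13  23 223] [213.89686099 112.92825112] [[0.454, 0.035], [0.454, 0.041]]
[214 152  10  21 149] [218.95973154 162.14765101] [[0.523, 0.037], [0.52, 0.044]]
[213 198  15  24 239] [220.74895397 210.66108787] [[0.598, 0.034], [0.591, 0.041]]
[223 310   5  41 111] [224.6036036  331.68468468] [[0.827, 0.023], [0.809, 0.03]]
[0.52903108 0.1762089  0.26333063]
```

View pics/crop1.png

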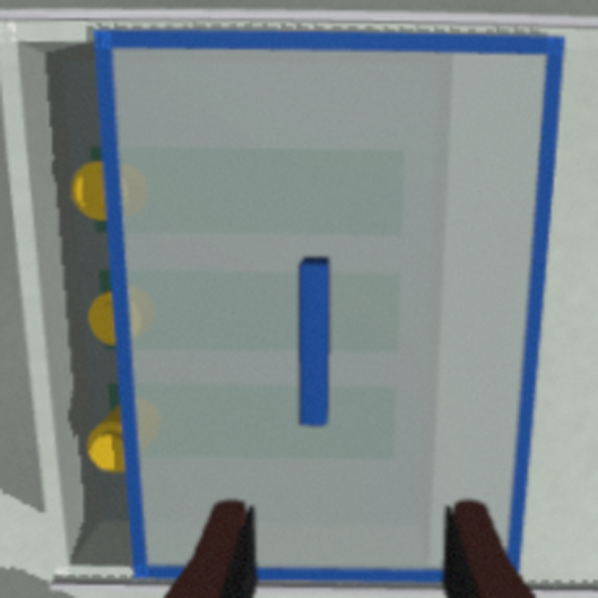

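The samples sit near y≈0.042, the case yaw is about 1°, and the cover starts roughly 5 cm open. Next I'll grasp the handle.

Emit:
move_arm([
  {"grip": 0,"dx": -0.04,"dy": 0.23,"dz": 0.055,"ax": 0,"ay": 0,"az": 0},
  {"grip": 0,"dx": 0,"dy": 0.23,"dz": 0,"ax": 0,"ay": 0,"az": 0},
  {"grip": 0,"dx": 0,"dy": 0.23,"dz": 0,"ax": 0,"ay": 0,"az": 0},
  {"grip": 0,"dx": 0,"dy": 0.225,"dz": 0,"ax": 0,"ay": 0,"az": 0},
  {"grip": 0,"dx": 0,"dy": 0,"dz": 0,"ax": 0,"ay": 0,"az": 0},
])

```text
time: 4.95
tcp_pos: [0.5142, 0.1662, 0.0753]
eef_rot: [-1.196, -1.216, 1.231]
force: [-0.5, -0.1, -0.1]
width: 0.498
```

Emit:
move_arm([
  {"grip": -1,"dx": 0,"dy": 0,"dz": 0,"ax": 0,"ay": 0,"az": 0},
  {"grip": -1,"dx": 0,"dy": 0,"dz": 0,"ax": 0,"ay": 0,"az": 0},
  {"grip": -1,"dx": 0,"dy": 0,"dz": 0,"ax": 0,"ay": 0,"az": 0},
  {"grip": -1,"dx": 0,"dy": 0,"dz": 0,"ax": 0,"ay": 0,"az": 0},
  {"grip": -1,"dx": 0,"dy": 0,"dz": 0,"ax": 0,"ay": 0,"az": 0},
])

```text
time: 5.45
tcp_pos: [0.519, 0.1678, 0.0813]
eef_rot: [-1.2, -1.225, 1.222]
force: [-0.7, 0.0, 0.4]
width: 0.085
```

```bash
cat > s.py <<'E'
from h import *
s=bot.observe(); R=Ro.from_rotvec(s["eef_rot"]).as_matrix(); print(round(s["time"],2),np.round(s["tcp_pos"],4),"yaw",np.degrees(np.arctan2(R[1,0],R[0,0])).round(2),"w",round(s["width"],3),"F",np.round(s["force"],1),"q7",round(s["qpos"][6],2))
E
python3 s.py
```

```text
5.45 [0.519  0.1678 0.0813] yaw 91.14 w 0.085 F [-0.7  0.   0.4] q7 1.28
```

Emit:
move_arm([
  {"grip": -1,"dx": 0,"dy": 0,"dz": 0,"ax": 0,"ay": 0,"az": 0},
  {"grip": -1,"dx": 0.1,"dy": 0,"dz": 0,"ax": 0,"ay": 0,"az": 0},
  {"grip": -1,"dx": 0.1,"dy": 0,"dz": 0,"ax": 0,"ay": 0,"az": 0},
  {"grip": -1,"dx": 0,"dy": 0,"dz": 0,"ax": 0,"ay": 0,"az": 0},
])

```text
time: 5.85
tcp_pos: [0.5172, 0.2106, 0.0803]
eef_rot: [-1.197, -1.227, 1.225]
force: [0.1, -0.1, 0.1]
width: 0.003
```

```bash
python3 w.py w2 cover_handle
```

```text
5.9 [0.5173 0.2086 0.0802] yaw 91.27 width 0.005594959646819502 down [-0.  0. -1.]
cover_handle [234. 248.] 0.68 [0.5235 0.1582]
  trace 0.86 [250. 196. 346. 357.] [[78.0, 17.0], [418.0, 17.0], [418.0, 306.0], [78.0, 306.0]]
```

View pics/w2.png

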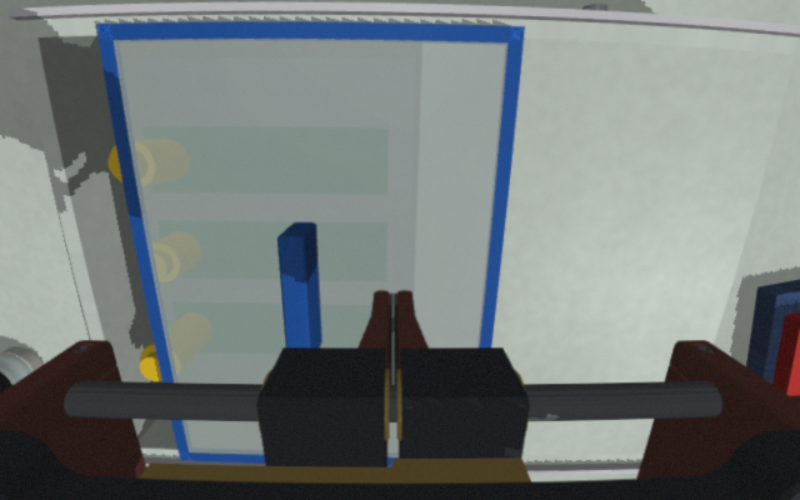

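Run:
```python
from h import *
c=cam("wrist")
P=lambda p,z:toplane(c,np.array(p)/1.25,z)[:2].round(4).tolist()
print("handle",[P(p,.106) for p in [(279,240),(306,238),(284,345),(313,345)]],[P(p,.072) for p in [(297,223),(317,225)]])
print("cover",[P(p,.072) for p in [(98,26),(524,26),(178,460)]])
print("fingertip proj",proj(c,bot.observe()["tcp_pos"])*1.25)
X=bot.observe()["tcp_pos"]; print(X,[ (proj(c,[0.517,0.168+o,z])*1.25).round().tolist() for o in (0,) for z in (.106,.072)])
print("strip ends",[P(p,.004) for p in [(389,128),(389,193),(387,222),(386,280)]])
```

```text
handle [[0.4858, 0.1495], [0.4845, 0.1631], [0.5454, 0.1479], [0.5449, 0.1638]] [[0.4849, 0.15], [0.4859, 0.1617]]
cover [[0.381, 0.0499], [0.3793, 0.271], [0.6686, 0.0484]]
fingertip proj [[392.02288658 282.27504732]]
[0.51766281 0.2062883  0.08020623] [[[319.0, 298.0]], [[329.0, 275.0]]]
strip ends [[0.4296, 0.2021], [0.4764, 0.2029], [0.4988, 0.2018], [0.5468, 0.2017]]
```

The last two measurements paired old pixels with a newer pose, so they were off by about 12 mm. The handle is really at about (0.522, 0.157). Lifting and regrasping there.

Emit:
move_arm([
  {"grip": -1,"dx": 0,"dy": -0.25,"dz": 0,"ax": 0,"ay": 0,"az": 0},
  {"grip": 0,"dx": 0,"dy": 0,"dz": 0,"ax": 0,"ay": 0,"az": 0},
  {"grip": 0,"dx": -0.15,"dy": 0,"dz": -0.02,"ax": 0,"ay": 0,"az": 0},
  {"grip": 0,"dx": -0.1,"dy": 0,"dz": 0,"ax": 0,"ay": 0,"az": 0},
  {"grip": 0,"dx": 0,"dy": 0,"dz": 0,"ax": 0,"ay": 0,"az": 0},
])

```text
time: 6.55
tcp_pos: [0.5232, 0.1532, 0.1305]
eef_rot: [-1.204, -1.219, 1.22]
force: [0.7, 0.2, 0.0]
width: 0.33
```

Emit:
move_arm([
  {"grip": 0,"dx": 0,"dy": 0,"dz": 0,"ax": 0,"ay": 0,"az": 0},
  {"grip": 0,"dx": 0,"dy": 0,"dz": 0,"ax": 0,"ay": 0,"az": 0},
  {"grip": 0,"dx": 0,"dy": 0.15,"dz": 0,"ax": 0,"ay": 0,"az": 0},
  {"grip": 0,"dx": 0,"dy": 0.1,"dz": 0,"ax": 0,"ay": 0,"az": 0},
  {"grip": 0,"dx": 0,"dy": 0,"dz": 0,"ax": 0,"ay": 0,"az": 0},
])

```text
time: 7.05
tcp_pos: [0.5205, 0.1581, 0.0778]
eef_rot: [-1.197, -1.221, 1.228]
force: [-0.4, -1.3, -1.1]
width: 0.501
```

Emit:
move_arm([
  {"grip": -1,"dx": 0,"dy": 0,"dz": 0,"ax": 0,"ay": 0,"az": 0},
  {"grip": -1,"dx": 0,"dy": 0,"dz": 0,"ax": 0,"ay": 0,"az": 0},
  {"grip": -1,"dx": 0,"dy": 0,"dz": 0,"ax": 0,"ay": 0,"az": 0},
  {"grip": -1,"dx": 0,"dy": 0,"dz": 0,"ax": 0,"ay": 0,"az": 0},
  {"grip": -1,"dx": 0,"dy": 0,"dz": 0,"ax": 0,"ay": 0,"az": 0},
])

```text
time: 7.55
tcp_pos: [0.5229, 0.1578, 0.0808]
eef_rot: [-1.2, -1.225, 1.223]
force: [0.3, 0.4, 0.1]
width: 0.085
```

Emit:
move_arm([
  {"grip": -1,"dx": 0,"dy": 0,"dz": 0,"ax": 0,"ay": 0,"az": 0},
  {"grip": -1,"dx": 0,"dy": 0,"dz": 0,"ax": 0,"ay": 0,"az": 0},
])

```text
time: 7.75
tcp_pos: [0.5226, 0.1576, 0.0803]
eef_rot: [-1.2, -1.224, 1.224]
force: [0.3, -0.5, -0.1]
width: 0.004
```

```bash
python3 s.py
```

```text
7.75 [0.5226 0.1576 0.0803] yaw 91.13 w 0.004 F [ 0.3 -0.5 -0.1] q7 1.3
```

```bash
python3 w.py w3 cover_handle; python3 -c "
from h import *
c=cam('side');cv2.imwrite('pics/s3.png',cv2.resize(c['pixels'][80:230,160:400,::-1],None,fx=3.2,fy=3.2))"
```

```text
7.8 [0.5226 0.1576 0.0803] yaw 91.13 width 0.007421798131305417 down [ 0.  0. -1.]
cover_handle [315. 241.] 0.96 [0.5229 0.1585]
  trace 0.73 [330. 189. 347. 365.] [[156.0, 8.0], [499.0, 8.0], [499.0, 306.0], [156.0, 306.0]]
```

View pics/w3.png

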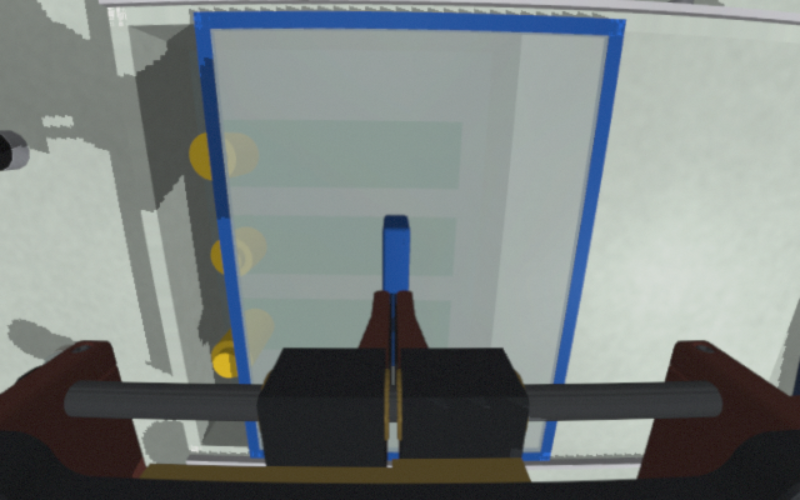

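View pics/s3.png

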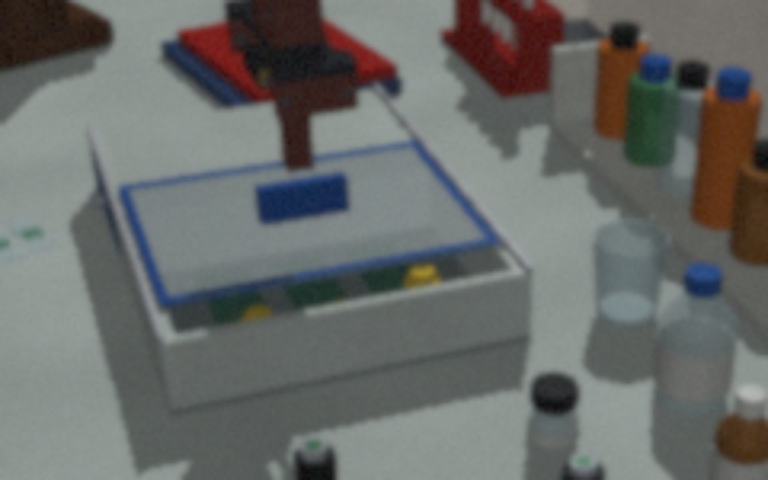

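Run:
```python
from h import *
t=np.array(bot.observe()["tcp_pos"])
for n in ["side","scene"]:
    c=cam(n); print(n)
    for z in (0,.02,.04,.06): print(z,proj(c,t+[0,0,z]).round(1), (proj(c,t+[0,0,z])-[160,80])*3.2 if n=="side" else (proj(c,t+[0,0,z])-[400,80])*4)
    if n=="scene": cv2.imwrite('pics/sc4.png',cv2.resize(c['pixels'][80:230,400:560,::-1],None,fx=4,fy=4))
```

```text
side
0 [[254.6 144.8]] [[302.56368588 207.27689494]]
0.02 [[254.  138.3]] [[300.83744303 186.65380126]]
0.04 [[253.5 131.8]] [[299.07919943 165.6267027 ]]
0.06 [[252.9 125.1]] [[297.28811194 144.18420999]]
scene
0 [[449.8 154.3]] [[199.04300539 297.13212519]]
0.02 [[451.3 148. ]] [[205.31997191 271.98337289]]
0.04 [[452.9 141.6]] [[211.71929734 246.25158247]]
0.06 [[454.6 135. ]] [[218.24327295 219.92041771]]
```

View pics/sc4.png

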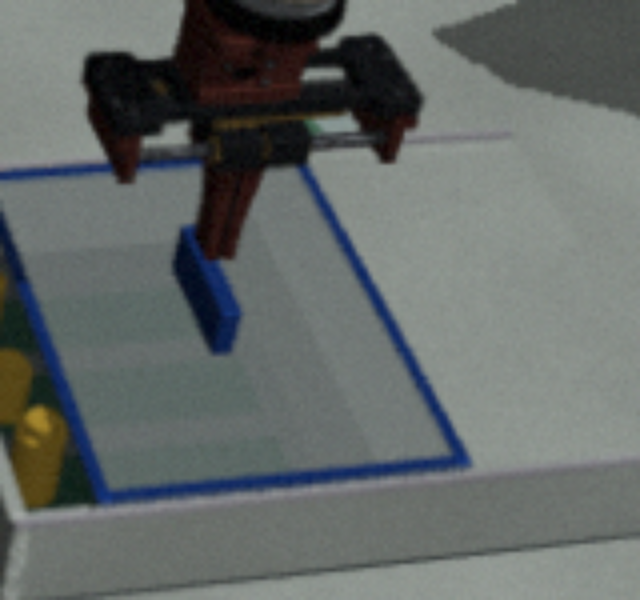

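Run:
```python
from h import *
from scipy.optimize import least_squares
obs={"side":(253.1,131.5),"scene":(456,144.5),"wrist":(313.6,233.6)}
cs={n:cam(n) for n in obs}
for use in (["side","scene"],["side","scene","wrist"]):
    r=least_squares(lambda X:np.concatenate([(proj(cs[n],X)[0]-obs[n]) for n in use]),[.52,.16,.1]); print(use,r.x.round(4),r.fun.round(1))
c=cs["wrist"]; T=np.array(c["tool_from_camera"]); print(T.round(3)); print(bot.observe()["tcp_pos"],c["distortion"],c["vertical_fov"])
for z in (0,.02,.04): print(proj(c,np.array([.5226,.1576,.0803+z])))
```

```text
['side', 'scene'] [0.5249 0.1665 0.1145] [ 0.5  0.7  0.3 -0.7]
['side', 'scene', 'wrist'] [0.5162 0.1581 0.1114] [-1.7  3.5 -4.4 -1.8  1.3  1.3]
[[ 1.     0.001 -0.001  0.   ]
 [ 0.002 -0.295  0.956 -0.201]
 [ 0.    -0.956 -0.295  0.082]
 [ 0.     0.     0.     1.   ]]
[0.52256483 0.15755437 0.08020908] [-0.04114534  0.          0.          0.          0.        ] 68.38310734698949
[[314.02065322 225.73289955]]
[[313.96924978 237.01090399]]
[[313.90689864 250.68820743]]
```

Triangulation puts the fingertips at z≈0.11, about 30 mm above the reported TCP, so they closed above the handle. I'll open, go down in steps while watching the force, and close again.

Emit:
move_arm([
  {"grip": 0,"dx": 0,"dy": 0,"dz": 0,"ax": 0,"ay": 0,"az": 0},
  {"grip": 0,"dx": 0,"dy": 0,"dz": 0,"ax": 0,"ay": 0,"az": 0},
  {"grip": 0,"dx": 0,"dy": 0,"dz": 0,"ax": 0,"ay": 0,"az": 0},
  {"grip": 0,"dx": 0,"dy": 0.05,"dz": 0,"ax": 0,"ay": 0,"az": 0},
  {"grip": 0,"dx": 0,"dy": 0,"dz": 0,"ax": 0,"ay": 0,"az": 0},
])

```text
time: 8.7
tcp_pos: [0.5217, 0.1573, 0.0689]
eef_rot: [-1.199, -1.222, 1.225]
force: [0.7, -0.2, -0.0]
width: 0.423
```

Emit:
move_arm([
  {"grip": 0,"dx": 0,"dy": 0.04,"dz": 0,"ax": 0,"ay": 0,"az": 0},
  {"grip": 0,"dx": 0,"dy": 0,"dz": 0,"ax": 0,"ay": 0,"az": 0},
])

```text
time: 8.9
tcp_pos: [0.5219, 0.1574, 0.0611]
eef_rot: [-1.199, -1.222, 1.225]
force: [-0.6, -0.8, -0.7]
width: 0.498
```

```bash
python3 s.py
```

```text
8.9 [0.5219 0.1574 0.0611] yaw 91.14 w 0.498 F [-0.6 -0.8 -0.7] q7 1.31
```

Emit:
move_arm([
  {"grip": -1,"dx": 0,"dy": 0.02,"dz": 0,"ax": 0,"ay": 0,"az": 0},
  {"grip": -1,"dx": 0,"dy": 0,"dz": 0,"ax": 0,"ay": 0,"az": 0},
  {"grip": -1,"dx": 0,"dy": 0,"dz": 0,"ax": 0,"ay": 0,"az": 0},
  {"grip": -1,"dx": 0,"dy": 0,"dz": 0,"ax": 0,"ay": 0,"az": 0},
  {"grip": -1,"dx": 0,"dy": 0,"dz": 0,"ax": 0,"ay": 0,"az": 0},
])

```text
time: 9.4
tcp_pos: [0.5227, 0.1578, 0.0584]
eef_rot: [-1.2, -1.224, 1.223]
force: [0.1, 0.8, -1.0]
width: 0.156
```

Emit:
move_arm([
  {"grip": -1,"dx": 0,"dy": 0,"dz": 0,"ax": 0,"ay": 0,"az": 0},
  {"grip": -1,"dx": 0,"dy": 0,"dz": 0,"ax": 0,"ay": 0,"az": 0},
])

```text
time: 9.6
tcp_pos: [0.5227, 0.1578, 0.0584]
eef_rot: [-1.2, -1.224, 1.223]
force: [0.2, 2.0, 0.8]
width: 0.149
```

```bash
python3 s.py
```

```text
9.6 [0.5227 0.1578 0.0584] yaw 91.13 w 0.149 F [0.2 2.  0.8] q7 1.31
```

The handle is gripped (13 mm). Sliding the cover open.

Emit:
move_arm([
  {"grip": -1,"dx": 0.1,"dy": 0,"dz": 0,"ax": 0,"ay": 0,"az": 0},
  {"grip": -1,"dx": 0.15,"dy": 0,"dz": 0,"ax": 0,"ay": 0,"az": 0},
  {"grip": -1,"dx": 0.15,"dy": 0,"dz": 0,"ax": 0,"ay": 0,"az": 0},
  {"grip": -1,"dx": 0.15,"dy": 0,"dz": 0,"ax": 0,"ay": 0,"az": 0},
  {"grip": -1,"dx": 0.15,"dy": 0,"dz": 0,"ax": 0,"ay": 0,"az": 0},
])

```text
time: 10.1
tcp_pos: [0.5218, 0.2972, 0.0584]
eef_rot: [-1.204, -1.224, 1.222]
force: [6.3, -2.4, -3.6]
width: 0.153
```

Emit:
move_arm([
  {"grip": -1,"dx": 0.05,"dy": 0,"dz": 0,"ax": 0,"ay": 0,"az": 0},
  {"grip": -1,"dx": 0.025,"dy": 0,"dz": 0,"ax": 0,"ay": 0,"az": 0},
  {"grip": -1,"dx": 0,"dy": 0,"dz": 0,"ax": 0,"ay": 0,"az": 0},
])

```text
time: 10.4
tcp_pos: [0.5218, 0.3135, 0.0585]
eef_rot: [-1.202, -1.227, 1.221]
force: [6.7, 1.4, -4.5]
width: 0.154
```

Emit:
move_arm([
  {"grip": -1,"dx": 0.025,"dy": 0,"dz": 0,"ax": 0,"ay": 0,"az": 0},
  {"grip": -1,"dx": 0,"dy": 0,"dz": 0,"ax": 0,"ay": 0,"az": 0},
])

```text
time: 10.6
tcp_pos: [0.5217, 0.3176, 0.0585]
eef_rot: [-1.203, -1.226, 1.221]
force: [5.9, 0.4, -3.7]
width: 0.157
```

Emit:
move_arm([
  {"grip": -1,"dx": 0.02,"dy": 0,"dz": 0,"ax": 0,"ay": 0,"az": 0},
  {"grip": -1,"dx": 0,"dy": 0,"dz": 0,"ax": 0,"ay": 0,"az": 0},
])

```text
time: 10.8
tcp_pos: [0.5217, 0.3191, 0.0585]
eef_rot: [-1.205, -1.223, 1.223]
force: [4.4, -4.2, -0.1]
width: 0.159
```

```bash
python3 s.py; python3 w.py w5 cover_handle; python3 -c "
from h import *
c=cam('scene');cv2.imwrite('pics/sc5.png',cv2.resize(c['pixels'][80:230,360:600,::-1],None,fx=3.2,fy=3.2))"
```

```text
10.8 [0.5217 0.3191 0.0585] yaw 91.02 w 0.159 F [ 4.4 -4.2 -0.1] q7 1.05
10.85 [0.5217 0.3191 0.0584] yaw 91.01 width 0.15399496212969832 down [ 0.003 -0.002 -1.   ]
cover_handle [312. 256.] 0.86 [0.5215 0.3181]
  trace 0.65 [329. 190. 391. 377.] [[133.0, 0.0], [521.0, 0.0], [521.0, 307.0], [133.0, 307.0]]
```

View pics/sc5.png

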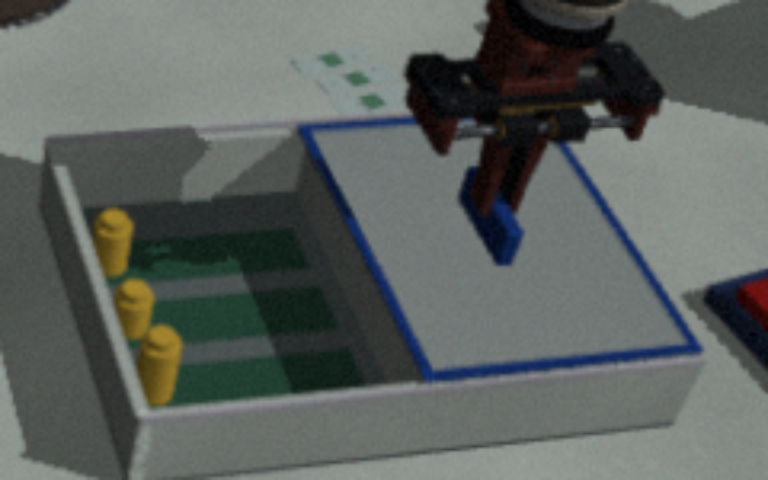

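The cover is at its stop (4 N, and it no longer advances). The rows, with x rising, are medium, short, long. One last push, then release, lift, and turn the jaws along x.

Emit:
move_arm([
  {"grip": -1,"dx": 0.015,"dy": 0,"dz": 0,"ax": 0,"ay": 0,"az": 0},
  {"grip": -1,"dx": 0,"dy": 0,"dz": 0,"ax": 0,"ay": 0,"az": 0},
  {"grip": 0,"dx": -0.025,"dy": 0,"dz": 0,"ax": 0,"ay": 0,"az": 0},
  {"grip": 0,"dx": 0,"dy": 0,"dz": 0,"ax": 0,"ay": 0,"az": 0},
  {"grip": 0,"dx": 0,"dy": 0,"dz": 0,"ax": 0,"ay": 0,"az": 0},
])

```text
time: 11.5
tcp_pos: [0.5191, 0.3201, 0.0583]
eef_rot: [-1.199, -1.224, 1.224]
force: [-0.6, 0.0, -0.5]
width: 0.386
```

Emit:
move_arm([
  {"grip": 0,"dx": 0,"dy": -0.1,"dz": 0,"ax": 0,"ay": 0,"az": 0},
  {"grip": 0,"dx": 0,"dy": -0.25,"dz": 0,"ax": 0,"ay": 0,"az": 0},
  {"grip": 0,"dx": 0,"dy": -0.25,"dz": 0,"ax": 0,"ay": 0.091,"az": 0},
  {"grip": 0,"dx": 0,"dy": -0.25,"dz": 0,"ax": 0,"ay": 0.091,"az": 0},
  {"grip": 0,"dx": 0,"dy": -0.15,"dz": 0,"ax": 0,"ay": 0.091,"az": 0},
])

```text
time: 12.0
tcp_pos: [0.5201, 0.3209, 0.2627]
eef_rot: [-1.376, -0.903, 0.895]
force: [0.3, -0.7, -0.8]
width: 0.502
```

Emit:
move_arm([
  {"grip": 0,"dx": 0,"dy": 0,"dz": 0,"ax": 0,"ay": 0.091,"az": 0},
  {"grip": 0,"dx": 0,"dy": 0,"dz": 0,"ax": 0,"ay": 0.091,"az": 0},
  {"grip": 0,"dx": 0,"dy": 0,"dz": 0,"ax": 0,"ay": 0.091,"az": 0},
  {"grip": 0,"dx": 0,"dy": 0,"dz": 0,"ax": 0,"ay": 0.091,"az": 0},
  {"grip": 0,"dx": 0,"dy": 0,"dz": 0,"ax": 0,"ay": 0.091,"az": 0},
])

```text
time: 12.5
tcp_pos: [0.5189, 0.3205, 0.2583]
eef_rot: [-1.542, -0.347, 0.347]
force: [0.6, 0.7, -0.9]
width: 0.502
```

Emit:
move_arm([
  {"grip": 0,"dx": 0,"dy": 0,"dz": 0,"ax": 0,"ay": 0.091,"az": 0},
  {"grip": 0,"dx": 0,"dy": 0,"dz": 0,"ax": 0,"ay": 0.091,"az": 0},
  {"grip": 0,"dx": 0,"dy": 0,"dz": 0,"ax": 0,"ay": 0.091,"az": 0},
  {"grip": 0,"dx": 0,"dy": 0,"dz": -0.25,"ax": 0,"ay": 0,"az": 0},
  {"grip": 0,"dx": 0,"dy": 0,"dz": -0.25,"ax": 0,"ay": 0,"az": 0},
])

```text
time: 13.0
tcp_pos: [0.5205, 0.2206, 0.2576]
eef_rot: [-1.571, -0.018, 0.018]
force: [0.5, -1.3, -0.1]
width: 0.499
```

Emit:
move_arm([
  {"grip": 0,"dx": 0,"dy": 0,"dz": -0.25,"ax": 0,"ay": 0,"az": 0},
  {"grip": 0,"dx": 0,"dy": 0,"dz": -0.25,"ax": 0,"ay": 0,"az": 0},
  {"grip": 0,"dx": 0,"dy": 0,"dz": 0,"ax": 0,"ay": 0,"az": 0},
  {"grip": 0,"dx": 0,"dy": 0,"dz": 0,"ax": 0,"ay": 0,"az": 0},
  {"grip": 0,"dx": 0,"dy": 0,"dz": 0,"ax": 0,"ay": 0,"az": 0},
])

```text
time: 13.5
tcp_pos: [0.5229, 0.1215, 0.2582]
eef_rot: [-1.57, -0.016, 0.016]
force: [-0.3, 0.0, -0.5]
width: 0.497
```

```bash
python3 w.py w6 row_short row_medium row_long; python3 -c "
from h import *
c=cam('wrist'); np.savez('w6.npz',R=c['R'],t=c['t'])"
```

```text
13.55 [0.5228 0.1217 0.258 ] yaw 1.21 width 0.4949769580410811 down [-0.  0. -1.]
row_short [314. 156.] 0.9 [0.521 0.134]
  trace 0.72 [315. 166.  32. 123.] [[300.0, 107.0], [332.0, 107.0], [332.0, 225.0], [300.0, 225.0]]
row_medium [270. 156.] 0.73 [0.4542 0.1311]
  trace 0.97 [270. 168.  34. 123.] [[253.0, 106.0], [285.0, 106.0], [287.0, 228.0], [255.0, 228.0]]
  trace 0.33 [477. 239.  63.  54.] [[438.0, 232.0], [471.0, 198.0], [516.0, 243.0], [482.0, 276.0]]
row_long [362. 156.] 0.88 [0.5958 0.1347]
row_long [357. 344.] 0.34 [ 0.612 -0.229]
  trace 0.64 [362. 170.  37. 121.] [[341.0, 230.0], [346.0, 108.0], [379.0, 109.0], [373.0, 232.0]]
```

View pics/w6.png

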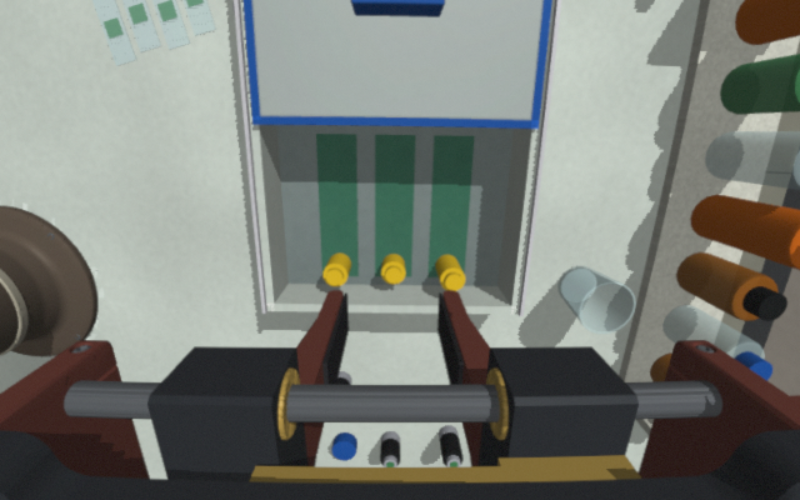

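Run:
```python
from h import *
c=cam("wrist")
P=lambda p,z:toplane(c,np.array(p)/1.25,z)[:2].round(4).tolist()
print([P(p,.004) for p in [(317,135),(357,135),(376,135),(415,135),(434,136),(474,136)]])
print([P(p,.004) for p in [(319.5,240),(357.5,240),(375,240),(413.5,240),(431,240),(470,240)]])
print("sample tops",P((335,275),.054),P((394,271),.044),P((454,282),.064))
s=viewer.landmark_of
for n in ("scene","side"):
    c=cam(n)
    for k in ["short","medium","long"]:
        for d in s(k,c):
            if d["conf"]>.4 and toplane(c,d["xy"],0)[1]<-.05: print(n,k,round(d["conf"],2),toplane(c,d["xy"],0)[:2].round(3))
```

```text
[[0.4308, 0.2014], [0.4784, 0.2021], [0.5009, 0.2025], [0.5472, 0.2034], [0.5698, 0.2028], [0.6174, 0.2039]]
[[0.429, 0.0717], [0.478, 0.0727], [0.5005, 0.0731], [0.55, 0.0741], [0.5725, 0.0745], [0.6228, 0.0755]]
sample tops [0.4557, 0.0434] [0.5254, 0.0461] [0.5949, 0.0413]
scene short 0.65 [ 0.61  -0.332]
scene medium 0.72 [ 0.52  -0.245]
scene medium 0.72 [ 0.453 -0.142]
scene medium 0.56 [ 0.42  -0.329]
scene long 0.73 [ 0.513 -0.323]
scene long 0.62 [ 0.615 -0.237]
side short 0.7 [ 0.62  -0.333]
side medium 0.81 [ 0.522 -0.248]
side medium 0.66 [ 0.421 -0.326]
side medium 0.59 [ 0.458 -0.141]
side long 0.98 [ 0.526 -0.326]
side long 0.52 [ 0.612 -0.234]
```

Rows (at y≈0.1345): medium x=0.454, short 0.5245, long 0.595. First pick is the medium at (0.455,−0.141).

Emit:
move_arm([
  {"grip": 0.4,"dx": -0.061,"dy": 0,"dz": -0.219,"ax": 0,"ay": 0,"az": 0},
  {"grip": 0.4,"dx": -0.061,"dy": 0,"dz": -0.219,"ax": 0,"ay": 0,"az": 0},
  {"grip": 0.4,"dx": -0.061,"dy": 0,"dz": -0.219,"ax": 0,"ay": 0,"az": 0},
  {"grip": 0.4,"dx": -0.061,"dy": 0,"dz": -0.219,"ax": 0,"ay": 0,"az": 0},
  {"grip": 0.4,"dx": -0.061,"dy": 0,"dz": -0.219,"ax": 0,"ay": 0,"az": 0},
])

```text
time: 14.85
tcp_pos: [0.4654, -0.1021, 0.2585]
eef_rot: [-1.57, -0.015, 0.014]
force: [0.5, -0.3, -0.8]
width: 0.698
```

Emit:
move_arm([
  {"grip": 0.4,"dx": -0.061,"dy": 0,"dz": -0.219,"ax": 0,"ay": 0,"az": 0},
  {"grip": 0.4,"dx": 0,"dy": 0.23,"dz": 0,"ax": 0,"ay": 0,"az": 0},
  {"grip": 0.4,"dx": 0,"dy": 0.23,"dz": 0,"ax": 0,"ay": 0,"az": 0},
  {"grip": 0.4,"dx": 0,"dy": 0.23,"dz": 0,"ax": 0,"ay": 0,"az": 0},
  {"grip": 0.4,"dx": 0,"dy": 0,"dz": 0,"ax": 0,"ay": 0,"az": 0},
])

```text
time: 15.35
tcp_pos: [0.4507, -0.1437, 0.116]
eef_rot: [-1.571, -0.007, 0.021]
force: [0.6, -0.9, 0.9]
width: 0.704
```

Emit:
move_arm([
  {"grip": 0.4,"dx": 0,"dy": 0,"dz": 0,"ax": 0,"ay": 0,"az": 0},
  {"grip": 0.4,"dx": 0,"dy": 0,"dz": 0,"ax": 0,"ay": 0,"az": 0},
])

```text
time: 15.55
tcp_pos: [0.4562, -0.145, 0.1224]
eef_rot: [-1.571, -0.017, 0.012]
force: [-0.2, -0.0, -0.0]
width: 0.701
```

```bash
python3 w.py w7 medium
```

```text
15.6 [ 0.4564 -0.1448  0.1225] yaw 1.05 width 0.7037239800613833 down [ 0.004  0.    -1.   ]
medium [369. 264.] 0.64 [ 0.5263 -0.2458]
medium [310. 180.] 0.61 [ 0.4517 -0.1403]
  trace 0.93 [310. 186.  31.  34.] [[296.0, 167.0], [325.0, 167.0], [325.0, 202.0], [296.0, 202.0]]
  trace 0.55 [290. 347.  28.  17.] [[277.0, 338.0], [301.0, 338.0], [301.0, 353.0], [277.0, 353.0]]
  trace 0.54 [366. 278.  22.  35.] [[354.0, 260.0], [363.0, 258.0], [373.0, 295.0], [365.0, 297.0]]
```

View pics/w7.png

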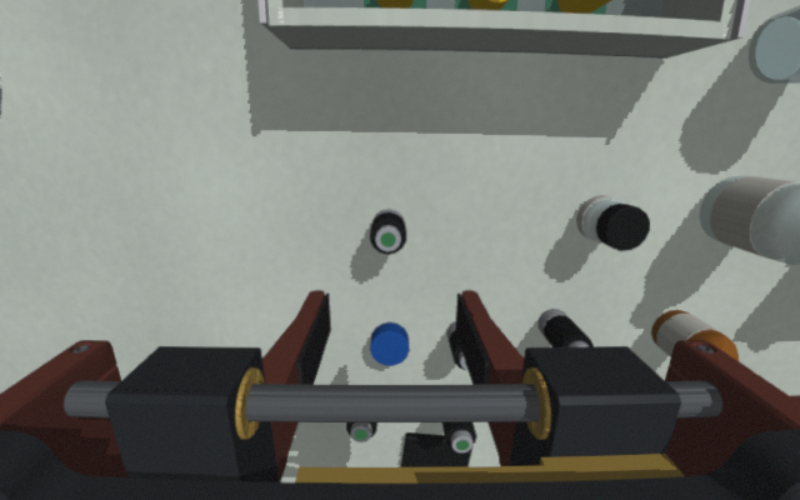

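Emit:
move_arm([
  {"grip": 0.4,"dx": -0.02,"dy": 0.2,"dz": 0.02,"ax": 0,"ay": 0,"az": 0},
  {"grip": 0.4,"dx": 0,"dy": 0.2,"dz": 0,"ax": 0,"ay": 0,"az": 0},
  {"grip": 0.4,"dx": 0,"dy": 0.15,"dz": 0,"ax": 0,"ay": 0,"az": 0},
  {"grip": 0.4,"dx": 0,"dy": 0,"dz": 0,"ax": 0,"ay": 0,"az": 0},
  {"grip": 0.4,"dx": 0,"dy": 0,"dz": 0,"ax": 0,"ay": 0,"az": 0},
])

```text
time: 16.2
tcp_pos: [0.4511, -0.1409, 0.0113]
eef_rot: [-1.571, -0.014, 0.014]
force: [-0.6, -0.5, 0.8]
width: 0.7
```

Emit:
move_arm([
  {"grip": 0.4,"dx": 0,"dy": 0.03,"dz": 0,"ax": 0,"ay": 0,"az": 0},
  {"grip": 0.4,"dx": 0,"dy": 0,"dz": 0,"ax": 0,"ay": 0,"az": 0},
])

```text
time: 16.4
tcp_pos: [0.4516, -0.1405, 0.0053]
eef_rot: [-1.571, -0.016, 0.013]
force: [-0.3, 0.3, -0.4]
width: 0.699
```

```bash
python3 s.py
python3 - <<'E'
from h import *
c=cam('side');o=proj(c,[.452,-.14,.02])[0].astype(int);print(o)
cv2.imwrite('pics/s8.png',cv2.resize(c['pixels'][o[1]-70:o[1]+30,o[0]-60:o[0]+60,::-1],None,fx=5,fy=5))
t=np.array(bot.observe()["tcp_pos"]); print([((proj(c,t+[s,0,z])[0]-o+[60,70])*5).round().tolist() for s in (-.035,.035) for z in (0,.02,.03)])
E
```

```text
16.4 [ 0.4516 -0.1405  0.0053] yaw 1.06 w 0.699 F [-0.3  0.3 -0.4] q7 0.66
[258 229]
[[231.0, 397.0], [227.0, 362.0], [225.0, 345.0], [380.0, 362.0], [378.0, 328.0], [376.0, 310.0]]
```

View pics/s8.png

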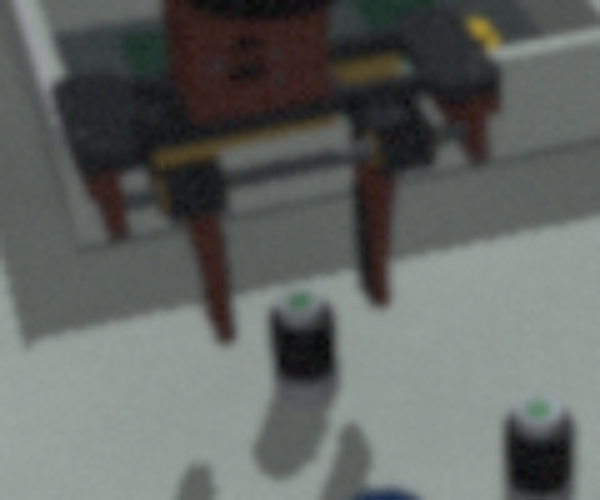

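The picture confirms the tips are about 32 mm above the reported TCP. Lower 13 mm more and grip.

Emit:
move_arm([
  {"grip": 0.4,"dx": 0,"dy": 0.035,"dz": 0,"ax": 0,"ay": 0,"az": 0},
  {"grip": 0.4,"dx": 0,"dy": 0.035,"dz": 0,"ax": 0,"ay": 0,"az": 0},
  {"grip": -1,"dx": 0,"dy": 0,"dz": 0,"ax": 0,"ay": 0,"az": 0},
  {"grip": -1,"dx": 0,"dy": 0,"dz": 0,"ax": 0,"ay": 0,"az": 0},
  {"grip": -1,"dx": 0,"dy": 0,"dz": 0,"ax": 0,"ay": 0,"az": 0},
])

```text
time: 16.95
tcp_pos: [0.4505, -0.1407, -0.0098]
eef_rot: [-1.571, -0.014, 0.014]
force: [-0.5, 0.0, 0.3]
width: 0.462
```

Emit:
move_arm([
  {"grip": -1,"dx": 0,"dy": 0,"dz": 0,"ax": 0,"ay": 0,"az": 0},
  {"grip": -1,"dx": 0,"dy": 0,"dz": 0,"ax": 0,"ay": 0,"az": 0},
  {"grip": -1,"dx": 0,"dy": 0,"dz": 0,"ax": 0,"ay": 0,"az": 0},
  {"grip": -1,"dx": 0,"dy": 0,"dz": 0,"ax": 0,"ay": 0,"az": 0},
  {"grip": -1,"dx": 0,"dy": 0,"dz": 0,"ax": 0,"ay": 0,"az": 0},
])

```text
time: 17.45
tcp_pos: [0.4508, -0.1406, -0.0096]
eef_rot: [-1.571, -0.015, 0.014]
force: [1.6, 0.2, 0.9]
width: 0.333
```

```bash
python3 s.py
```

```text
17.45 [ 0.4508 -0.1406 -0.0096] yaw 1.04 w 0.333 F [1.6 0.2 0.9] q7 0.68
```

Emit:
move_arm([
  {"grip": -1,"dx": 0,"dy": -0.1,"dz": 0,"ax": 0,"ay": 0,"az": 0},
  {"grip": -1,"dx": 0,"dy": -0.25,"dz": 0,"ax": 0,"ay": 0,"az": 0},
  {"grip": -1,"dx": 0,"dy": -0.25,"dz": 0,"ax": 0,"ay": 0,"az": 0},
  {"grip": -1,"dx": 0.006,"dy": -0.1,"dz": 0.22,"ax": 0,"ay": 0,"az": 0},
  {"grip": -1,"dx": 0.006,"dy": 0,"dz": 0.22,"ax": 0,"ay": 0,"az": 0},
])

```text
time: 17.95
tcp_pos: [0.4531, -0.0526, 0.1331]
eef_rot: [-1.57, -0.016, 0.007]
force: [1.7, 1.1, -2.7]
width: 0.332
```

Emit:
move_arm([
  {"grip": -1,"dx": 0.006,"dy": 0,"dz": 0.22,"ax": 0,"ay": 0,"az": 0},
  {"grip": -1,"dx": 0.006,"dy": 0,"dz": 0.22,"ax": 0,"ay": 0,"az": 0},
  {"grip": -1,"dx": 0.006,"dy": 0,"dz": 0.22,"ax": 0,"ay": 0,"az": 0},
  {"grip": -1,"dx": 0.006,"dy": 0,"dz": 0.22,"ax": 0,"ay": 0,"az": 0},
  {"grip": -1,"dx": 0.006,"dy": 0,"dz": 0.22,"ax": 0,"ay": 0,"az": 0},
])

```text
time: 18.45
tcp_pos: [0.4525, 0.1692, 0.1301]
eef_rot: [-1.571, -0.014, 0.015]
force: [0.9, -0.2, -1.1]
width: 0.329
```

Emit:
move_arm([
  {"grip": -1,"dx": 0,"dy": 0,"dz": 0,"ax": 0,"ay": 0,"az": 0},
  {"grip": -1,"dx": 0,"dy": 0,"dz": 0,"ax": 0,"ay": 0,"az": 0},
  {"grip": -1,"dx": 0,"dy": 0,"dz": 0,"ax": 0,"ay": 0,"az": 0},
  {"grip": -1,"dx": 0,"dy": 0,"dz": 0,"ax": 0,"ay": 0,"az": 0},
])

```text
time: 18.85
tcp_pos: [0.4534, 0.1659, 0.1302]
eef_rot: [-1.571, -0.012, 0.013]
force: [-0.2, 0.7, -0.3]
width: 0.334
```

```bash
python3 s.py
```

```text
18.85 [0.4534 0.1659 0.1302] yaw 0.9 w 0.334 F [-0.2  0.7 -0.3] q7 -0.23
```

Emit:
move_arm([
  {"grip": -1,"dx": 0,"dy": 0.22,"dz": 0,"ax": 0,"ay": 0,"az": 0},
  {"grip": -1,"dx": 0,"dy": 0.22,"dz": 0,"ax": 0,"ay": 0,"az": 0},
  {"grip": -1,"dx": 0,"dy": 0.15,"dz": 0,"ax": 0,"ay": 0,"az": 0},
  {"grip": -1,"dx": 0,"dy": 0.05,"dz": 0,"ax": 0,"ay": 0,"az": 0},
  {"grip": -1,"dx": 0,"dy": 0.02,"dz": 0,"ax": 0,"ay": 0,"az": 0},
])

```text
time: 19.35
tcp_pos: [0.4532, 0.1664, -0.0022]
eef_rot: [-1.572, -0.012, 0.014]
force: [-0.0, -0.6, -0.0]
width: 0.331
```

Emit:
move_arm([
  {"grip": -1,"dx": 0,"dy": 0.01,"dz": 0,"ax": 0,"ay": 0,"az": 0},
  {"grip": -1,"dx": 0,"dy": 0,"dz": 0,"ax": 0,"ay": 0,"az": 0},
])

```text
time: 19.55
tcp_pos: [0.4544, 0.1678, -0.0026]
eef_rot: [-1.57, -0.015, 0.013]
force: [0.6, 0.0, -0.9]
width: 0.334
```

```bash
python3 s.py
```

```text
19.55 [ 0.4544  0.1678 -0.0026] yaw 1.02 w 0.334 F [ 0.6  0.  -0.9] q7 -0.05
```

Emit:
move_arm([
  {"grip": -1,"dx": 0,"dy": 0.012,"dz": 0,"ax": 0,"ay": 0,"az": 0},
  {"grip": -1,"dx": 0,"dy": 0,"dz": 0,"ax": 0,"ay": 0,"az": 0},
  {"grip": -0.1,"dx": 0,"dy": 0,"dz": 0,"ax": 0,"ay": 0,"az": 0},
  {"grip": -0.1,"dx": 0,"dy": 0,"dz": 0,"ax": 0,"ay": 0,"az": 0},
  {"grip": -0.1,"dx": 0,"dy": 0,"dz": 0,"ax": 0,"ay": 0,"az": 0},
])

```text
time: 20.05
tcp_pos: [0.4535, 0.1677, -0.006]
eef_rot: [-1.571, -0.015, 0.014]
force: [0.2, 0.5, -1.0]
width: 0.45
```

Emit:
move_arm([
  {"grip": -0.1,"dx": 0,"dy": -0.1,"dz": 0,"ax": 0,"ay": 0,"az": 0},
  {"grip": -0.1,"dx": 0,"dy": -0.2,"dz": 0,"ax": 0,"ay": 0,"az": 0},
  {"grip": -0.1,"dx": 0,"dy": -0.25,"dz": 0,"ax": 0,"ay": 0,"az": 0},
  {"grip": 0.2,"dx": 0.035,"dy": -0.15,"dz": -0.2,"ax": 0,"ay": 0,"az": 0},
  {"grip": 0.2,"dx": 0.035,"dy": 0,"dz": -0.229,"ax": 0,"ay": 0,"az": 0},
])

```text
time: 20.55
tcp_pos: [0.4717, 0.0838, 0.1375]
eef_rot: [-1.567, -0.023, 0.013]
force: [1.1, -0.9, 0.0]
width: 0.583
```

Emit:
move_arm([
  {"grip": 0.2,"dx": 0.035,"dy": 0,"dz": -0.229,"ax": 0,"ay": 0,"az": 0},
  {"grip": 0.2,"dx": 0.035,"dy": 0,"dz": -0.229,"ax": 0,"ay": 0,"az": 0},
  {"grip": 0.2,"dx": 0.035,"dy": 0,"dz": -0.229,"ax": 0,"ay": 0,"az": 0},
  {"grip": 0.2,"dx": 0.035,"dy": 0,"dz": -0.229,"ax": 0,"ay": 0,"az": 0},
  {"grip": 0.2,"dx": 0.035,"dy": 0,"dz": -0.229,"ax": 0,"ay": 0,"az": 0},
])

```text
time: 21.05
tcp_pos: [0.5081, -0.1476, 0.1337]
eef_rot: [-1.57, -0.015, 0.014]
force: [0.4, 0.2, 0.1]
width: 0.6
```

Emit:
move_arm([
  {"grip": 0.2,"dx": 0.035,"dy": 0,"dz": -0.229,"ax": 0,"ay": 0,"az": 0},
  {"grip": 0.2,"dx": 0.035,"dy": 0,"dz": -0.229,"ax": 0,"ay": 0,"az": 0},
  {"grip": 0.2,"dx": 0,"dy": 0,"dz": 0,"ax": 0,"ay": 0,"az": 0},
  {"grip": 0.2,"dx": 0,"dy": 0,"dz": 0,"ax": 0,"ay": 0,"az": 0},
  {"grip": 0.2,"dx": 0,"dy": 0,"dz": 0,"ax": 0,"ay": 0,"az": 0},
])

```text
time: 21.55
tcp_pos: [0.5236, -0.2358, 0.1332]
eef_rot: [-1.57, -0.015, 0.016]
force: [0.7, 0.3, 0.3]
width: 0.6
```

```bash
cat > loc.py <<'E'
from h import *
for n in ("wrist","scene","side"):
    c=cam(n)
    for k in ["short","medium","long"]:
        for d in viewer.landmark_of(k,c):
            p=toplane(c,d["xy"],0)
            if p[1]>-.0: p=toplane(c,d["xy"],.004)
            if d["conf"]>.4: print(n,k,round(d["conf"],2),p[:2].round(3))
E
python3 s.py; python3 loc.py
```

```text
21.55 [ 0.5236 -0.2358  0.1332] yaw 1.11 w 0.6 F [0.7 0.3 0.3] q7 0.69
wrist short 0.74 [ 0.616 -0.341]
wrist medium 0.8 [ 0.526 -0.25 ]
wrist medium 0.73 [ 0.429 -0.332]
wrist medium 0.46 [ 0.639 -0.128]
wrist long 0.94 [ 0.525 -0.327]
wrist long 0.66 [ 0.618 -0.237]
scene short 0.75 [ 0.606 -0.336]
scene medium 0.67 [ 0.425 -0.332]
scene medium 0.63 [ 0.527 -0.25 ]
scene medium 0.47 [0.459 0.164]
scene long 0.64 [ 0.52  -0.323]
scene long 0.5 [ 0.606 -0.24 ]
scene long 0.45 [ 0.531 -0.247]
side short 0.78 [ 0.612 -0.338]
side medium 0.89 [ 0.532 -0.247]
side medium 0.74 [0.457 0.172]
side medium 0.64 [ 0.425 -0.331]
side long 0.9 [ 0.526 -0.329]
side long 0.79 [ 0.607 -0.245]
```

Emit:
move_arm([
  {"grip": 0.2,"dx": 0.015,"dy": 0.15,"dz": -0.065,"ax": 0,"ay": 0,"az": 0},
  {"grip": 0.2,"dx": 0,"dy": 0.2,"dz": 0,"ax": 0,"ay": 0,"az": 0},
  {"grip": 0.2,"dx": 0,"dy": 0.2,"dz": 0,"ax": 0,"ay": 0,"az": 0},
  {"grip": 0.2,"dx": 0,"dy": 0.15,"dz": 0,"ax": 0,"ay": 0,"az": 0},
  {"grip": 0.2,"dx": 0,"dy": 0,"dz": 0,"ax": 0,"ay": 0,"az": 0},
])

```text
time: 22.65
tcp_pos: [0.5241, -0.2489, -0.0101]
eef_rot: [-1.569, -0.009, 0.019]
force: [-0.4, -0.1, -0.3]
width: 0.6
```

Emit:
move_arm([
  {"grip": -1,"dx": 0,"dy": 0.005,"dz": 0,"ax": 0,"ay": 0,"az": 0},
  {"grip": -1,"dx": 0,"dy": 0,"dz": 0,"ax": 0,"ay": 0,"az": 0},
  {"grip": -1,"dx": 0,"dy": 0,"dz": 0,"ax": 0,"ay": 0,"az": 0},
  {"grip": -1,"dx": 0,"dy": 0,"dz": 0,"ax": 0,"ay": 0,"az": 0},
  {"grip": -1,"dx": 0,"dy": 0,"dz": 0,"ax": 0,"ay": 0,"az": 0},
])

```text
time: 23.15
tcp_pos: [0.5279, -0.2506, -0.0059]
eef_rot: [-1.571, -0.016, 0.012]
force: [-0.2, -1.1, 7.2]
width: 0.332
```

Emit:
move_arm([
  {"grip": -1,"dx": 0,"dy": 0,"dz": 0,"ax": 0,"ay": 0,"az": 0},
  {"grip": -1,"dx": 0,"dy": 0,"dz": 0,"ax": 0,"ay": 0,"az": 0},
])

```text
time: 23.35
tcp_pos: [0.528, -0.2507, -0.0059]
eef_rot: [-1.571, -0.016, 0.012]
force: [-1.3, 0.5, 6.6]
width: 0.332
```

```bash
python3 s.py
```

```text
23.35 [ 0.528  -0.2507 -0.0059] yaw 1.04 w 0.332 F [-1.3  0.5  6.6] q7 0.84
```

Emit:
move_arm([
  {"grip": -1,"dx": 0,"dy": -0.1,"dz": 0,"ax": 0,"ay": 0,"az": 0},
  {"grip": -1,"dx": 0,"dy": -0.25,"dz": 0,"ax": 0,"ay": 0,"az": 0},
  {"grip": -1,"dx": 0,"dy": -0.25,"dz": 0,"ax": 0,"ay": 0,"az": 0},
  {"grip": -1,"dx": -0.037,"dy": -0.1,"dz": 0.212,"ax": 0,"ay": 0,"az": 0},
  {"grip": -1,"dx": -0.037,"dy": 0,"dz": 0.212,"ax": 0,"ay": 0,"az": 0},
])

```text
time: 23.85
tcp_pos: [0.5122, -0.1667, 0.1362]
eef_rot: [-1.572, -0.017, 0.007]
force: [0.7, 1.6, -0.7]
width: 0.327
```

Emit:
move_arm([
  {"grip": -1,"dx": -0.037,"dy": 0,"dz": 0.212,"ax": 0,"ay": 0,"az": 0},
  {"grip": -1,"dx": -0.037,"dy": 0,"dz": 0.212,"ax": 0,"ay": 0,"az": 0},
  {"grip": -1,"dx": -0.037,"dy": 0,"dz": 0.212,"ax": 0,"ay": 0,"az": 0},
  {"grip": -1,"dx": -0.037,"dy": 0,"dz": 0.212,"ax": 0,"ay": 0,"az": 0},
  {"grip": -1,"dx": -0.037,"dy": 0,"dz": 0.212,"ax": 0,"ay": 0,"az": 0},
])

```text
time: 24.35
tcp_pos: [0.4691, 0.0474, 0.1331]
eef_rot: [-1.57, -0.015, 0.014]
force: [0.6, 0.6, -1.4]
width: 0.329
```

Emit:
move_arm([
  {"grip": -1,"dx": -0.037,"dy": 0,"dz": 0.212,"ax": 0,"ay": 0,"az": 0},
  {"grip": -1,"dx": -0.037,"dy": 0,"dz": 0.212,"ax": 0,"ay": 0,"az": 0},
  {"grip": -1,"dx": 0,"dy": 0,"dz": 0,"ax": 0,"ay": 0,"az": 0},
  {"grip": -1,"dx": 0,"dy": 0,"dz": 0,"ax": 0,"ay": 0,"az": 0},
  {"grip": -1,"dx": 0,"dy": 0,"dz": 0,"ax": 0,"ay": 0,"az": 0},
])

```text
time: 24.85
tcp_pos: [0.4536, 0.129, 0.1328]
eef_rot: [-1.571, -0.014, 0.013]
force: [-0.2, -0.3, -1.2]
width: 0.333
```

```bash
python3 s.py
```

```text
24.85 [0.4536 0.129  0.1328] yaw 0.97 w 0.333 F [-0.2 -0.3 -1.2] q7 -0.15
```

Emit:
move_arm([
  {"grip": -1,"dx": 0.004,"dy": 0.22,"dz": 0,"ax": 0,"ay": 0,"az": 0},
  {"grip": -1,"dx": 0,"dy": 0.22,"dz": 0,"ax": 0,"ay": 0,"az": 0},
  {"grip": -1,"dx": 0,"dy": 0.15,"dz": 0,"ax": 0,"ay": 0,"az": 0},
  {"grip": -1,"dx": 0,"dy": 0.06,"dz": 0,"ax": 0,"ay": 0,"az": 0},
  {"grip": -1,"dx": 0,"dy": 0.015,"dz": 0,"ax": 0,"ay": 0,"az": 0},
])

```text
time: 25.35
tcp_pos: [0.4539, 0.1285, -0.0011]
eef_rot: [-1.572, -0.011, 0.014]
force: [-0.2, -0.1, -1.0]
width: 0.329
```

Emit:
move_arm([
  {"grip": -1,"dx": 0,"dy": 0.01,"dz": 0,"ax": 0,"ay": 0,"az": 0},
  {"grip": -1,"dx": 0,"dy": 0,"dz": 0,"ax": 0,"ay": 0,"az": 0},
  {"grip": -1,"dx": 0,"dy": 0,"dz": 0,"ax": 0,"ay": 0,"az": 0},
])

```text
time: 25.65
tcp_pos: [0.4551, 0.1306, -0.0013]
eef_rot: [-1.569, -0.016, 0.013]
force: [0.2, 1.1, -1.0]
width: 0.334
```

```bash
python3 s.py
```

```text
25.65 [ 0.4551  0.1306 -0.0013] yaw 1.04 w 0.334 F [ 0.2  1.1 -1. ] q7 0.06
```

Emit:
move_arm([
  {"grip": -1,"dx": 0,"dy": 0.006,"dz": 0,"ax": 0,"ay": 0,"az": 0},
  {"grip": -1,"dx": 0,"dy": 0,"dz": 0,"ax": 0,"ay": 0,"az": 0},
  {"grip": -0.1,"dx": 0,"dy": 0,"dz": 0,"ax": 0,"ay": 0,"az": 0},
  {"grip": -0.1,"dx": 0,"dy": 0,"dz": 0,"ax": 0,"ay": 0,"az": 0},
  {"grip": -0.1,"dx": 0,"dy": 0,"dz": 0,"ax": 0,"ay": 0,"az": 0},
])

```text
time: 26.15
tcp_pos: [0.4543, 0.1304, -0.0034]
eef_rot: [-1.57, -0.015, 0.014]
force: [-0.7, 0.4, 0.0]
width: 0.449
```

Emit:
move_arm([
  {"grip": -0.1,"dx": 0,"dy": -0.1,"dz": 0,"ax": 0,"ay": 0,"az": 0},
  {"grip": -0.1,"dx": 0,"dy": -0.2,"dz": 0,"ax": 0,"ay": 0,"az": 0},
  {"grip": -0.1,"dx": 0,"dy": -0.25,"dz": 0,"ax": 0,"ay": 0,"az": 0},
  {"grip": 0.2,"dx": -0.019,"dy": -0.15,"dz": -0.2,"ax": 0,"ay": 0,"az": 0},
  {"grip": 0.2,"dx": -0.019,"dy": 0,"dz": -0.231,"ax": 0,"ay": 0,"az": 0},
])

```text
time: 26.65
tcp_pos: [0.4509, 0.0448, 0.1398]
eef_rot: [-1.568, -0.023, 0.012]
force: [1.1, 0.2, -0.7]
width: 0.581
```

Emit:
move_arm([
  {"grip": 0.2,"dx": -0.019,"dy": 0,"dz": -0.231,"ax": 0,"ay": 0,"az": 0},
  {"grip": 0.2,"dx": -0.019,"dy": 0,"dz": -0.231,"ax": 0,"ay": 0,"az": 0},
  {"grip": 0.2,"dx": -0.019,"dy": 0,"dz": -0.231,"ax": 0,"ay": 0,"az": 0},
  {"grip": 0.2,"dx": -0.019,"dy": 0,"dz": -0.231,"ax": 0,"ay": 0,"az": 0},
  {"grip": 0.2,"dx": -0.019,"dy": 0,"dz": -0.231,"ax": 0,"ay": 0,"az": 0},
])

```text
time: 27.15
tcp_pos: [0.4331, -0.1889, 0.1365]
eef_rot: [-1.57, -0.015, 0.014]
force: [1.9, -0.1, 0.8]
width: 0.6
```

Emit:
move_arm([
  {"grip": 0.2,"dx": -0.019,"dy": 0,"dz": -0.231,"ax": 0,"ay": 0,"az": 0},
  {"grip": 0.2,"dx": -0.019,"dy": 0,"dz": -0.231,"ax": 0,"ay": 0,"az": 0},
  {"grip": 0.2,"dx": -0.019,"dy": 0,"dz": -0.231,"ax": 0,"ay": 0,"az": 0},
  {"grip": 0.2,"dx": 0,"dy": 0,"dz": 0,"ax": 0,"ay": 0,"az": 0},
  {"grip": 0.2,"dx": 0,"dy": 0,"dz": 0,"ax": 0,"ay": 0,"az": 0},
])

```text
time: 27.65
tcp_pos: [0.4235, -0.3273, 0.1359]
eef_rot: [-1.571, -0.011, 0.012]
force: [0.2, 0.8, 0.4]
width: 0.597
```

Emit:
move_arm([
  {"grip": 0.2,"dx": 0,"dy": 0,"dz": 0,"ax": 0,"ay": 0,"az": 0},
  {"grip": 0.2,"dx": 0,"dy": 0,"dz": 0,"ax": 0,"ay": 0,"az": 0},
])

```text
time: 27.85
tcp_pos: [0.4252, -0.3243, 0.1361]
eef_rot: [-1.57, -0.017, 0.016]
force: [-0.2, -0.0, -0.4]
width: 0.598
```

```bash
python3 s.py; python3 loc.py
```

```text
27.85 [ 0.4252 -0.3243  0.1361] yaw 1.2 w 0.598 F [-0.2 -0.  -0.4] q7 0.94
wrist short 0.97 [ 0.615 -0.34 ]
wrist medium 0.87 [ 0.425 -0.33 ]
wrist long 0.81 [ 0.617 -0.231]
wrist long 0.64 [ 0.523 -0.33 ]
scene short 0.64 [ 0.608 -0.339]
scene medium 0.8 [0.453 0.17 ]
scene medium 0.68 [ 0.423 -0.329]
scene medium 0.6 [0.455 0.126]
scene medium 0.44 [0.779 0.018]
scene long 0.66 [ 0.611 -0.24 ]
scene long 0.64 [ 0.52  -0.329]
side short 0.67 [ 0.621 -0.33 ]
side medium 0.62 [ 0.426 -0.328]
side long 0.56 [ 0.525 -0.326]
side long 0.56 [ 0.613 -0.233]
```

Emit:
move_arm([
  {"grip": 0.2,"dx": 0,"dy": 0.16,"dz": -0.025,"ax": 0,"ay": 0,"az": 0},
  {"grip": 0.2,"dx": 0,"dy": 0.2,"dz": 0,"ax": 0,"ay": 0,"az": 0},
  {"grip": 0.2,"dx": 0,"dy": 0.2,"dz": 0,"ax": 0,"ay": 0,"az": 0},
  {"grip": 0.2,"dx": 0,"dy": 0.15,"dz": 0,"ax": 0,"ay": 0,"az": 0},
  {"grip": 0.2,"dx": 0,"dy": 0,"dz": 0,"ax": 0,"ay": 0,"az": 0},
])

```text
time: 28.95
tcp_pos: [0.4222, -0.3295, -0.009]
eef_rot: [-1.568, -0.01, 0.019]
force: [-0.0, -0.7, 0.5]
width: 0.595
```

Emit:
move_arm([
  {"grip": -1,"dx": 0,"dy": 0,"dz": 0,"ax": 0,"ay": 0,"az": 0},
  {"grip": -1,"dx": 0,"dy": 0,"dz": 0,"ax": 0,"ay": 0,"az": 0},
  {"grip": -1,"dx": 0,"dy": 0,"dz": 0,"ax": 0,"ay": 0,"az": 0},
  {"grip": -1,"dx": 0,"dy": 0,"dz": 0,"ax": 0,"ay": 0,"az": 0},
  {"grip": -1,"dx": 0,"dy": 0,"dz": 0,"ax": 0,"ay": 0,"az": 0},
])

```text
time: 29.45
tcp_pos: [0.426, -0.3319, -0.0043]
eef_rot: [-1.572, -0.017, 0.012]
force: [0.8, -0.2, 7.9]
width: 0.33
```

Emit:
move_arm([
  {"grip": -1,"dx": 0,"dy": 0,"dz": 0,"ax": 0,"ay": 0,"az": 0},
  {"grip": -1,"dx": 0,"dy": 0,"dz": 0,"ax": 0,"ay": 0,"az": 0},
])

```text
time: 29.65
tcp_pos: [0.426, -0.3319, -0.0043]
eef_rot: [-1.572, -0.017, 0.012]
force: [0.8, 0.8, 8.3]
width: 0.332
```

Emit:
move_arm([
  {"grip": -1,"dx": 0,"dy": -0.1,"dz": 0,"ax": 0,"ay": 0,"az": 0},
  {"grip": -1,"dx": 0,"dy": -0.25,"dz": 0,"ax": 0,"ay": 0,"az": 0},
  {"grip": -1,"dx": 0,"dy": -0.25,"dz": 0,"ax": 0,"ay": 0,"az": 0},
  {"grip": -1,"dx": 0.019,"dy": -0.1,"dz": 0.212,"ax": 0,"ay": 0,"az": 0},
  {"grip": -1,"dx": 0.019,"dy": 0,"dz": 0.212,"ax": 0,"ay": 0,"az": 0},
])

```text
time: 30.15
tcp_pos: [0.4318, -0.2474, 0.1373]
eef_rot: [-1.572, -0.016, 0.007]
force: [0.7, 1.0, -0.9]
width: 0.331
```

Emit:
move_arm([
  {"grip": -1,"dx": 0.019,"dy": 0,"dz": 0.212,"ax": 0,"ay": 0,"az": 0},
  {"grip": -1,"dx": 0.019,"dy": 0,"dz": 0.212,"ax": 0,"ay": 0,"az": 0},
  {"grip": -1,"dx": 0.019,"dy": 0,"dz": 0.212,"ax": 0,"ay": 0,"az": 0},
  {"grip": -1,"dx": 0.019,"dy": 0,"dz": 0.212,"ax": 0,"ay": 0,"az": 0},
  {"grip": -1,"dx": 0.019,"dy": 0,"dz": 0.212,"ax": 0,"ay": 0,"az": 0},
])

```text
time: 30.65
tcp_pos: [0.4453, -0.0321, 0.1346]
eef_rot: [-1.57, -0.015, 0.014]
force: [1.1, 0.4, -0.8]
width: 0.33
```

Emit:
move_arm([
  {"grip": -1,"dx": 0.019,"dy": 0,"dz": 0.212,"ax": 0,"ay": 0,"az": 0},
  {"grip": -1,"dx": 0.019,"dy": 0,"dz": 0.212,"ax": 0,"ay": 0,"az": 0},
  {"grip": -1,"dx": 0.019,"dy": 0,"dz": 0.212,"ax": 0,"ay": 0,"az": 0},
  {"grip": -1,"dx": 0,"dy": 0,"dz": 0,"ax": 0,"ay": 0,"az": 0},
  {"grip": -1,"dx": 0,"dy": 0,"dz": 0,"ax": 0,"ay": 0,"az": 0},
])

```text
time: 31.15
tcp_pos: [0.4544, 0.094, 0.1343]
eef_rot: [-1.571, -0.016, 0.017]
force: [-0.3, 0.2, -0.6]
width: 0.328
```

Emit:
move_arm([
  {"grip": -1,"dx": 0,"dy": 0,"dz": 0,"ax": 0,"ay": 0,"az": 0},
  {"grip": -1,"dx": 0,"dy": 0,"dz": 0,"ax": 0,"ay": 0,"az": 0},
])

```text
time: 31.35
tcp_pos: [0.4548, 0.092, 0.1344]
eef_rot: [-1.571, -0.012, 0.012]
force: [-0.5, -0.1, -0.5]
width: 0.332
```

```bash
python3 s.py
```

```text
31.35 [0.4548 0.092  0.1344] yaw 0.9 w 0.332 F [-0.5 -0.1 -0.5] q7 -0.05
```

Emit:
move_arm([
  {"grip": -1,"dx": 0,"dy": 0.22,"dz": 0,"ax": 0,"ay": 0,"az": 0},
  {"grip": -1,"dx": 0,"dy": 0.22,"dz": 0,"ax": 0,"ay": 0,"az": 0},
  {"grip": -1,"dx": 0,"dy": 0.15,"dz": 0,"ax": 0,"ay": 0,"az": 0},
  {"grip": -1,"dx": 0,"dy": 0.06,"dz": 0,"ax": 0,"ay": 0,"az": 0},
  {"grip": -1,"dx": 0,"dy": 0.015,"dz": 0,"ax": 0,"ay": 0,"az": 0},
])

```text
time: 31.85
tcp_pos: [0.4544, 0.0922, 0.0006]
eef_rot: [-1.572, -0.012, 0.014]
force: [-0.1, 0.1, -1.5]
width: 0.33
```

Emit:
move_arm([
  {"grip": -1,"dx": 0,"dy": 0.008,"dz": 0,"ax": 0,"ay": 0,"az": 0},
  {"grip": -1,"dx": 0,"dy": 0.006,"dz": 0,"ax": 0,"ay": 0,"az": 0},
  {"grip": -1,"dx": 0,"dy": 0,"dz": 0,"ax": 0,"ay": 0,"az": 0},
  {"grip": -1,"dx": 0,"dy": 0,"dz": 0,"ax": 0,"ay": 0,"az": 0},
])

```text
time: 32.25
tcp_pos: [0.456, 0.0939, -0.0003]
eef_rot: [-1.569, -0.016, 0.012]
force: [-0.0, -1.0, 7.3]
width: 0.331
```

Emit:
move_arm([
  {"grip": -0.1,"dx": 0,"dy": 0,"dz": 0,"ax": 0,"ay": 0,"az": 0},
  {"grip": -0.1,"dx": 0,"dy": 0,"dz": 0,"ax": 0,"ay": 0,"az": 0},
  {"grip": -0.1,"dx": 0,"dy": 0,"dz": 0,"ax": 0,"ay": 0,"az": 0},
])

```text
time: 32.55
tcp_pos: [0.4549, 0.0937, -0.0014]
eef_rot: [-1.57, -0.015, 0.014]
force: [0.2, -0.1, 0.7]
width: 0.452
```

Emit:
move_arm([
  {"grip": -0.1,"dx": 0,"dy": -0.1,"dz": 0,"ax": 0,"ay": 0,"az": 0},
  {"grip": -0.1,"dx": 0,"dy": -0.2,"dz": 0,"ax": 0,"ay": 0,"az": 0},
  {"grip": -0.1,"dx": 0,"dy": -0.25,"dz": 0,"ax": 0,"ay": 0,"az": 0},
  {"grip": 0.2,"dx": 0.076,"dy": -0.15,"dz": -0.2,"ax": 0,"ay": 0,"az": 0},
  {"grip": 0.2,"dx": 0.076,"dy": 0,"dz": -0.215,"ax": 0,"ay": 0,"az": 0},
])

```text
time: 33.05
tcp_pos: [0.4887, 0.0145, 0.1409]
eef_rot: [-1.568, -0.024, 0.014]
force: [1.1, 0.1, -1.1]
width: 0.586
```

Emit:
move_arm([
  {"grip": 0.2,"dx": 0.076,"dy": 0,"dz": -0.215,"ax": 0,"ay": 0,"az": 0},
  {"grip": 0.2,"dx": 0.076,"dy": 0,"dz": -0.215,"ax": 0,"ay": 0,"az": 0},
  {"grip": 0.2,"dx": 0.076,"dy": 0,"dz": -0.215,"ax": 0,"ay": 0,"az": 0},
  {"grip": 0.2,"dx": 0.076,"dy": 0,"dz": -0.215,"ax": 0,"ay": 0,"az": 0},
  {"grip": 0.2,"dx": 0.076,"dy": 0,"dz": -0.215,"ax": 0,"ay": 0,"az": 0},
])

```text
time: 33.55
tcp_pos: [0.5662, -0.2022, 0.1368]
eef_rot: [-1.57, -0.014, 0.015]
force: [0.8, -0.1, 0.4]
width: 0.604
```

Emit:
move_arm([
  {"grip": 0.2,"dx": 0.076,"dy": 0,"dz": -0.215,"ax": 0,"ay": 0,"az": 0},
  {"grip": 0.2,"dx": 0.076,"dy": 0,"dz": -0.215,"ax": 0,"ay": 0,"az": 0},
  {"grip": 0.2,"dx": 0.076,"dy": 0,"dz": -0.215,"ax": 0,"ay": 0,"az": 0},
  {"grip": 0.2,"dx": 0,"dy": 0,"dz": 0,"ax": 0,"ay": 0,"az": 0},
  {"grip": 0.2,"dx": 0,"dy": 0,"dz": 0,"ax": 0,"ay": 0,"az": 0},
])

```text
time: 34.05
tcp_pos: [0.6129, -0.3303, 0.1362]
eef_rot: [-1.571, -0.011, 0.014]
force: [-0.5, 0.7, -0.1]
width: 0.598
```

Emit:
move_arm([
  {"grip": 0.2,"dx": 0,"dy": 0,"dz": 0,"ax": 0,"ay": 0,"az": 0},
  {"grip": 0.2,"dx": 0,"dy": 0,"dz": 0,"ax": 0,"ay": 0,"az": 0},
])

```text
time: 34.25
tcp_pos: [0.6143, -0.3269, 0.1372]
eef_rot: [-1.57, -0.016, 0.016]
force: [-0.2, 0.1, 0.1]
width: 0.599
```

```bash
python3 s.py; python3 loc.py
```

```text
34.25 [ 0.6143 -0.3269  0.1372] yaw 1.16 w 0.599 F [-0.2  0.1  0.1] q7 0.82
wrist short 0.61 [ 0.615 -0.339]
wrist long 0.71 [ 0.522 -0.328]
wrist long 0.61 [ 0.615 -0.232]
scene short 0.65 [ 0.616 -0.337]
scene medium 0.74 [0.455 0.127]
scene medium 0.72 [0.458 0.169]
scene medium 0.7 [0.46 0.1 ]
scene long 0.61 [ 0.621 -0.235]
scene long 0.54 [ 0.521 -0.32 ]
side short 0.58 [ 0.616 -0.336]
side medium 0.63 [ 0.621 -0.33 ]
side medium 0.59 [0.451 0.099]
side medium 0.42 [0.45  0.136]
side medium 0.42 [0.454 0.156]
side long 0.89 [ 0.526 -0.321]
side long 0.63 [ 0.619 -0.232]
```

Emit:
move_arm([
  {"grip": 0.2,"dx": 0.005,"dy": 0.2,"dz": -0.055,"ax": 0,"ay": 0,"az": 0},
  {"grip": 0.2,"dx": 0,"dy": 0.22,"dz": 0,"ax": 0,"ay": 0,"az": 0},
  {"grip": 0.2,"dx": 0,"dy": 0.2,"dz": 0,"ax": 0,"ay": 0,"az": 0},
  {"grip": 0.2,"dx": 0,"dy": 0.1,"dz": 0,"ax": 0,"ay": 0,"az": 0},
  {"grip": 0.2,"dx": 0,"dy": 0.055,"dz": 0,"ax": 0,"ay": 0,"az": 0},
])

```text
time: 35.35
tcp_pos: [0.6138, -0.3393, -0.0204]
eef_rot: [-1.569, -0.012, 0.016]
force: [-0.3, -0.3, 0.8]
width: 0.6
```

Emit:
move_arm([
  {"grip": 0.2,"dx": 0,"dy": 0,"dz": 0,"ax": 0,"ay": 0,"az": 0},
  {"grip": -1,"dx": 0,"dy": 0,"dz": 0,"ax": 0,"ay": 0,"az": 0},
  {"grip": -1,"dx": 0,"dy": 0,"dz": 0,"ax": 0,"ay": 0,"az": 0},
  {"grip": -1,"dx": 0,"dy": 0,"dz": 0,"ax": 0,"ay": 0,"az": 0},
  {"grip": -1,"dx": 0,"dy": 0,"dz": 0,"ax": 0,"ay": 0,"az": 0},
])

```text
time: 35.85
tcp_pos: [0.6161, -0.3403, -0.0164]
eef_rot: [-1.572, -0.016, 0.013]
force: [0.2, 0.5, 4.4]
width: 0.328
```

Emit:
move_arm([
  {"grip": -1,"dx": 0,"dy": 0,"dz": 0,"ax": 0,"ay": 0,"az": 0},
  {"grip": -1,"dx": 0,"dy": 0,"dz": 0,"ax": 0,"ay": 0,"az": 0},
  {"grip": -1,"dx": 0,"dy": 0,"dz": 0,"ax": 0,"ay": 0,"az": 0},
])

```text
time: 36.15
tcp_pos: [0.6161, -0.3403, -0.0164]
eef_rot: [-1.571, -0.016, 0.013]
force: [1.0, 1.1, 6.8]
width: 0.329
```

Emit:
move_arm([
  {"grip": -1,"dx": 0,"dy": -0.15,"dz": 0,"ax": 0,"ay": 0,"az": 0},
  {"grip": -1,"dx": 0,"dy": -0.25,"dz": 0,"ax": 0,"ay": 0,"az": 0},
  {"grip": -1,"dx": 0,"dy": -0.25,"dz": 0,"ax": 0,"ay": 0,"az": 0},
  {"grip": -1,"dx": -0.037,"dy": -0.1,"dz": 0.215,"ax": 0,"ay": 0,"az": 0},
  {"grip": -1,"dx": -0.037,"dy": 0,"dz": 0.215,"ax": 0,"ay": 0,"az": 0},
])

```text
time: 36.65
tcp_pos: [0.5996, -0.2562, 0.1361]
eef_rot: [-1.573, -0.016, 0.007]
force: [1.2, 0.5, -1.0]
width: 0.331
```

Emit:
move_arm([
  {"grip": -1,"dx": -0.037,"dy": 0,"dz": 0.215,"ax": 0,"ay": 0,"az": 0},
  {"grip": -1,"dx": -0.037,"dy": 0,"dz": 0.215,"ax": 0,"ay": 0,"az": 0},
  {"grip": -1,"dx": -0.037,"dy": 0,"dz": 0.215,"ax": 0,"ay": 0,"az": 0},
  {"grip": -1,"dx": -0.037,"dy": 0,"dz": 0.215,"ax": 0,"ay": 0,"az": 0},
  {"grip": -1,"dx": -0.037,"dy": 0,"dz": 0.215,"ax": 0,"ay": 0,"az": 0},
])

```text
time: 37.15
tcp_pos: [0.557, -0.0382, 0.1322]
eef_rot: [-1.57, -0.014, 0.014]
force: [0.7, 0.8, -1.9]
width: 0.329
```

Emit:
move_arm([
  {"grip": -1,"dx": -0.037,"dy": 0,"dz": 0.215,"ax": 0,"ay": 0,"az": 0},
  {"grip": -1,"dx": -0.037,"dy": 0,"dz": 0.215,"ax": 0,"ay": 0,"az": 0},
  {"grip": -1,"dx": -0.037,"dy": 0,"dz": 0.215,"ax": 0,"ay": 0,"az": 0},
  {"grip": -1,"dx": -0.037,"dy": 0,"dz": 0.215,"ax": 0,"ay": 0,"az": 0},
  {"grip": -1,"dx": 0,"dy": 0,"dz": 0,"ax": 0,"ay": 0,"az": 0},
])

```text
time: 37.65
tcp_pos: [0.5232, 0.1389, 0.1316]
eef_rot: [-1.568, -0.02, 0.023]
force: [1.0, -0.2, -0.4]
width: 0.332
```

Emit:
move_arm([
  {"grip": -1,"dx": 0,"dy": 0,"dz": 0,"ax": 0,"ay": 0,"az": 0},
  {"grip": -1,"dx": 0,"dy": 0,"dz": 0,"ax": 0,"ay": 0,"az": 0},
  {"grip": -1,"dx": 0,"dy": 0,"dz": 0,"ax": 0,"ay": 0,"az": 0},
])

```text
time: 37.95
tcp_pos: [0.5254, 0.1298, 0.1323]
eef_rot: [-1.571, -0.012, 0.012]
force: [-0.0, -0.6, -1.6]
width: 0.331
```

```bash
python3 s.py
```

```text
37.95 [0.5254 0.1298 0.1323] yaw 0.89 w 0.331 F [-0.  -0.6 -1.6] q7 0.05
```

Emit:
move_arm([
  {"grip": -1,"dx": -0.005,"dy": 0.23,"dz": 0,"ax": 0,"ay": 0,"az": 0},
  {"grip": -1,"dx": 0,"dy": 0.23,"dz": 0,"ax": 0,"ay": 0,"az": 0},
  {"grip": -1,"dx": 0,"dy": 0.18,"dz": 0,"ax": 0,"ay": 0,"az": 0},
  {"grip": -1,"dx": 0,"dy": 0.055,"dz": 0,"ax": 0,"ay": 0,"az": 0},
  {"grip": -1,"dx": 0,"dy": 0.015,"dz": 0,"ax": 0,"ay": 0,"az": 0},
])

```text
time: 38.45
tcp_pos: [0.5239, 0.1299, -0.0105]
eef_rot: [-1.572, -0.011, 0.014]
force: [-0.2, 0.4, -1.6]
width: 0.327
```

Emit:
move_arm([
  {"grip": -1,"dx": 0,"dy": 0.008,"dz": 0,"ax": 0,"ay": 0,"az": 0},
  {"grip": -1,"dx": 0,"dy": 0.004,"dz": 0,"ax": 0,"ay": 0,"az": 0},
  {"grip": -1,"dx": 0,"dy": 0,"dz": 0,"ax": 0,"ay": 0,"az": 0},
  {"grip": -1,"dx": 0,"dy": 0,"dz": 0,"ax": 0,"ay": 0,"az": 0},
])

```text
time: 38.85
tcp_pos: [0.5247, 0.1319, -0.0113]
eef_rot: [-1.57, -0.016, 0.013]
force: [-0.4, -0.2, -1.6]
width: 0.33
```

```bash
python3 s.py
```

```text
38.85 [ 0.5247  0.1319 -0.0113] yaw 1.06 w 0.33 F [-0.4 -0.2 -1.6] q7 0.21
```

Emit:
move_arm([
  {"grip": -1,"dx": 0,"dy": 0.008,"dz": 0,"ax": 0,"ay": 0,"az": 0},
  {"grip": -1,"dx": 0,"dy": 0,"dz": 0,"ax": 0,"ay": 0,"az": 0},
  {"grip": -0.1,"dx": 0,"dy": 0,"dz": 0,"ax": 0,"ay": 0,"az": 0},
  {"grip": -0.1,"dx": 0,"dy": 0,"dz": 0,"ax": 0,"ay": 0,"az": 0},
  {"grip": -0.1,"dx": 0,"dy": 0,"dz": 0,"ax": 0,"ay": 0,"az": 0},
])

```text
time: 39.35
tcp_pos: [0.5242, 0.1316, -0.0138]
eef_rot: [-1.571, -0.015, 0.014]
force: [0.4, 0.1, -0.0]
width: 0.447
```

Emit:
move_arm([
  {"grip": -0.1,"dx": 0,"dy": -0.1,"dz": 0,"ax": 0,"ay": 0,"az": 0},
  {"grip": -0.1,"dx": 0,"dy": -0.22,"dz": 0,"ax": 0,"ay": 0,"az": 0},
  {"grip": -0.1,"dx": 0,"dy": -0.25,"dz": 0,"ax": 0,"ay": 0,"az": 0},
  {"grip": 0.2,"dx": -0.005,"dy": -0.15,"dz": -0.2,"ax": 0,"ay": 0,"az": 0},
  {"grip": 0.2,"dx": -0.005,"dy": 0,"dz": -0.23,"ax": 0,"ay": 0,"az": 0},
])

```text
time: 39.85
tcp_pos: [0.5264, 0.0464, 0.1339]
eef_rot: [-1.569, -0.023, 0.013]
force: [0.0, -0.0, -0.0]
width: 0.582
```

Emit:
move_arm([
  {"grip": 0.2,"dx": -0.005,"dy": 0,"dz": -0.23,"ax": 0,"ay": 0,"az": 0},
  {"grip": 0.2,"dx": -0.005,"dy": 0,"dz": -0.23,"ax": 0,"ay": 0,"az": 0},
  {"grip": 0.2,"dx": -0.005,"dy": 0,"dz": -0.23,"ax": 0,"ay": 0,"az": 0},
  {"grip": 0.2,"dx": -0.005,"dy": 0,"dz": -0.23,"ax": 0,"ay": 0,"az": 0},
  {"grip": 0.2,"dx": -0.005,"dy": 0,"dz": -0.23,"ax": 0,"ay": 0,"az": 0},
])

```text
time: 40.35
tcp_pos: [0.5226, -0.1862, 0.1302]
eef_rot: [-1.571, -0.015, 0.014]
force: [0.6, 0.4, -0.0]
width: 0.598
```

Emit:
move_arm([
  {"grip": 0.2,"dx": -0.005,"dy": 0,"dz": -0.23,"ax": 0,"ay": 0,"az": 0},
  {"grip": 0.2,"dx": -0.005,"dy": 0,"dz": -0.23,"ax": 0,"ay": 0,"az": 0},
  {"grip": 0.2,"dx": -0.005,"dy": 0,"dz": -0.23,"ax": 0,"ay": 0,"az": 0},
  {"grip": 0.2,"dx": 0,"dy": 0,"dz": 0,"ax": 0,"ay": 0,"az": 0},
  {"grip": 0.2,"dx": 0,"dy": 0,"dz": 0,"ax": 0,"ay": 0,"az": 0},
])

```text
time: 40.85
tcp_pos: [0.5214, -0.324, 0.1298]
eef_rot: [-1.571, -0.011, 0.012]
force: [-0.5, -0.7, 0.1]
width: 0.598
```

Emit:
move_arm([
  {"grip": 0.2,"dx": 0,"dy": 0,"dz": 0,"ax": 0,"ay": 0,"az": 0},
  {"grip": 0.2,"dx": 0,"dy": 0,"dz": 0,"ax": 0,"ay": 0,"az": 0},
])

```text
time: 41.05
tcp_pos: [0.5231, -0.3206, 0.1299]
eef_rot: [-1.57, -0.016, 0.016]
force: [-0.6, 0.5, 0.5]
width: 0.595
```

```bash
python3 s.py; python3 loc.py
```

```text
41.05 [ 0.5231 -0.3206  0.1299] yaw 1.19 w 0.595 F [-0.6  0.5  0.5] q7 0.9
wrist long 0.94 [ 0.614 -0.231]
wrist long 0.89 [ 0.524 -0.33 ]
scene short 0.7 [ 0.505 -0.447]
scene short 0.63 [0.519 0.137]
scene medium 0.63 [0.458 0.165]
scene medium 0.56 [0.455 0.095]
scene medium 0.51 [0.456 0.131]
scene long 0.76 [ 0.524 -0.326]
scene long 0.67 [ 0.616 -0.238]
side short 0.52 [0.528 0.144]
side medium 0.65 [0.455 0.086]
side medium 0.65 [0.456 0.155]
side medium 0.6 [0.455 0.137]
side long 0.72 [ 0.612 -0.241]
side long 0.65 [0.55  0.531]
side long 0.62 [ 0.517 -0.336]
```

Emit:
move_arm([
  {"grip": 0.2,"dx": 0.002,"dy": 0.15,"dz": -0.042,"ax": 0,"ay": 0,"az": 0},
  {"grip": 0.2,"dx": 0,"dy": 0.22,"dz": 0,"ax": 0,"ay": 0,"az": 0},
  {"grip": 0.2,"dx": 0,"dy": 0.2,"dz": 0,"ax": 0,"ay": 0,"az": 0},
  {"grip": 0.2,"dx": 0,"dy": 0.09,"dz": 0,"ax": 0,"ay": 0,"az": 0},
  {"grip": 0.2,"dx": 0,"dy": 0,"dz": 0,"ax": 0,"ay": 0,"az": 0},
])

```text
time: 42.15
tcp_pos: [0.5214, -0.3302, -0.004]
eef_rot: [-1.569, -0.011, 0.017]
force: [-0.5, -0.2, 0.2]
width: 0.596
```

Emit:
move_arm([
  {"grip": -1,"dx": 0,"dy": 0,"dz": 0,"ax": 0,"ay": 0,"az": 0},
  {"grip": -1,"dx": 0,"dy": 0,"dz": 0,"ax": 0,"ay": 0,"az": 0},
  {"grip": -1,"dx": 0,"dy": 0,"dz": 0,"ax": 0,"ay": 0,"az": 0},
  {"grip": -1,"dx": 0,"dy": 0,"dz": 0,"ax": 0,"ay": 0,"az": 0},
  {"grip": -1,"dx": 0,"dy": 0,"dz": 0,"ax": 0,"ay": 0,"az": 0},
])

```text
time: 42.65
tcp_pos: [0.5239, -0.3316, -0.0003]
eef_rot: [-1.572, -0.016, 0.012]
force: [-0.4, -0.5, 7.4]
width: 0.336
```

Emit:
move_arm([
  {"grip": -1,"dx": 0,"dy": 0,"dz": 0,"ax": 0,"ay": 0,"az": 0},
  {"grip": -1,"dx": 0,"dy": 0,"dz": 0,"ax": 0,"ay": 0,"az": 0},
])

```text
time: 42.85
tcp_pos: [0.5239, -0.3316, -0.0003]
eef_rot: [-1.572, -0.016, 0.012]
force: [-0.7, 0.8, 6.6]
width: 0.331
```

Emit:
move_arm([
  {"grip": -1,"dx": 0,"dy": -0.15,"dz": 0,"ax": 0,"ay": 0,"az": 0},
  {"grip": -1,"dx": 0,"dy": -0.25,"dz": 0,"ax": 0,"ay": 0,"az": 0},
  {"grip": -1,"dx": 0,"dy": -0.25,"dz": 0,"ax": 0,"ay": 0,"az": 0},
  {"grip": -1,"dx": 0.037,"dy": 0,"dz": 0.223,"ax": 0,"ay": 0,"az": 0},
  {"grip": -1,"dx": 0.037,"dy": 0,"dz": 0.223,"ax": 0,"ay": 0,"az": 0},
])

```text
time: 43.35
tcp_pos: [0.5366, -0.2423, 0.1304]
eef_rot: [-1.572, -0.015, 0.008]
force: [0.5, 1.7, -1.3]
width: 0.334
```

Emit:
move_arm([
  {"grip": -1,"dx": 0.037,"dy": 0,"dz": 0.223,"ax": 0,"ay": 0,"az": 0},
  {"grip": -1,"dx": 0.037,"dy": 0,"dz": 0.223,"ax": 0,"ay": 0,"az": 0},
  {"grip": -1,"dx": 0.037,"dy": 0,"dz": 0.223,"ax": 0,"ay": 0,"az": 0},
  {"grip": -1,"dx": 0.037,"dy": 0,"dz": 0.223,"ax": 0,"ay": 0,"az": 0},
  {"grip": -1,"dx": 0.037,"dy": 0,"dz": 0.223,"ax": 0,"ay": 0,"az": 0},
])

```text
time: 43.85
tcp_pos: [0.569, -0.0159, 0.1286]
eef_rot: [-1.57, -0.015, 0.014]
force: [0.8, 0.5, -1.3]
width: 0.338
```

Emit:
move_arm([
  {"grip": -1,"dx": 0.037,"dy": 0,"dz": 0.223,"ax": 0,"ay": 0,"az": 0},
  {"grip": -1,"dx": 0.037,"dy": 0,"dz": 0.223,"ax": 0,"ay": 0,"az": 0},
  {"grip": -1,"dx": 0.037,"dy": 0,"dz": 0.223,"ax": 0,"ay": 0,"az": 0},
  {"grip": -1,"dx": 0.037,"dy": 0,"dz": 0.223,"ax": 0,"ay": 0,"az": 0},
  {"grip": -1,"dx": 0,"dy": 0,"dz": 0,"ax": 0,"ay": 0,"az": 0},
])

```text
time: 44.35
tcp_pos: [0.5949, 0.17, 0.1274]
eef_rot: [-1.568, -0.022, 0.023]
force: [-0.1, 0.2, -2.7]
width: 0.334
```

Emit:
move_arm([
  {"grip": -1,"dx": 0,"dy": 0,"dz": 0,"ax": 0,"ay": 0,"az": 0},
  {"grip": -1,"dx": 0,"dy": 0,"dz": 0,"ax": 0,"ay": 0,"az": 0},
  {"grip": -1,"dx": 0,"dy": 0,"dz": 0,"ax": 0,"ay": 0,"az": 0},
])

```text
time: 44.65
tcp_pos: [0.5954, 0.159, 0.1285]
eef_rot: [-1.571, -0.012, 0.012]
force: [0.4, -0.0, -1.7]
width: 0.332
```

```bash
python3 s.py
```

```text
44.65 [0.5954 0.159  0.1285] yaw 0.89 w 0.332 F [ 0.4 -0.  -1.7] q7 0.08
```

Emit:
move_arm([
  {"grip": -1,"dx": -0.003,"dy": 0.22,"dz": 0,"ax": 0,"ay": 0,"az": 0},
  {"grip": -1,"dx": 0,"dy": 0.22,"dz": 0,"ax": 0,"ay": 0,"az": 0},
  {"grip": -1,"dx": 0,"dy": 0.12,"dz": 0,"ax": 0,"ay": 0,"az": 0},
  {"grip": -1,"dx": 0,"dy": 0.04,"dz": 0,"ax": 0,"ay": 0,"az": 0},
  {"grip": -1,"dx": 0,"dy": 0.012,"dz": 0,"ax": 0,"ay": 0,"az": 0},
])

```text
time: 45.15
tcp_pos: [0.5948, 0.1597, 0.0056]
eef_rot: [-1.571, -0.012, 0.013]
force: [0.4, -0.1, -0.9]
width: 0.33
```

Emit:
move_arm([
  {"grip": -1,"dx": 0,"dy": 0.008,"dz": 0,"ax": 0,"ay": 0,"az": 0},
  {"grip": -1,"dx": 0,"dy": 0.004,"dz": 0,"ax": 0,"ay": 0,"az": 0},
  {"grip": -1,"dx": 0,"dy": 0.006,"dz": 0,"ax": 0,"ay": 0,"az": 0},
  {"grip": -1,"dx": 0,"dy": 0,"dz": 0,"ax": 0,"ay": 0,"az": 0},
])

```text
time: 45.55
tcp_pos: [0.5958, 0.1613, 0.0037]
eef_rot: [-1.57, -0.016, 0.013]
force: [-1.6, -0.7, 4.4]
width: 0.333
```

Emit:
move_arm([
  {"grip": -0.1,"dx": 0,"dy": 0,"dz": 0,"ax": 0,"ay": 0,"az": 0},
  {"grip": -0.1,"dx": 0,"dy": 0,"dz": 0,"ax": 0,"ay": 0,"az": 0},
  {"grip": -0.1,"dx": 0,"dy": 0,"dz": 0,"ax": 0,"ay": 0,"az": 0},
])

```text
time: 45.85
tcp_pos: [0.5949, 0.1612, 0.0024]
eef_rot: [-1.57, -0.015, 0.014]
force: [0.5, -0.2, 0.3]
width: 0.446
```

```bash
python3 s.py
```

```text
45.85 [0.5949 0.1612 0.0024] yaw 1.06 w 0.446 F [ 0.5 -0.2  0.3] q7 0.18
```

Emit:
move_arm([
  {"grip": -0.1,"dx": 0,"dy": -0.1,"dz": 0,"ax": 0,"ay": 0,"az": 0},
  {"grip": -0.1,"dx": 0,"dy": -0.22,"dz": 0,"ax": 0,"ay": 0,"az": 0},
  {"grip": -0.1,"dx": 0,"dy": -0.25,"dz": 0,"ax": 0,"ay": 0,"az": 0},
  {"grip": 0.2,"dx": 0.007,"dy": -0.08,"dz": -0.22,"ax": 0,"ay": 0,"az": 0},
  {"grip": 0.2,"dx": 0.007,"dy": 0,"dz": -0.22,"ax": 0,"ay": 0,"az": 0},
])

```text
time: 46.35
tcp_pos: [0.6012, 0.0736, 0.1353]
eef_rot: [-1.569, -0.021, 0.013]
force: [-0.8, -0.7, 0.3]
width: 0.583
```

Emit:
move_arm([
  {"grip": 0.2,"dx": 0.007,"dy": 0,"dz": -0.22,"ax": 0,"ay": 0,"az": 0},
  {"grip": 0.2,"dx": 0.007,"dy": 0,"dz": -0.22,"ax": 0,"ay": 0,"az": 0},
  {"grip": 0.2,"dx": 0.007,"dy": 0,"dz": -0.22,"ax": 0,"ay": 0,"az": 0},
  {"grip": 0.2,"dx": 0.007,"dy": 0,"dz": -0.22,"ax": 0,"ay": 0,"az": 0},
  {"grip": 0.2,"dx": 0.007,"dy": 0,"dz": -0.22,"ax": 0,"ay": 0,"az": 0},
])

```text
time: 46.85
tcp_pos: [0.6101, -0.1484, 0.1323]
eef_rot: [-1.571, -0.015, 0.014]
force: [0.2, 0.6, 0.2]
width: 0.598
```

Emit:
move_arm([
  {"grip": 0.2,"dx": 0.007,"dy": 0,"dz": -0.22,"ax": 0,"ay": 0,"az": 0},
  {"grip": 0.2,"dx": 0.007,"dy": 0,"dz": -0.22,"ax": 0,"ay": 0,"az": 0},
  {"grip": 0.2,"dx": 0,"dy": 0,"dz": 0,"ax": 0,"ay": 0,"az": 0},
  {"grip": 0.2,"dx": 0,"dy": 0,"dz": 0,"ax": 0,"ay": 0,"az": 0},
  {"grip": 0.2,"dx": 0,"dy": 0,"dz": 0,"ax": 0,"ay": 0,"az": 0},
])

```text
time: 47.35
tcp_pos: [0.6149, -0.2331, 0.1318]
eef_rot: [-1.57, -0.015, 0.016]
force: [0.1, 0.6, -0.1]
width: 0.601
```

```bash
python3 s.py; python3 loc.py
```

```text
47.35 [ 0.6149 -0.2331  0.1318] yaw 1.13 w 0.601 F [ 0.1  0.6 -0.1] q7 0.71
wrist long 0.81 [ 0.617 -0.233]
scene short 0.69 [0.535 0.101]
scene short 0.5 [0.519 0.143]
scene medium 0.75 [0.451 0.099]
scene medium 0.74 [0.452 0.132]
scene medium 0.57 [0.453 0.174]
scene long 0.56 [ 0.607 -0.234]
scene long 0.49 [0.6   0.158]
scene long 0.47 [0.413 0.399]
side short 0.67 [0.524 0.144]
side short 0.43 [0.449 0.163]
side medium 0.68 [0.449 0.136]
side medium 0.58 [0.455 0.098]
side medium 0.41 [0.468 0.156]
side long 0.73 [0.528 0.161]
side long 0.7 [0.597 0.167]
side long 0.53 [ 0.616 -0.243]
```

Emit:
move_arm([
  {"grip": 0.2,"dx": 0.005,"dy": 0.15,"dz": -0.012,"ax": 0,"ay": 0,"az": 0},
  {"grip": 0.2,"dx": 0,"dy": 0.22,"dz": 0,"ax": 0,"ay": 0,"az": 0},
  {"grip": 0.2,"dx": 0,"dy": 0.2,"dz": 0,"ax": 0,"ay": 0,"az": 0},
  {"grip": 0.2,"dx": 0,"dy": 0.1,"dz": 0,"ax": 0,"ay": 0,"az": 0},
  {"grip": 0.2,"dx": 0,"dy": 0,"dz": 0,"ax": 0,"ay": 0,"az": 0},
])

```text
time: 48.45
tcp_pos: [0.6134, -0.2361, -0.0051]
eef_rot: [-1.569, -0.01, 0.018]
force: [-0.1, 0.1, 0.8]
width: 0.604
```

Emit:
move_arm([
  {"grip": -1,"dx": 0,"dy": 0,"dz": 0,"ax": 0,"ay": 0,"az": 0},
  {"grip": -1,"dx": 0,"dy": 0,"dz": 0,"ax": 0,"ay": 0,"az": 0},
  {"grip": -1,"dx": 0,"dy": 0,"dz": 0,"ax": 0,"ay": 0,"az": 0},
  {"grip": -1,"dx": 0,"dy": 0,"dz": 0,"ax": 0,"ay": 0,"az": 0},
  {"grip": -1,"dx": 0,"dy": 0,"dz": 0,"ax": 0,"ay": 0,"az": 0},
])

```text
time: 48.95
tcp_pos: [0.6166, -0.2375, -0.0003]
eef_rot: [-1.571, -0.016, 0.013]
force: [-0.4, -0.1, 7.2]
width: 0.333
```

Emit:
move_arm([
  {"grip": -1,"dx": 0,"dy": 0,"dz": 0,"ax": 0,"ay": 0,"az": 0},
  {"grip": -1,"dx": 0,"dy": 0,"dz": 0,"ax": 0,"ay": 0,"az": 0},
])

```text
time: 49.15
tcp_pos: [0.6166, -0.2376, -0.0003]
eef_rot: [-1.571, -0.016, 0.013]
force: [-0.4, -0.2, 7.2]
width: 0.334
```

Emit:
move_arm([
  {"grip": -1,"dx": 0,"dy": -0.15,"dz": 0,"ax": 0,"ay": 0,"az": 0},
  {"grip": -1,"dx": 0,"dy": -0.25,"dz": 0,"ax": 0,"ay": 0,"az": 0},
  {"grip": -1,"dx": 0,"dy": -0.25,"dz": 0,"ax": 0,"ay": 0,"az": 0},
  {"grip": -1,"dx": -0.009,"dy": 0,"dz": 0.218,"ax": 0,"ay": 0,"az": 0},
  {"grip": -1,"dx": -0.009,"dy": 0,"dz": 0.218,"ax": 0,"ay": 0,"az": 0},
])

```text
time: 49.65
tcp_pos: [0.611, -0.1509, 0.1304]
eef_rot: [-1.571, -0.015, 0.009]
force: [0.7, 1.8, -2.4]
width: 0.335
```

Emit:
move_arm([
  {"grip": -1,"dx": -0.009,"dy": 0,"dz": 0.218,"ax": 0,"ay": 0,"az": 0},
  {"grip": -1,"dx": -0.009,"dy": 0,"dz": 0.218,"ax": 0,"ay": 0,"az": 0},
  {"grip": -1,"dx": -0.009,"dy": 0,"dz": 0.218,"ax": 0,"ay": 0,"az": 0},
  {"grip": -1,"dx": -0.009,"dy": 0,"dz": 0.218,"ax": 0,"ay": 0,"az": 0},
  {"grip": -1,"dx": -0.009,"dy": 0,"dz": 0.218,"ax": 0,"ay": 0,"az": 0},
])

```text
time: 50.15
tcp_pos: [0.597, 0.0698, 0.1285]
eef_rot: [-1.57, -0.015, 0.014]
force: [1.4, 0.3, -0.4]
width: 0.33
```

Emit:
move_arm([
  {"grip": -1,"dx": -0.009,"dy": 0,"dz": 0.218,"ax": 0,"ay": 0,"az": 0},
  {"grip": -1,"dx": 0,"dy": 0,"dz": 0,"ax": 0,"ay": 0,"az": 0},
  {"grip": -1,"dx": 0,"dy": 0,"dz": 0,"ax": 0,"ay": 0,"az": 0},
  {"grip": -1,"dx": 0,"dy": 0,"dz": 0,"ax": 0,"ay": 0,"az": 0},
  {"grip": -1,"dx": 0,"dy": 0,"dz": 0,"ax": 0,"ay": 0,"az": 0},
])

```text
time: 50.65
tcp_pos: [0.595, 0.1094, 0.1284]
eef_rot: [-1.571, -0.012, 0.012]
force: [-0.8, -0.1, -0.2]
width: 0.334
```

```bash
python3 s.py
```

```text
50.65 [0.595  0.1094 0.1284] yaw 0.89 w 0.334 F [-0.8 -0.1 -0.2] q7 0.16
```

Emit:
move_arm([
  {"grip": -1,"dx": 0,"dy": 0.22,"dz": 0,"ax": 0,"ay": 0,"az": 0},
  {"grip": -1,"dx": 0,"dy": 0.22,"dz": 0,"ax": 0,"ay": 0,"az": 0},
  {"grip": -1,"dx": 0,"dy": 0.12,"dz": 0,"ax": 0,"ay": 0,"az": 0},
  {"grip": -1,"dx": 0,"dy": 0.04,"dz": 0,"ax": 0,"ay": 0,"az": 0},
  {"grip": -1,"dx": 0,"dy": 0.012,"dz": 0,"ax": 0,"ay": 0,"az": 0},
])

```text
time: 51.15
tcp_pos: [0.5949, 0.11, 0.0055]
eef_rot: [-1.572, -0.012, 0.013]
force: [-0.3, -0.6, -1.4]
width: 0.331
```

Emit:
move_arm([
  {"grip": -1,"dx": 0,"dy": 0.008,"dz": 0,"ax": 0,"ay": 0,"az": 0},
  {"grip": -1,"dx": 0,"dy": 0.004,"dz": 0,"ax": 0,"ay": 0,"az": 0},
  {"grip": -1,"dx": 0,"dy": 0.006,"dz": 0,"ax": 0,"ay": 0,"az": 0},
  {"grip": -1,"dx": 0,"dy": 0,"dz": 0,"ax": 0,"ay": 0,"az": 0},
])

```text
time: 51.55
tcp_pos: [0.5958, 0.1116, 0.0037]
eef_rot: [-1.57, -0.016, 0.013]
force: [-0.7, 0.4, 4.5]
width: 0.332
```

Emit:
move_arm([
  {"grip": -0.1,"dx": 0,"dy": 0,"dz": 0,"ax": 0,"ay": 0,"az": 0},
  {"grip": -0.1,"dx": 0,"dy": 0,"dz": 0,"ax": 0,"ay": 0,"az": 0},
  {"grip": -0.1,"dx": 0,"dy": 0,"dz": 0,"ax": 0,"ay": 0,"az": 0},
])

```text
time: 51.85
tcp_pos: [0.595, 0.1116, 0.0024]
eef_rot: [-1.57, -0.015, 0.014]
force: [0.3, -0.8, -0.4]
width: 0.447
```

Emit:
move_arm([
  {"grip": -0.1,"dx": 0,"dy": -0.1,"dz": 0,"ax": 0,"ay": 0,"az": 0},
  {"grip": -0.1,"dx": 0,"dy": -0.22,"dz": 0,"ax": 0,"ay": 0,"az": 0},
  {"grip": -0.1,"dx": 0,"dy": -0.25,"dz": 0,"ax": 0,"ay": 0,"az": 0},
  {"grip": 0,"dx": -0.15,"dy": -0.2,"dz": 0,"ax": 0,"ay": 0,"az": 0},
  {"grip": 0,"dx": -0.2,"dy": -0.15,"dz": 0,"ax": 0,"ay": 0,"az": 0},
])

```text
time: 52.35
tcp_pos: [0.526, 0.1096, 0.1884]
eef_rot: [-1.571, -0.016, 0.011]
force: [0.1, 1.8, 0.5]
width: 0.495
```

Emit:
move_arm([
  {"grip": 0,"dx": 0,"dy": -0.2,"dz": 0,"ax": 0,"ay": 0,"az": 0},
  {"grip": 0,"dx": 0,"dy": 0,"dz": 0,"ax": 0,"ay": 0,"az": 0},
  {"grip": 0,"dx": 0,"dy": 0,"dz": 0,"ax": 0,"ay": 0,"az": 0},
  {"grip": 0,"dx": 0,"dy": 0,"dz": 0,"ax": 0,"ay": 0,"az": 0},
  {"grip": 0,"dx": 0,"dy": 0,"dz": 0,"ax": 0,"ay": 0,"az": 0},
])

```text
time: 52.85
tcp_pos: [0.5245, 0.1099, 0.225]
eef_rot: [-1.572, -0.013, 0.015]
force: [0.5, 0.6, -0.7]
width: 0.497
```

```bash
python3 w.py w10 cover_handle; python3 loc.py
```

```text
52.9 [0.5245 0.1098 0.225 ] yaw 1.02 width 0.5009382199561467 down [-0.002 -0.001 -1.   ]
cover_handle [364. 152.] 0.35 [0.5767 0.1474]
  trace 0.88 [319.  46. 270.  91.] [[182.0, 0.0], [450.0, 0.0], [450.0, 90.0], [182.0, 90.0]]
  trace 0.75 [368. 170.  23.  30.] [[348.0, 166.0], [363.0, 152.0], [384.0, 172.0], [369.0, 187.0]]
wrist short 0.55 [0.522 0.135]
wrist medium 0.97 [0.455 0.132]
wrist medium 0.77 [0.461 0.099]
wrist medium 0.59 [0.449 0.165]
wrist long 0.93 [0.596 0.117]
wrist long 0.88 [0.595 0.163]
scene short 0.57 [0.449 0.141]
scene short 0.5 [0.522 0.13 ]
scene medium 0.7 [0.463 0.131]
scene medium 0.62 [0.444 0.094]
scene medium 0.49 [0.457 0.17 ]
scene long 0.86 [0.595 0.113]
scene long 0.43 [ 0.495 -0.454]
side short 0.66 [0.524 0.146]
side short 0.46 [ 0.737 -0.243]
side medium 0.45 [0.458 0.13 ]
side medium 0.44 [0.458 0.17 ]
side medium 0.42 [0.447 0.093]
side long 0.68 [0.602 0.196]
side long 0.54 [0.591 0.11 ]
```

View pics/w10.png

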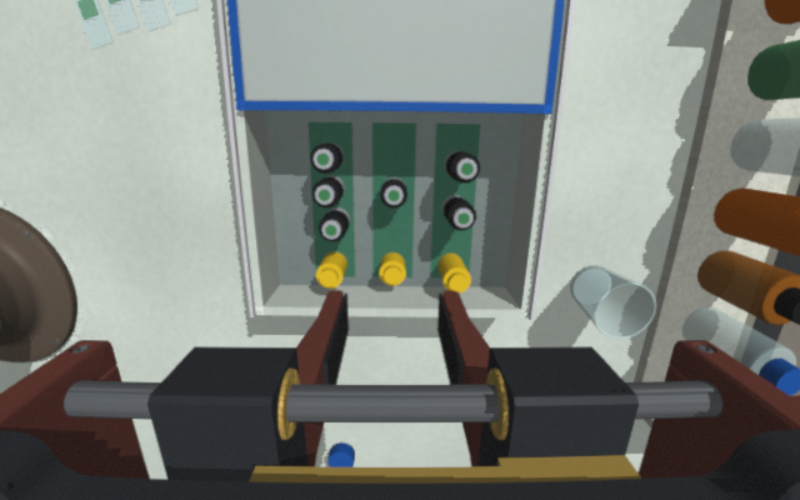

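Run:
```python
from h import *
c=cam("wrist")
for n,p,z in [("m3",(331,229),.054),("m2",(324,194),.054),("m1",(323,158),.054),("s",(393.5,195),.044),("l2",(462,216),.064),("l1",(467,168),.064),("sm",(331,271),.054),("ss",(393,268),.044),("sl",(457,280),.064)]:
    print(n,toplane(c,np.array(p)/1.25,z)[:2].round(4))
```

```text
m3 [0.46   0.0975]
m2 [0.454  0.1341]
m1 [0.4542 0.1698]
s [0.5247 0.1327]
l2 [0.594 0.116]
l1 [0.5955 0.1635]
sm [0.4586 0.0506]
ss [0.5258 0.0517]
sl [0.5939 0.0467]
```

Run:
```python
from h import *
c=cam("wrist"); im=c["pixels"]
cv2.imwrite("pics/c11.png",cv2.resize(im[90:240,235:395,::-1],None,fx=4.5,fy=4.5,interpolation=cv2.INTER_CUBIC))
g=cv2.cvtColor(im,cv2.COLOR_RGB2HSV); 
m=((im.astype(int).min(2)>120)).astype(np.uint8); m[:, :240]=0; m[:,390:]=0; m[:110]=0; m[205:]=0
n,l,st,ce=cv2.connectedComponentsWithStats(m)
for i in range(1,n):
    if 15<st[i,4]<250:
        o=st[i,:4]; q=(o[0]+o[2]/2-.5,o[1]+o[3]/2-.5); print(st[i],[toplane(c,q,z)[:2].round(4).tolist() for z in (.044,.054,.064)])
```

```text
[251 120  15  16 120] [[0.4518, 0.1678], [0.4536, 0.1685], [0.4555, 0.1691]]
[365 127  16  17 121] [[0.5981, 0.1612], [0.5961, 0.162], [0.5942, 0.1628]]
[283 142  14  21 151] [[0.4917, 0.1374], [0.4925, 0.1388], [0.4933, 0.1402]]
[381 145   8   8  29] [[0.615, 0.1443], [0.6126, 0.1456], [0.6102, 0.1468]]
[252 148  15  16 122] [[0.4518, 0.1321], [0.4537, 0.1337], [0.4555, 0.1352]]
[307 149  15  15 114] [[0.5237, 0.1327], [0.5237, 0.1343], [0.5236, 0.1358]]
[332 152   7  10  29] [[0.5511, 0.1326], [0.5504, 0.1341], [0.5496, 0.1357]]
[380 155   7   9  33] [[0.6142, 0.1306], [0.6118, 0.1322], [0.6095, 0.1338]]
[363 167  15  15 115] [[0.5986, 0.1102], [0.5966, 0.1123], [0.5946, 0.1145]]
[257 177  15  14 105] [[0.4572, 0.0946], [0.4589, 0.0971], [0.4607, 0.0996]]
```

View pics/c11.png

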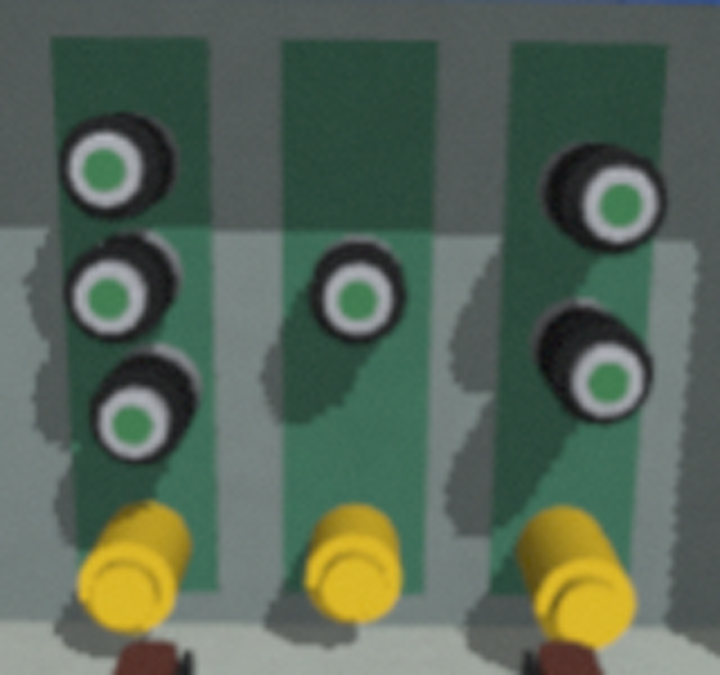

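m3 sits about 5 mm off its row's centre line, which is inside the 10 mm limit. There's plenty of time, so I'll re-centre it by closing the jaws around it.

Emit:
move_arm([
  {"grip": 0.1,"dx": -0.2,"dy": 0,"dz": -0.035,"ax": 0,"ay": 0,"az": 0},
  {"grip": 0.1,"dx": -0.15,"dy": 0.15,"dz": -0.034,"ax": 0,"ay": 0,"az": 0},
  {"grip": 0.1,"dx": 0,"dy": 0.25,"dz": 0,"ax": 0,"ay": 0,"az": 0},
  {"grip": 0.1,"dx": 0,"dy": 0.2,"dz": 0,"ax": 0,"ay": 0,"az": 0},
  {"grip": 0.1,"dx": 0,"dy": 0,"dz": 0,"ax": 0,"ay": 0,"az": 0},
])

```text
time: 54.2
tcp_pos: [0.4518, 0.0943, 0.1029]
eef_rot: [-1.574, -0.009, 0.019]
force: [0.4, -1.2, 0.9]
width: 0.549
```

Emit:
move_arm([
  {"grip": 0.1,"dx": 0,"dy": 0,"dz": 0,"ax": 0,"ay": 0,"az": 0},
  {"grip": 0.1,"dx": 0,"dy": 0,"dz": 0,"ax": 0,"ay": 0,"az": 0},
  {"grip": 0.1,"dx": 0,"dy": 0,"dz": 0,"ax": 0,"ay": 0,"az": 0},
])

```text
time: 54.5
tcp_pos: [0.4566, 0.0953, 0.1078]
eef_rot: [-1.569, -0.016, 0.012]
force: [-0.7, -0.0, 0.1]
width: 0.553
```

```bash
python3 s.py
```

```text
54.5 [0.4566 0.0953 0.1078] yaw 1.04 w 0.553 F [-0.7 -0.   0.1] q7 0.07
```

Emit:
move_arm([
  {"grip": 0.1,"dx": -0.008,"dy": 0.2,"dz": 0,"ax": 0,"ay": 0,"az": 0},
  {"grip": 0.1,"dx": 0,"dy": 0.2,"dz": 0,"ax": 0,"ay": 0,"az": 0},
  {"grip": 0.1,"dx": 0,"dy": 0.1,"dz": 0,"ax": 0,"ay": 0,"az": 0},
  {"grip": 0.1,"dx": 0,"dy": 0.035,"dz": 0,"ax": 0,"ay": 0,"az": 0},
  {"grip": 0.1,"dx": 0,"dy": 0,"dz": 0,"ax": 0,"ay": 0,"az": 0},
])

```text
time: 55.0
tcp_pos: [0.454, 0.095, -0.0005]
eef_rot: [-1.571, -0.014, 0.014]
force: [-0.3, 0.5, -0.0]
width: 0.55
```

Emit:
move_arm([
  {"grip": 0.1,"dx": 0,"dy": 0,"dz": 0,"ax": 0,"ay": 0,"az": 0},
  {"grip": 0.1,"dx": 0,"dy": 0,"dz": 0,"ax": 0,"ay": 0,"az": 0},
])

```text
time: 55.2
tcp_pos: [0.4546, 0.0955, 0.0004]
eef_rot: [-1.57, -0.016, 0.013]
force: [-0.3, -0.1, 0.4]
width: 0.553
```

Emit:
move_arm([
  {"grip": -0.2,"dx": 0,"dy": 0,"dz": 0,"ax": 0,"ay": 0,"az": 0},
  {"grip": -0.3,"dx": 0,"dy": 0,"dz": 0,"ax": 0,"ay": 0,"az": 0},
  {"grip": -0.4,"dx": 0,"dy": 0,"dz": 0,"ax": 0,"ay": 0,"az": 0},
  {"grip": -0.4,"dx": 0,"dy": 0,"dz": 0,"ax": 0,"ay": 0,"az": 0},
  {"grip": -0.4,"dx": 0,"dy": 0,"dz": 0,"ax": 0,"ay": 0,"az": 0},
])

```text
time: 55.7
tcp_pos: [0.4542, 0.0951, -0.0005]
eef_rot: [-1.57, -0.015, 0.013]
force: [0.6, 0.5, 4.8]
width: 0.331
```

```bash
python3 s.py
```

```text
55.7 [ 0.4542  0.0951 -0.0005] yaw 1.04 w 0.331 F [0.6 0.5 4.8] q7 0.27
```

Emit:
move_arm([
  {"grip": -0.1,"dx": 0,"dy": 0,"dz": 0,"ax": 0,"ay": 0,"az": 0},
  {"grip": -0.1,"dx": 0,"dy": 0,"dz": 0,"ax": 0,"ay": 0,"az": 0},
  {"grip": -0.1,"dx": 0,"dy": 0,"dz": 0,"ax": 0,"ay": 0,"az": 0},
  {"grip": -0.1,"dx": 0,"dy": -0.05,"dz": 0,"ax": 0,"ay": 0,"az": 0},
  {"grip": -0.1,"dx": 0,"dy": -0.15,"dz": 0,"ax": 0,"ay": 0,"az": 0},
])

```text
time: 56.2
tcp_pos: [0.4517, 0.0942, 0.0384]
eef_rot: [-1.573, -0.011, 0.017]
force: [0.5, -0.0, 0.4]
width: 0.45
```

Emit:
move_arm([
  {"grip": -0.1,"dx": 0,"dy": -0.25,"dz": 0,"ax": 0,"ay": 0,"az": 0},
  {"grip": -0.1,"dx": 0,"dy": -0.25,"dz": 0,"ax": 0,"ay": 0,"az": 0},
  {"grip": 0,"dx": 0,"dy": -0.25,"dz": 0,"ax": 0,"ay": 0,"az": 0},
  {"grip": 0,"dx": 0.07,"dy": 0,"dz": 0,"ax": 0,"ay": 0,"az": 0},
  {"grip": 0,"dx": 0.14,"dy": 0,"dz": 0.13,"ax": 0,"ay": 0,"az": 0},
])

```text
time: 56.7
tcp_pos: [0.4952, 0.1205, 0.1924]
eef_rot: [-1.565, -0.014, 0.01]
force: [-0.3, 1.4, 1.0]
width: 0.499
```

Emit:
move_arm([
  {"grip": 0,"dx": 0.14,"dy": 0,"dz": 0.13,"ax": 0,"ay": 0,"az": 0},
  {"grip": 0,"dx": 0,"dy": 0,"dz": 0,"ax": 0,"ay": 0,"az": 0},
  {"grip": 0,"dx": 0,"dy": 0,"dz": 0,"ax": 0,"ay": 0,"az": 0},
  {"grip": 0,"dx": 0,"dy": 0,"dz": 0,"ax": 0,"ay": 0,"az": 0},
])

```text
time: 57.1
tcp_pos: [0.5219, 0.1469, 0.1893]
eef_rot: [-1.571, -0.013, 0.014]
force: [0.1, 0.0, -0.5]
width: 0.496
```

```bash
python3 w.py w12 cover_handle; python3 loc.py | grep -v side
python3 - <<'E'
from h import *
c=cam("wrist"); im=c["pixels"]
m=((im.astype(int).min(2)>120)).astype(np.uint8); m[:, :240]=0; m[:,400:]=0; m[:110]=0; m[265:]=0
n,l,st,ce=cv2.connectedComponentsWithStats(m)
for i in range(1,n):
    if 60<st[i,4]<250:
        o=st[i,:4]; q=(o[0]+o[2]/2-.5,o[1]+o[3]/2-.5); print(st[i],[toplane(c,q,z)[:2].round(4).tolist() for z in (.044,.054,.064)])
E
```

```text
57.15 [0.5218 0.1471 0.1894] yaw 0.95 width 0.49622745392249695 down [-0.001  0.    -1.   ]
  trace 0.62 [322.  64. 304. 128.] [[169.0, 0.0], [468.0, 0.0], [468.0, 125.0], [169.0, 125.0]]
wrist short 0.58 [0.522 0.129]
wrist medium 0.92 [0.458 0.093]
wrist medium 0.84 [0.482 0.114]
wrist long 0.8 [0.594 0.167]
wrist long 0.69 [0.6   0.117]
scene short 0.75 [0.51  0.146]
scene medium 0.7 [0.484 0.118]
scene medium 0.63 [0.466 0.163]
scene medium 0.59 [0.459 0.092]
scene medium 0.41 [0.522 0.136]
scene long 0.85 [0.588 0.17 ]
scene long 0.77 [0.587 0.118]
scene long 0.65 [ 0.64  -0.136]
[247 155  17  17 139] [[0.4513, 0.1669], [0.4533, 0.1687], [0.4553, 0.1705]]
[370 164  17  17 145] [[0.5984, 0.1588], [0.5961, 0.1608], [0.5939, 0.1629]]
[279 174  18  20 175] [[0.4898, 0.1425], [0.4907, 0.145], [0.4916, 0.1475]]
[334 175  13  21  80] [[0.5535, 0.1418], [0.5525, 0.1443], [0.5516, 0.1469]]
[308 184  16  16 124] [[0.5239, 0.1331], [0.5238, 0.1359], [0.5237, 0.1387]]
[271 197  16  16 133] [[0.4784, 0.1155], [0.4796, 0.1188], [0.4808, 0.1221]]
[367 204  16  17 133] [[0.5982, 0.1078], [0.596, 0.1114], [0.5937, 0.1149]]
[256 216  16  15 124] [[0.459, 0.0905], [0.4607, 0.0945], [0.4625, 0.0986]]
```

Run:
```python
from h import *
c=cam("wrist"); im=c["pixels"]
a=cv2.resize(im[125:275,230:400,::-1],None,fx=4.5,fy=4.5,interpolation=cv2.INTER_CUBIC)
cv2.imwrite("pics/c13.png",a)
```

View pics/c13.png

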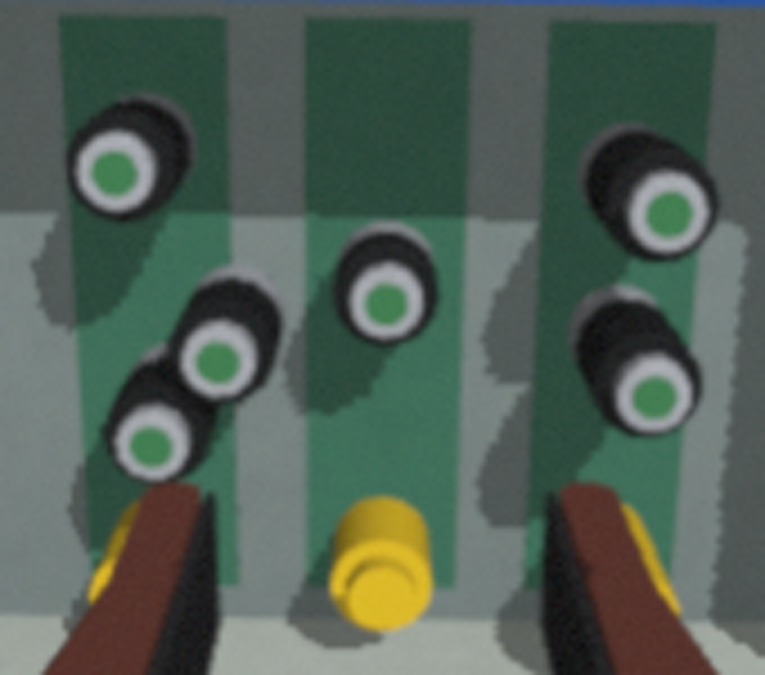

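m2 has been knocked out of line, to about (0.480,0.119), almost touching m3. I'll regrasp it with the jaws at −30°, which clears its neighbours.

Emit:
move_arm([
  {"grip": 0,"dx": 0,"dy": 0,"dz": 0,"ax": 0,"ay": 0.086,"az": 0},
  {"grip": 0,"dx": 0,"dy": 0,"dz": 0,"ax": 0,"ay": 0.086,"az": 0},
  {"grip": 0,"dx": 0,"dy": 0,"dz": 0,"ax": 0,"ay": 0.086,"az": 0},
  {"grip": 0,"dx": 0,"dy": 0,"dz": 0,"ax": 0,"ay": 0.086,"az": 0},
  {"grip": 0,"dx": -0.054,"dy": 0.15,"dz": -0.115,"ax": 0,"ay": 0,"az": 0},
])

```text
time: 58.45
tcp_pos: [0.5056, 0.1353, 0.1611]
eef_rot: [-1.529, 0.406, -0.416]
force: [0.8, -0.3, -0.6]
width: 0.499
```

Emit:
move_arm([
  {"grip": 0,"dx": -0.054,"dy": 0.15,"dz": -0.115,"ax": 0,"ay": 0,"az": 0},
  {"grip": 0,"dx": 0,"dy": 0.1,"dz": 0,"ax": 0,"ay": 0,"az": 0},
  {"grip": 0,"dx": 0,"dy": 0,"dz": 0,"ax": 0,"ay": 0,"az": 0},
  {"grip": 0,"dx": 0,"dy": 0,"dz": 0,"ax": 0,"ay": 0,"az": 0},
  {"grip": 0,"dx": 0,"dy": 0,"dz": 0,"ax": 0,"ay": 0,"az": 0},
])

```text
time: 58.95
tcp_pos: [0.4822, 0.1194, 0.1103]
eef_rot: [-1.531, 0.408, -0.41]
force: [-0.2, 0.2, 0.0]
width: 0.501
```

```bash
cat > dots.py <<'E'
from h import *
c=cam("wrist"); im=c["pixels"]; s=bot.observe()
m=((im.astype(int).min(2)>115)).astype(np.uint8); m[330:]=0
n,l,st,ce=cv2.connectedComponentsWithStats(m)
for i in range(1,n):
    o=st[i,:4]; q=(o[0]+o[2]/2-.5,o[1]+o[3]/2-.5); P=toplane(c,q,.054)
    if 60<st[i,4]<500 and .4<P[0]<.65 and .05<P[1]<.2: print(st[i],[toplane(c,q,z)[:2].round(4).tolist() for z in (.044,.054,.064)])
E
python3 s.py; python3 dots.py; python3 -c "
from h import *
for n in ('wrist','side'):
    c=cam(n)
    for d in viewer.landmark_of('medium',c): print(n,round(d['conf'],2),toplane(c,d['xy'],.004)[:2].round(4))"
```

```text
58.95 [0.4822 0.1194 0.1103] yaw -29.9 w 0.501 F [-0.2  0.2  0. ] q7 -0.36
[397  81  25  26 344] [[0.6001, 0.1607], [0.5971, 0.1618], [0.5942, 0.1629]]
[336 153  22  23 269] [[0.524, 0.1332], [0.5239, 0.1354], [0.5238, 0.1375]]
[248 159  23  23 278] [[0.4513, 0.1686], [0.4539, 0.1694], [0.4566, 0.1703]]
[302 192  22  23 269] [[0.4781, 0.1162], [0.4798, 0.119], [0.4814, 0.1218]]
[298 223  21  22 260] [[0.4585, 0.0911], [0.4609, 0.0948], [0.4632, 0.0985]]
wrist 0.96 [0.4781 0.1167]
wrist 0.82 [0.452  0.1674]
wrist 0.69 [0.4563 0.0942]
side 0.62 [0.4552 0.1584]
side 0.61 [0.4875 0.1068]
side 0.42 [0.456  0.1069]
```

Emit:
move_arm([
  {"grip": 0,"dx": -0.008,"dy": 0.2,"dz": -0.013,"ax": 0,"ay": 0,"az": 0},
  {"grip": 0,"dx": 0,"dy": 0.2,"dz": 0,"ax": 0,"ay": 0,"az": 0},
  {"grip": 0,"dx": 0,"dy": 0.12,"dz": 0,"ax": 0,"ay": 0,"az": 0},
  {"grip": 0,"dx": 0,"dy": 0.035,"dz": 0,"ax": 0,"ay": 0,"az": 0},
  {"grip": 0,"dx": 0,"dy": 0,"dz": 0,"ax": 0,"ay": 0,"az": 0},
])

```text
time: 59.7
tcp_pos: [0.4781, 0.1173, -0.0021]
eef_rot: [-1.533, 0.41, -0.409]
force: [-0.4, -0.1, 0.4]
width: 0.499
```

Emit:
move_arm([
  {"grip": 0,"dx": 0,"dy": 0,"dz": 0,"ax": 0,"ay": 0,"az": 0},
  {"grip": -1,"dx": 0,"dy": 0,"dz": 0,"ax": 0,"ay": 0,"az": 0},
  {"grip": -1,"dx": 0,"dy": 0,"dz": 0,"ax": 0,"ay": 0,"az": 0},
  {"grip": -1,"dx": 0,"dy": 0,"dz": 0,"ax": 0,"ay": 0,"az": 0},
  {"grip": -1,"dx": 0,"dy": 0,"dz": 0,"ax": 0,"ay": 0,"az": 0},
])

```text
time: 60.2
tcp_pos: [0.479, 0.1181, -0.001]
eef_rot: [-1.53, 0.408, -0.41]
force: [-1.2, 1.1, 6.4]
width: 0.328
```

```bash
python3 s.py
```

```text
60.2 [ 0.479   0.1181 -0.001 ] yaw -29.9 w 0.328 F [-1.2  1.1  6.4] q7 -0.19
```

Emit:
move_arm([
  {"grip": -1,"dx": 0,"dy": -0.05,"dz": 0,"ax": 0,"ay": 0,"az": 0},
  {"grip": -1,"dx": 0,"dy": -0.2,"dz": 0,"ax": 0,"ay": 0,"az": 0},
  {"grip": -1,"dx": 0,"dy": -0.25,"dz": 0,"ax": 0,"ay": 0,"az": 0},
  {"grip": -1,"dx": 0,"dy": -0.1,"dz": 0,"ax": 0,"ay": -0.086,"az": 0},
  {"grip": -1,"dx": 0,"dy": 0,"dz": 0,"ax": 0,"ay": -0.086,"az": 0},
])

```text
time: 60.7
tcp_pos: [0.4799, 0.1179, 0.1213]
eef_rot: [-1.56, 0.191, -0.197]
force: [0.2, 0.4, -2.1]
width: 0.329
```

Emit:
move_arm([
  {"grip": -1,"dx": 0,"dy": 0,"dz": 0,"ax": 0,"ay": -0.086,"az": 0},
  {"grip": -1,"dx": 0,"dy": 0,"dz": 0,"ax": 0,"ay": -0.086,"az": 0},
  {"grip": -1,"dx": -0.126,"dy": 0,"dz": 0.067,"ax": 0,"ay": 0,"az": 0},
  {"grip": -1,"dx": 0,"dy": 0,"dz": 0,"ax": 0,"ay": 0,"az": 0},
  {"grip": -1,"dx": 0,"dy": 0,"dz": 0,"ax": 0,"ay": 0,"az": 0},
])

```text
time: 61.2
tcp_pos: [0.4525, 0.1309, 0.1185]
eef_rot: [-1.57, -0.015, 0.015]
force: [-0.6, 0.0, -1.7]
width: 0.329
```

Emit:
move_arm([
  {"grip": -1,"dx": 0,"dy": 0,"dz": 0,"ax": 0,"ay": 0,"az": 0},
  {"grip": -1,"dx": 0,"dy": 0,"dz": 0,"ax": 0,"ay": 0,"az": 0},
])

```text
time: 61.4
tcp_pos: [0.4534, 0.1303, 0.1183]
eef_rot: [-1.571, -0.014, 0.013]
force: [0.2, 0.2, -1.0]
width: 0.33
```

```bash
python3 s.py; python3 dots.py
```

```text
61.4 [0.4534 0.1303 0.1183] yaw 1.01 w 0.33 F [ 0.2  0.2 -1. ] q7 0.0
[305 147  22  23 261] [[0.4534, 0.1676], [0.4533, 0.1692], [0.4533, 0.1708]]
[463 159  21  22 247] [[0.6052, 0.1597], [0.5996, 0.1616], [0.594, 0.1635]]
[377 184  20  21 225] [[0.5235, 0.1336], [0.5209, 0.1365], [0.5182, 0.1393]]
[460 184  15  22 214] [[0.6035, 0.1346], [0.598, 0.1374], [0.5925, 0.1402]]
```

Emit:
move_arm([
  {"grip": -1,"dx": 0.003,"dy": 0.2,"dz": 0.008,"ax": 0,"ay": 0,"az": 0},
  {"grip": -1,"dx": 0,"dy": 0.2,"dz": 0,"ax": 0,"ay": 0,"az": 0},
  {"grip": -1,"dx": 0,"dy": 0.13,"dz": 0,"ax": 0,"ay": 0,"az": 0},
  {"grip": -1,"dx": 0,"dy": 0.05,"dz": 0,"ax": 0,"ay": 0,"az": 0},
  {"grip": -1,"dx": 0,"dy": 0.01,"dz": 0,"ax": 0,"ay": 0,"az": 0},
])

```text
time: 61.95
tcp_pos: [0.4532, 0.1314, -0.0005]
eef_rot: [-1.572, -0.012, 0.015]
force: [-0.1, -0.2, -0.3]
width: 0.328
```

Emit:
move_arm([
  {"grip": -1,"dx": 0,"dy": 0.008,"dz": 0,"ax": 0,"ay": 0,"az": 0},
  {"grip": -1,"dx": 0,"dy": 0.004,"dz": 0,"ax": 0,"ay": 0,"az": 0},
  {"grip": -1,"dx": 0,"dy": 0,"dz": 0,"ax": 0,"ay": 0,"az": 0},
  {"grip": -1,"dx": 0,"dy": 0,"dz": 0,"ax": 0,"ay": 0,"az": 0},
])

```text
time: 62.35
tcp_pos: [0.4545, 0.1326, -0.001]
eef_rot: [-1.57, -0.016, 0.013]
force: [-1.3, -1.4, 7.0]
width: 0.328
```

```bash
python3 s.py
```

```text
62.35 [ 0.4545  0.1326 -0.001 ] yaw 1.05 w 0.328 F [-1.3 -1.4  7. ] q7 0.21
```

Emit:
move_arm([
  {"grip": -0.1,"dx": 0,"dy": 0,"dz": 0,"ax": 0,"ay": 0,"az": 0},
  {"grip": -0.1,"dx": 0,"dy": 0,"dz": 0,"ax": 0,"ay": 0,"az": 0},
  {"grip": -0.1,"dx": 0,"dy": 0,"dz": 0,"ax": 0,"ay": 0,"az": 0},
  {"grip": -0.1,"dx": 0,"dy": -0.04,"dz": 0,"ax": 0,"ay": 0,"az": 0},
  {"grip": -0.1,"dx": 0,"dy": -0.12,"dz": 0,"ax": 0,"ay": 0,"az": 0},
])

```text
time: 62.85
tcp_pos: [0.4521, 0.1317, 0.0293]
eef_rot: [-1.573, -0.012, 0.016]
force: [0.9, 0.7, 0.3]
width: 0.451
```

Emit:
move_arm([
  {"grip": -0.1,"dx": 0,"dy": -0.25,"dz": 0,"ax": 0,"ay": 0,"az": 0},
  {"grip": -0.1,"dx": 0,"dy": -0.25,"dz": 0,"ax": 0,"ay": 0,"az": 0},
  {"grip": 0,"dx": 0.1,"dy": -0.22,"dz": -0.05,"ax": 0,"ay": 0,"az": 0},
  {"grip": 0,"dx": 0.12,"dy": -0.2,"dz": -0.05,"ax": 0,"ay": 0,"az": 0},
  {"grip": 0,"dx": 0.12,"dy": 0,"dz": 0,"ax": 0,"ay": 0,"az": 0},
])

```text
time: 63.35
tcp_pos: [0.5252, 0.1127, 0.2198]
eef_rot: [-1.566, -0.02, 0.007]
force: [-0.3, 0.2, 0.1]
width: 0.495
```

Emit:
move_arm([
  {"grip": 0,"dx": 0,"dy": 0,"dz": 0,"ax": 0,"ay": 0,"az": 0},
  {"grip": 0,"dx": 0,"dy": 0,"dz": 0,"ax": 0,"ay": 0,"az": 0},
  {"grip": 0,"dx": 0,"dy": 0,"dz": 0,"ax": 0,"ay": 0,"az": 0},
])

```text
time: 63.65
tcp_pos: [0.5204, 0.1132, 0.2131]
eef_rot: [-1.571, -0.012, 0.015]
force: [0.2, -0.6, -0.1]
width: 0.501
```

```bash
python3 s.py; python3 dots.py; python3 loc.py
python3 - <<'E'
from h import *
c=cam("wrist"); im=c["pixels"]; hs=cv2.cvtColor(im,cv2.COLOR_RGB2HSV)
# strip edges by green mask along image rows mapped to world y
g=cv2.inRange(hs,(65,60,20),(95,255,255))
for y in (.08,.115,.15,.185):
    xs=np.arange(.40,.65,.0005); p=proj(c,np.c_[xs,np.full_like(xs,y),np.full_like(xs,.004)]).round().astype(int)
    v=g[p[:,1],p[:,0]]>0; e=np.flatnonzero(np.diff(v.astype(int))); print(y,xs[e].round(4))
save(c,"w14",1.25)
E
```

```text
63.65 [0.5204 0.1132 0.2131] yaw 1.01 w 0.501 F [ 0.2 -0.6 -0.1] q7 0.04
[252 123  17  16 135] [[0.4517, 0.168], [0.4535, 0.1687], [0.4553, 0.1695]]
[371 130  16  17 138] [[0.5984, 0.1616], [0.5963, 0.1625], [0.5941, 0.1634]]
[254 152  16  17 133] [[0.4524, 0.1314], [0.4542, 0.1331], [0.456, 0.1348]]
[311 152  15  16 124] [[0.524, 0.1333], [0.5238, 0.135], [0.5237, 0.1366]]
[368 171  16  16 132] [[0.5987, 0.1101], [0.5965, 0.1124], [0.5944, 0.1147]]
[260 184  15  15 125] [[0.4582, 0.0907], [0.4598, 0.0935], [0.4615, 0.0964]]
wrist short 0.64 [0.521 0.132]
wrist medium 0.9 [0.457 0.091]
wrist medium 0.82 [0.456 0.13 ]
wrist medium 0.71 [0.451 0.165]
wrist long 0.92 [0.593 0.115]
wrist long 0.66 [0.595 0.163]
scene short 0.74 [0.521 0.137]
scene medium 0.63 [0.448 0.095]
scene medium 0.61 [0.456 0.13 ]
scene medium 0.48 [0.452 0.169]
scene long 0.65 [0.592 0.117]
scene long 0.6 [0.595 0.167]
side medium 0.65 [0.456 0.11 ]
side medium 0.6 [0.461 0.164]
side medium 0.54 [0.457 0.135]
side long 0.7 [0.606 0.159]
side long 0.46 [0.598 0.098]
0.08 [0.429  0.438  0.445  0.457  0.4685 0.477  0.5005 0.548  0.57   0.618 ]
0.115 [0.4295 0.435  0.459  0.4775 0.4985 0.5155 0.5325 0.547  0.5695 0.5795
 0.6135 0.6165]
0.15 [0.4295 0.4765 0.5    0.547  0.569  0.587 ]
0.185 [0.4295 0.477  0.5    0.547  0.5685 0.6175]
```

m3 still reads about 6 mm off its row's centre (0.460 against 0.4535), so I'll re-centre it once more, releasing gently.

Emit:
move_arm([
  {"grip": 0.2,"dx": -0.2,"dy": 0,"dz": -0.05,"ax": 0,"ay": 0,"az": 0},
  {"grip": 0.2,"dx": -0.135,"dy": 0.15,"dz": -0.042,"ax": 0,"ay": 0,"az": 0},
  {"grip": 0.2,"dx": 0,"dy": 0.25,"dz": 0,"ax": 0,"ay": 0,"az": 0},
  {"grip": 0.2,"dx": 0,"dy": 0.15,"dz": 0,"ax": 0,"ay": 0,"az": 0},
  {"grip": 0.2,"dx": 0,"dy": 0,"dz": 0,"ax": 0,"ay": 0,"az": 0},
])

```text
time: 64.85
tcp_pos: [0.4525, 0.0933, 0.1012]
eef_rot: [-1.573, -0.01, 0.018]
force: [1.0, -0.3, -0.1]
width: 0.598
```

Emit:
move_arm([
  {"grip": 0.2,"dx": 0,"dy": 0,"dz": 0,"ax": 0,"ay": 0,"az": 0},
  {"grip": 0.2,"dx": 0,"dy": 0,"dz": 0,"ax": 0,"ay": 0,"az": 0},
  {"grip": 0.2,"dx": 0,"dy": 0,"dz": 0,"ax": 0,"ay": 0,"az": 0},
  {"grip": 0.2,"dx": 0,"dy": 0,"dz": 0,"ax": 0,"ay": 0,"az": 0},
])

```text
time: 65.25
tcp_pos: [0.4559, 0.0942, 0.1047]
eef_rot: [-1.57, -0.016, 0.013]
force: [0.1, -0.5, -0.0]
width: 0.598
```

```bash
python3 s.py
```

```text
65.25 [0.4559 0.0942 0.1047] yaw 1.05 w 0.598 F [ 0.1 -0.5 -0. ] q7 0.11
```

Emit:
move_arm([
  {"grip": 0.2,"dx": -0.01,"dy": 0.2,"dz": 0,"ax": 0,"ay": 0,"az": 0},
  {"grip": 0.2,"dx": 0,"dy": 0.2,"dz": 0,"ax": 0,"ay": 0,"az": 0},
  {"grip": 0.2,"dx": 0,"dy": 0.09,"dz": 0,"ax": 0,"ay": 0,"az": 0},
  {"grip": 0.2,"dx": 0,"dy": 0.025,"dz": 0,"ax": 0,"ay": 0,"az": 0},
  {"grip": 0.2,"dx": 0,"dy": 0,"dz": 0,"ax": 0,"ay": 0,"az": 0},
])

```text
time: 65.75
tcp_pos: [0.4533, 0.0936, 0.0009]
eef_rot: [-1.571, -0.014, 0.014]
force: [0.1, 0.1, 0.5]
width: 0.602
```

Emit:
move_arm([
  {"grip": 0.2,"dx": 0,"dy": 0,"dz": 0,"ax": 0,"ay": 0,"az": 0},
  {"grip": -1,"dx": 0,"dy": 0,"dz": 0,"ax": 0,"ay": 0,"az": 0},
  {"grip": -1,"dx": 0,"dy": 0,"dz": 0,"ax": 0,"ay": 0,"az": 0},
  {"grip": -1,"dx": 0,"dy": 0,"dz": 0,"ax": 0,"ay": 0,"az": 0},
  {"grip": -1,"dx": 0,"dy": 0,"dz": 0,"ax": 0,"ay": 0,"az": 0},
])

```text
time: 66.25
tcp_pos: [0.4537, 0.0941, 0.0012]
eef_rot: [-1.57, -0.015, 0.013]
force: [1.6, 0.9, 3.1]
width: 0.332
```

Emit:
move_arm([
  {"grip": -1,"dx": 0,"dy": 0,"dz": 0,"ax": 0,"ay": 0,"az": 0},
  {"grip": -1,"dx": 0,"dy": 0,"dz": 0,"ax": 0,"ay": 0,"az": 0},
])

```text
time: 66.45
tcp_pos: [0.4537, 0.094, 0.0011]
eef_rot: [-1.57, -0.015, 0.013]
force: [0.9, 1.0, 6.2]
width: 0.327
```

```bash
python3 s.py; python3 dots.py; python3 -c "
from h import *
for n in ('scene',):
    c=cam(n); 
    cv2.imwrite('pics/sc15.png',cv2.resize(c['pixels'][90:230,360:540,::-1],None,fx=4.4,fy=4.2,interpolation=cv2.INTER_CUBIC))"
```

```text
66.45 [0.4537 0.094  0.0011] yaw 1.04 w 0.327 F [0.9 1.  6.2] q7 0.31
[407 156  25  10 105] [[0.5091, 0.1499], [0.5055, 0.1515], [0.5019, 0.1531]]
[320 212  23  21 181] [[0.4625, 0.1132], [0.4618, 0.1172], [0.4611, 0.1211]]
[479 311  87   4 149] [[0.5913, 0.051], [0.5825, 0.0588], [0.5737, 0.0667]]
```

View pics/sc15.png

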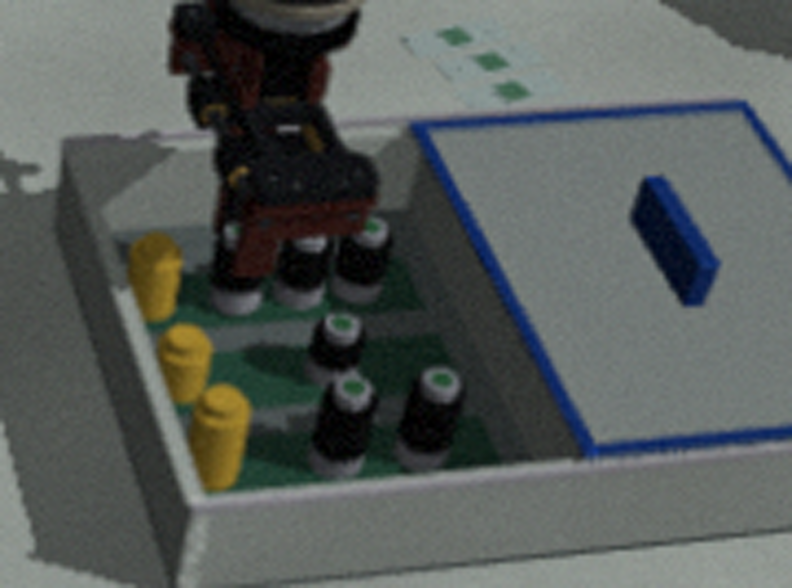

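Emit:
move_arm([
  {"grip": -0.25,"dx": 0,"dy": 0,"dz": 0,"ax": 0,"ay": 0,"az": 0},
  {"grip": -0.15,"dx": 0,"dy": 0,"dz": 0,"ax": 0,"ay": 0,"az": 0},
  {"grip": -0.1,"dx": 0,"dy": 0,"dz": 0,"ax": 0,"ay": 0,"az": 0},
  {"grip": -0.05,"dx": 0,"dy": 0,"dz": 0,"ax": 0,"ay": 0,"az": 0},
  {"grip": 0,"dx": 0,"dy": 0,"dz": 0,"ax": 0,"ay": 0,"az": 0},
])

```text
time: 67.05
tcp_pos: [0.4528, 0.0938, 0.0006]
eef_rot: [-1.571, -0.014, 0.015]
force: [0.3, 0.9, -0.0]
width: 0.497
```

Emit:
move_arm([
  {"grip": 0,"dx": 0,"dy": -0.03,"dz": 0,"ax": 0,"ay": 0,"az": 0},
  {"grip": 0,"dx": 0,"dy": -0.06,"dz": 0,"ax": 0,"ay": 0,"az": 0},
  {"grip": 0,"dx": 0,"dy": -0.1,"dz": 0,"ax": 0,"ay": 0,"az": 0},
  {"grip": 0,"dx": 0,"dy": -0.15,"dz": 0,"ax": 0,"ay": 0,"az": 0},
  {"grip": 0,"dx": 0,"dy": -0.2,"dz": 0,"ax": 0,"ay": 0,"az": 0},
])

```text
time: 67.55
tcp_pos: [0.4521, 0.0931, 0.1098]
eef_rot: [-1.572, -0.012, 0.015]
force: [-0.1, 0.4, 1.3]
width: 0.498
```

Emit:
move_arm([
  {"grip": 0,"dx": 0,"dy": -0.25,"dz": 0,"ax": 0,"ay": 0,"az": 0},
  {"grip": 0,"dx": 0.14,"dy": -0.2,"dz": 0.05,"ax": 0,"ay": 0,"az": 0},
  {"grip": 0,"dx": 0.2,"dy": -0.05,"dz": 0.05,"ax": 0,"ay": 0,"az": 0},
  {"grip": 0,"dx": 0,"dy": 0,"dz": 0,"ax": 0,"ay": 0,"az": 0},
  {"grip": 0,"dx": 0,"dy": 0,"dz": 0,"ax": 0,"ay": 0,"az": 0},
])

```text
time: 68.05
tcp_pos: [0.5209, 0.1144, 0.2092]
eef_rot: [-1.572, -0.014, 0.014]
force: [-0.5, -0.5, -0.2]
width: 0.5
```

Emit:
move_arm([
  {"grip": 0,"dx": 0,"dy": 0,"dz": 0,"ax": 0,"ay": 0,"az": 0},
  {"grip": 0,"dx": 0,"dy": 0,"dz": 0,"ax": 0,"ay": 0,"az": 0},
])

```text
time: 68.25
tcp_pos: [0.5196, 0.1146, 0.2087]
eef_rot: [-1.57, -0.013, 0.015]
force: [-0.6, -0.7, -0.1]
width: 0.5
```

```bash
python3 s.py; python3 dots.py; python3 loc.py
```

```text
68.25 [0.5196 0.1146 0.2087] yaw 1.0 w 0.5 F [-0.6 -0.7 -0.1] q7 0.06
[252 124  17  17 141] [[0.4519, 0.1681], [0.4537, 0.1689], [0.4555, 0.1697]]
[372 132  16  17 143] [[0.5983, 0.1612], [0.5961, 0.1621], [0.5939, 0.1631]]
[254 154  16  17 140] [[0.4525, 0.1312], [0.4543, 0.133], [0.4561, 0.1348]]
[311 154  16  16 129] [[0.524, 0.1331], [0.5238, 0.1348], [0.5236, 0.1365]]
[369 173  16  16 135] [[0.5986, 0.1101], [0.5964, 0.1124], [0.5942, 0.1148]]
[260 186  15  16 128] [[0.4582, 0.0902], [0.4599, 0.0931], [0.4615, 0.096]]
wrist short 0.69 [0.523 0.13 ]
wrist medium 0.97 [0.452 0.13 ]
wrist medium 0.72 [0.462 0.09 ]
wrist medium 0.58 [0.452 0.167]
wrist long 0.79 [0.596 0.165]
wrist long 0.66 [0.591 0.119]
wrist long 0.44 [0.453 0.131]
scene short 0.47 [0.522 0.137]
scene medium 0.77 [0.45  0.134]
scene medium 0.71 [0.463 0.091]
scene medium 0.58 [0.46  0.166]
scene long 0.65 [0.599 0.169]
scene long 0.65 [0.585 0.115]
side short 0.47 [0.527 0.148]
side medium 0.72 [ 0.508 -0.448]
side medium 0.53 [0.452 0.125]
side medium 0.48 [0.459 0.167]
side medium 0.41 [0.457 0.093]
side long 0.71 [0.583 0.11 ]
side long 0.67 [0.597 0.17 ]
```

```bash
cat > fit.py <<'E'
from h import *
from scipy.optimize import minimize
def sil(c,x,y,tx,ty,H):
    a=np.linspace(0,2*np.pi,40,endpoint=False); m=np.zeros((400,640),np.uint8)
    ax=np.array([tx,ty,1.]); ax/=np.linalg.norm(ax); u=np.cross([0,1,0],ax); u/=np.linalg.norm(u); v=np.cross(ax,u)
    for r,z0,z1 in ((.015,0,H-.008),(.010,H-.008,H)):
        P=[np.array([x,y,.004])+ax*z+r*(np.cos(t)*u+np.sin(t)*v) for z in (z0,z1) for t in a]
        h=cv2.convexHull((proj(c,P)*16).round().astype(np.int32)); cv2.fillConvexPoly(m,h,1,cv2.LINE_8,4)
    return m>0
c=cam("wrist"); im=c["pixels"]
for k,H,z in (("medium",.05,.054),("short",.04,.044),("long",.06,.064)):
    for d in viewer.trace(k,c):
        M=d["pixels"]
        if d["conf"]<.35: continue
        p=toplane(c,d["box"][:2],z/2)
        if not(.4<p[0]<.65 and .03<p[1]<.2): continue
        def f(q): 
            s=sil(c,*q,H); return -(s&M).sum()/(s|M).sum()
        def best(q0,st):
            return minimize(f,q0,method="Nelder-Mead",options=dict(initial_simplex=np.vstack([q0]+[np.array(q0)+np.eye(len(q0))[i]*st[i] for i in range(len(q0))])))
        r=best([p[0],p[1],0,0],[.006,.006,.08,.08]); 
        g=lambda q:f([q[0],q[1],0,0]); r2=minimize(g,p[:2],method="Nelder-Mead",options=dict(initial_simplex=[p[:2],p[:2]+[.006,0],p[:2]+[0,.006]]))
        print(k,round(d["conf"],2),"upright",r2.x.round(4),round(-r2.fun,3),"tilted",r.x.round(4),round(-r.fun,3))
# grey level profile of floor strip/dots
cv2.imwrite("pics/w16.png",im[:,:,::-1])
E
python3 fit.py
```

```text
medium 0.96 upright [0.4548 0.1321] 0.856 tilted [0.4536 0.1302 0.0383 0.0593] 0.927
medium 0.8 upright [0.4588 0.0932] 0.945 tilted [0.4586 0.093  0.0056 0.0298] 0.962
medium 0.63 upright [0.4542 0.1682] 0.919 tilted [0.453  0.1679 0.045  0.0105] 0.958
short 0.82 upright [0.524  0.1322] 0.875 tilted [0.5241 0.1304 0.007  0.106 ] 0.954
long 0.68 upright [0.4621 0.096 ] 0.804 tilted [0.4588 0.0917 0.068  0.1302] 0.939
long 0.63 upright [0.5935 0.1623] 0.931 tilted [ 0.5942  0.1613 -0.0239  0.029 ] 0.963
long 0.56 upright [0.5932 0.1143] 0.847 tilted [ 0.5962  0.1128 -0.0623  0.0753] 0.913
```

m3 is upright at (0.459,0.093). That is about 5 mm off the centre line and wholly inside its strip, whose edges in the same picture are 0.429–0.477. I'll accept it and go to the handle to shut the cover.

Emit:
move_arm([
  {"grip": 0,"dx": 0.006,"dy": 0,"dz": 0.2,"ax": 0,"ay": 0,"az": 0},
  {"grip": 0,"dx": 0.006,"dy": 0,"dz": 0.2,"ax": 0,"ay": 0,"az": 0},
  {"grip": 0,"dx": 0.006,"dy": 0,"dz": 0.2,"ax": 0,"ay": 0,"az": 0},
  {"grip": 0,"dx": 0.006,"dy": 0,"dz": 0.2,"ax": 0,"ay": 0,"az": 0},
  {"grip": 0,"dx": 0.006,"dy": 0,"dz": 0.21,"ax": 0,"ay": 0,"az": 0},
])

```text
time: 69.6
tcp_pos: [0.5229, 0.3187, 0.2088]
eef_rot: [-1.571, -0.014, 0.014]
force: [1.2, -0.6, 0.3]
width: 0.505
```

Emit:
move_arm([
  {"grip": 0,"dx": 0,"dy": 0,"dz": 0,"ax": 0,"ay": -0.091,"az": 0},
  {"grip": 0,"dx": 0,"dy": 0,"dz": 0,"ax": 0,"ay": -0.091,"az": 0},
  {"grip": 0,"dx": 0,"dy": 0,"dz": 0,"ax": 0,"ay": -0.091,"az": 0},
  {"grip": 0,"dx": 0,"dy": 0,"dz": 0,"ax": 0,"ay": -0.091,"az": 0},
  {"grip": 0,"dx": 0,"dy": 0,"dz": 0,"ax": 0,"ay": -0.091,"az": 0},
])

```text
time: 70.1
tcp_pos: [0.523, 0.3171, 0.2086]
eef_rot: [-1.493, -0.578, 0.578]
force: [0.1, 0.2, 0.1]
width: 0.503
```

Emit:
move_arm([
  {"grip": 0,"dx": 0,"dy": 0,"dz": 0,"ax": 0,"ay": -0.091,"az": 0},
  {"grip": 0,"dx": 0,"dy": 0,"dz": 0,"ax": 0,"ay": -0.091,"az": 0},
  {"grip": 0,"dx": 0,"dy": 0,"dz": 0,"ax": 0,"ay": -0.091,"az": 0},
  {"grip": 0,"dx": 0,"dy": 0,"dz": 0,"ax": 0,"ay": -0.091,"az": 0},
  {"grip": 0,"dx": 0,"dy": 0,"dz": 0,"ax": 0,"ay": -0.091,"az": 0},
])

```text
time: 70.6
tcp_pos: [0.523, 0.3171, 0.2087]
eef_rot: [-1.262, -1.122, 1.123]
force: [-0.3, -1.5, 0.3]
width: 0.497
```

Emit:
move_arm([
  {"grip": 0,"dx": 0,"dy": 0,"dz": 0,"ax": 0,"ay": -0.091,"az": 0},
  {"grip": 0,"dx": 0,"dy": 0.2,"dz": 0,"ax": 0,"ay": 0,"az": 0},
  {"grip": 0,"dx": 0,"dy": 0,"dz": 0,"ax": 0,"ay": 0,"az": 0},
  {"grip": 0,"dx": 0,"dy": 0,"dz": 0,"ax": 0,"ay": 0,"az": 0},
  {"grip": 0,"dx": 0,"dy": 0,"dz": 0,"ax": 0,"ay": 0,"az": 0},
])

```text
time: 71.1
tcp_pos: [0.5237, 0.3174, 0.1701]
eef_rot: [-1.201, -1.224, 1.222]
force: [-0.1, 0.2, -0.7]
width: 0.499
```

```bash
python3 w.py w17 cover_handle | head -3; python3 fit.py; python3 -c "
from h import *
c=cam('scene')
for k in ('medium','short','long'):
    for d in viewer.landmark_of(k,c): print(k,round(d['conf'],2),toplane(c,d['xy'],.004)[:2].round(3))"
```

```text
71.15 [0.5238 0.3175 0.1702] yaw 91.11 width 0.4970693683916736 down [ 0.002  0.001 -1.   ]
cover_handle [315. 199.] 0.67 [0.5224 0.3184]
  trace 0.56 [326. 171. 239. 271.] [[202.0, 304.0], [205.0, 36.0], [443.0, 39.0], [440.0, 307.0]]
medium 0.93 upright [0.4537 0.1697] 0.914 tilted [ 0.4529  0.1684 -0.0039  0.0474] 0.946
medium 0.87 upright [0.4587 0.0929] 0.777 tilted [ 0.4604  0.0802 -0.0257  0.3593] 0.882
medium 0.76 upright [0.4532 0.1286] 0.727 tilted [ 0.4549  0.1194 -0.0233  0.3714] 0.883
short 0.68 upright [0.5249 0.132 ] 0.894 tilted [ 0.5263  0.1303 -0.1045  0.1386] 0.96
long 0.58 upright [0.5945 0.1149] 0.955 tilted [ 0.5954  0.1136 -0.0242  0.0311] 0.971
medium 0.72 [0.449 0.137]
medium 0.64 [0.454 0.172]
medium 0.58 [0.45  0.102]
short 0.53 [0.522 0.134]
long 0.78 [0.595 0.169]
long 0.72 [0.599 0.111]
```

Emit:
move_arm([
  {"grip": 0,"dx": 0.003,"dy": 0.2,"dz": 0,"ax": 0,"ay": 0,"az": 0},
  {"grip": 0,"dx": 0,"dy": 0.2,"dz": 0,"ax": 0,"ay": 0,"az": 0},
  {"grip": 0,"dx": 0,"dy": 0.12,"dz": 0,"ax": 0,"ay": 0,"az": 0},
  {"grip": 0,"dx": 0,"dy": 0.035,"dz": 0,"ax": 0,"ay": 0,"az": 0},
  {"grip": 0,"dx": 0,"dy": 0,"dz": 0,"ax": 0,"ay": 0,"az": 0},
])

```text
time: 72.15
tcp_pos: [0.5227, 0.3174, 0.0572]
eef_rot: [-1.2, -1.222, 1.225]
force: [0.5, -0.1, 0.9]
width: 0.496
```

Emit:
move_arm([
  {"grip": -1,"dx": 0,"dy": 0,"dz": 0,"ax": 0,"ay": 0,"az": 0},
  {"grip": -1,"dx": 0,"dy": 0,"dz": 0,"ax": 0,"ay": 0,"az": 0},
  {"grip": -1,"dx": 0,"dy": 0,"dz": 0,"ax": 0,"ay": 0,"az": 0},
  {"grip": -1,"dx": 0,"dy": 0,"dz": 0,"ax": 0,"ay": 0,"az": 0},
  {"grip": -1,"dx": 0,"dy": 0,"dz": 0,"ax": 0,"ay": 0,"az": 0},
])

```text
time: 72.65
tcp_pos: [0.5234, 0.3182, 0.0586]
eef_rot: [-1.2, -1.225, 1.222]
force: [-0.4, 0.1, 6.2]
width: 0.154
```

Emit:
move_arm([
  {"grip": -1,"dx": 0,"dy": 0,"dz": 0,"ax": 0,"ay": 0,"az": 0},
  {"grip": -1,"dx": 0,"dy": 0,"dz": 0,"ax": 0,"ay": 0,"az": 0},
])

```text
time: 72.85
tcp_pos: [0.5234, 0.3183, 0.0586]
eef_rot: [-1.2, -1.225, 1.222]
force: [-0.8, 1.2, 5.6]
width: 0.15
```

```bash
python3 s.py
```

```text
72.85 [0.5234 0.3183 0.0586] yaw 91.12 w 0.15 F [-0.8  1.2  5.6] q7 1.27
```

Emit:
move_arm([
  {"grip": -1,"dx": -0.1,"dy": 0,"dz": 0,"ax": 0,"ay": 0,"az": 0},
  {"grip": -1,"dx": -0.15,"dy": 0,"dz": 0,"ax": 0,"ay": 0,"az": 0},
  {"grip": -1,"dx": -0.15,"dy": 0,"dz": 0,"ax": 0,"ay": 0,"az": 0},
  {"grip": -1,"dx": -0.15,"dy": 0,"dz": 0,"ax": 0,"ay": 0,"az": 0},
  {"grip": -1,"dx": -0.15,"dy": 0,"dz": 0,"ax": 0,"ay": 0,"az": 0},
])

```text
time: 73.35
tcp_pos: [0.5242, 0.1782, 0.0585]
eef_rot: [-1.196, -1.224, 1.224]
force: [-7.1, 3.3, 12.4]
width: 0.158
```

Emit:
move_arm([
  {"grip": -1,"dx": -0.15,"dy": 0,"dz": 0,"ax": 0,"ay": 0,"az": 0},
  {"grip": -1,"dx": -0.1,"dy": 0,"dz": 0,"ax": 0,"ay": 0,"az": 0},
  {"grip": -1,"dx": -0.05,"dy": 0,"dz": 0,"ax": 0,"ay": 0,"az": 0},
  {"grip": -1,"dx": 0,"dy": 0,"dz": 0,"ax": 0,"ay": 0,"az": 0},
])

```text
time: 73.75
tcp_pos: [0.5246, 0.1156, 0.0585]
eef_rot: [-1.198, -1.219, 1.223]
force: [-10.1, -2.3, 17.5]
width: 0.159
```

Emit:
move_arm([
  {"grip": -1,"dx": -0.025,"dy": 0,"dz": 0,"ax": 0,"ay": 0,"az": 0},
  {"grip": -1,"dx": 0,"dy": 0,"dz": 0,"ax": 0,"ay": 0,"az": 0},
  {"grip": -1,"dx": -0.02,"dy": 0,"dz": 0,"ax": 0,"ay": 0,"az": 0},
  {"grip": -1,"dx": 0,"dy": 0,"dz": 0,"ax": 0,"ay": 0,"az": 0},
])

```text
time: 74.15
tcp_pos: [0.5247, 0.1092, 0.0585]
eef_rot: [-1.195, -1.221, 1.224]
force: [-10.8, 0.7, 17.7]
width: 0.156
```

```bash
python3 s.py
```

```text
74.15 [0.5247 0.1092 0.0585] yaw 91.12 w 0.156 F [-10.8   0.7  17.7] q7 1.6
```

Emit:
move_arm([
  {"grip": -1,"dx": -0.02,"dy": -0.005,"dz": 0,"ax": 0,"ay": 0,"az": 0},
  {"grip": -1,"dx": 0,"dy": 0,"dz": 0,"ax": 0,"ay": 0,"az": 0},
])

```text
time: 74.35
tcp_pos: [0.5246, 0.1092, 0.0586]
eef_rot: [-1.192, -1.225, 1.224]
force: [-7.5, 11.8, 5.6]
width: 0.157
```

Emit:
move_arm([
  {"grip": -1,"dx": -0.02,"dy": 0,"dz": 0,"ax": 0,"ay": 0,"az": 0},
  {"grip": -1,"dx": 0,"dy": 0,"dz": 0,"ax": 0,"ay": 0,"az": 0},
])

```text
time: 74.55
tcp_pos: [0.5247, 0.1092, 0.0586]
eef_rot: [-1.188, -1.229, 1.223]
force: [-6.5, 21.1, 2.6]
width: 0.155
```

```bash
python3 s.py
```

```text
74.55 [0.5247 0.1092 0.0586] yaw 91.43 w 0.155 F [-6.5 21.1  2.6] q7 1.61
```

The cover is against its shut stop (21 N, no further travel). Relaxing the load, then releasing and lifting clear.

Emit:
move_arm([
  {"grip": -1,"dx": 0.035,"dy": 0,"dz": 0,"ax": 0,"ay": 0,"az": 0},
  {"grip": 0,"dx": 0,"dy": 0,"dz": 0,"ax": 0,"ay": 0,"az": 0},
  {"grip": 0,"dx": 0,"dy": 0,"dz": 0,"ax": 0,"ay": 0,"az": 0},
  {"grip": 0,"dx": 0,"dy": 0,"dz": 0,"ax": 0,"ay": 0,"az": 0},
  {"grip": 0,"dx": 0,"dy": -0.05,"dz": 0,"ax": 0,"ay": 0,"az": 0},
])

```text
time: 75.05
tcp_pos: [0.5265, 0.1071, 0.0682]
eef_rot: [-1.2, -1.221, 1.225]
force: [0.3, 0.2, -0.5]
width: 0.478
```

Emit:
move_arm([
  {"grip": 0,"dx": 0,"dy": -0.2,"dz": 0,"ax": 0,"ay": 0,"az": 0},
  {"grip": 0,"dx": 0,"dy": -0.25,"dz": 0,"ax": 0,"ay": 0,"az": 0},
  {"grip": 0,"dx": 0,"dy": -0.25,"dz": 0,"ax": 0,"ay": 0,"az": 0},
  {"grip": 0,"dx": 0,"dy": 0,"dz": 0,"ax": 0,"ay": 0,"az": 0},
  {"grip": 0,"dx": 0,"dy": 0,"dz": 0,"ax": 0,"ay": 0,"az": 0},
])

```text
time: 75.55
tcp_pos: [0.5279, 0.1077, 0.2104]
eef_rot: [-1.201, -1.226, 1.221]
force: [-0.1, 0.2, -0.3]
width: 0.501
```

```bash
python3 w.py w18 cover_handle|head -2; python3 fit.py; python3 loc.py | grep -v wrist; python3 dots.py
```

```text
75.6 [0.5269 0.1077 0.2089] yaw 91.12 width 0.4976255492928078 down [ 0.     0.001 -1.   ]
cover_handle [316. 186.] 0.69 [0.5245 0.1093]
side medium 0.7 [ 0.766 -0.111]
```

Run:
```python
from h import *
c=cam("wrist"); g=cv2.cvtColor(c["pixels"],cv2.COLOR_RGB2GRAY)
E=dict(m1=(.4535,.1685,.05),m2=(.4543,.133,.05),m3=(.459,.093,.05),s=(.5238,.1325,.04),l2=(.5942,.1145,.06),l1=(.594,.163,.06))
a=np.linspace(0,2*np.pi,24)
for k,(x,y,H) in E.items():
    def ring(X,Y,r,z): 
        p=proj(c,[[X+r*np.cos(t),Y+r*np.sin(t),z] for t in a]).round().astype(int).clip(0,[639,399]); return g[p[:,1],p[:,0]].mean()
    sc=lambda X,Y: ring(X,Y,.0075,H+.004)-ring(X,Y,.0135,H-.004)
    b=max(((sc(x+i*.001,y+j*.001),i,j) for i in range(-15,16) for j in range(-15,16)))
    print(k,"here",round(sc(x,y),1),"best",round(b[0],1),"shift mm",b[1:],proj(c,[x,y,H])[0].round())
```

```text
m1 here 22.8 best 22.8 shift mm (0, 0) [367. 118.]
m2 here 21.7 best 22.0 shift mm (0, -1) [337. 118.]
m3 here 22.0 best 22.0 shift mm (0, 0) [303. 121.]
s here 24.8 best 27.8 shift mm (0, -1) [334. 174.]
l2 here 22.5 best 24.4 shift mm (-1, -1) [318. 230.]
l1 here -1.4 best 23.9 shift mm (15, -15) [356. 231.]
```

Emit:
move_arm([
  {"grip": 0,"dx": 0.2,"dy": -0.1,"dz": 0,"ax": 0,"ay": 0,"az": 0},
  {"grip": 0,"dx": 0.2,"dy": -0.1,"dz": 0,"ax": 0,"ay": 0,"az": 0},
  {"grip": 0,"dx": 0,"dy": 0,"dz": 0,"ax": 0,"ay": 0,"az": 0},
  {"grip": 0,"dx": 0,"dy": 0,"dz": 0,"ax": 0,"ay": 0,"az": 0},
  {"grip": 0,"dx": 0,"dy": 0,"dz": 0,"ax": 0,"ay": 0,"az": 0},
])

```text
time: 77.1
tcp_pos: [0.5254, 0.1864, 0.2483]
eef_rot: [-1.201, -1.222, 1.224]
force: [0.6, -0.4, 0.3]
width: 0.5
```

Run:
```python
from h import *
c=cam("wrist"); g=cv2.cvtColor(c["pixels"],cv2.COLOR_RGB2GRAY); print(np.round(bot.observe()["tcp_pos"],3))
E=dict(m1=(.4535,.1685,.05),m2=(.4543,.133,.05),m3=(.459,.093,.05),s=(.5238,.1325,.04),l2=(.5942,.1145,.06),l1=(.594,.163,.06))
a=np.linspace(0,2*np.pi,24)
for k,(x,y,H) in E.items():
    def ring(X,Y,r,z): 
        p=proj(c,[[X+r*np.cos(t),Y+r*np.sin(t),z] for t in a]).round().astype(int).clip(0,[639,399]); return g[p[:,1],p[:,0]].mean()
    sc=lambda X,Y: ring(X,Y,.0075,H+.004)-ring(X,Y,.0135,H-.004)
    b=max(((sc(x+i*.001,y+j*.001),i,j) for i in range(-12,13) for j in range(-12,13)))
    print(k,round(sc(x,y),1),"best",round(b[0],1),"shift mm",b[1:])
for d in viewer.landmark_of("cover_handle",c)[:1]: print("handle",toplane(c,d["xy"],.106)[:2].round(4),d["conf"])
```

```text
[0.525 0.186 0.248]
m1 20.8 best 20.8 shift mm (0, 0)
m2 21.4 best 21.4 shift mm (0, 0)
m3 22.4 best 22.4 shift mm (0, 0)
s 18.9 best 19.2 shift mm (-6, -12)
l2 16.4 best 17.6 shift mm (0, -1)
l1 18.3 best 18.3 shift mm (0, 0)
handle [0.5236 0.1124] 0.62
```

```bash
python3 -c "
from bench import bot
print(bot.hand_in())"
```

```text
the job is handed in; nothing more can be done
None
```

I opened the cover to its stop, stood the six objectives that were present in their rows, and shut the cover again. There were three medium, one short and two long. I handed the job in at about 77 s of the 210 s; no verdict is reported.

**What my last checks showed**
- **Cover:** it was pushed against its shut stop with 21 N and stopped moving. The last two views put the handle at y = 0.109 and 0.112 m. The first matches the shut position; the second, from further off, is about 3 mm out, still inside the 8 mm limit.
- **Objectives:** seen through the shut cover, all six were within about 1 mm of where I had measured them. The view of the short one was partly confused by the handle, but an earlier view through the cover agreed to within 1 mm.
- **Robot:** it was clear of everything at the end. I did not re-measure the other bench objects after the job; the gripper recorded no contact with any of them.

**What went wrong or disagreed**
- **Fingertips:** they proved to be about 32 mm above the reported tool point, so the first two grasps of the handle closed on air. I corrected for this from then on.
- **Knocked objective:** one placed medium objective was found moved about 3 cm. I picked it up and set it back in its row.
- **Off-centre objective:** the medium objective nearest the yellow sample stayed about 5–6 mm off its row's centre line. Two attempts to re-centre it made no lasting difference. I left it because it is inside the 10 mm limit and wholly on the strip.
- **Tilt estimates:** fitting a tilted shape to the pictures gave unreliable values where objectives hid one another. I judged them upright from the pictures and the upright fits instead.

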